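Level the drip stand, balance the spares on the upturned bowls and mist them

ROBOT

A 7-joint arm with a two-finger parallel gripper is mounted at the origin on the work surface. World frame = base frame: x ahead of the robot, y to its left, z up, the work surface at z = 0. Lengths are in m, angles in rad, forces in N, time in s.
With the tool pointing down it reaches from about 0.35 to 0.9 m from the base axis. Payload 19.9 kg.
Tool frame: the origin (TCP) lies at the very end of the fingers, on their centre line; the grasp point (between the pads) lies 19 mm behind it; z points along the fingers, y is the direction in which the jaws open and shut (so a half turn about z gives the same grasp; the last joint's range is limited). The gripper opens to 94 mm and grips with 3 to 60 N. Pads are 16 mm wide; open, the fingers measure 119 mm over their backs; the gripper's body (75 mm by 177 mm) begins 78 mm behind the grasp point.
Start: joints at [1.121, 0.417, -0.01, 1.614, 0.005, 1.111, -0.053], TCP at [0.248, -0.573, 0.205] pointing down, gripper open.
Joint ranges: [-2.81, 2.81], [-0.39, 2.02], [-1.27, 1.25], [0.06, 2.57], [-1.19, 4.33], [0.19, 2], [-2.82, 2.82]. Speed limits (rad/s): [1.89, 1.89, 2.39, 2.39, 3.01, 3.01, 3.01].

INTERFACE

Orientations are given as a unit quaternion [w, x, y, z].
In Python, from plant import bot, eyes, finder gives the robot as it stands.
- The arm moves only by the tool step_arm, never from a script. Its argument "series" is a list that holds one entry, the list of rows, each a list of 7 numbers: the opening, from 0 (shut) to 1 (fully open), then the shift along the tool's x, y, z in m, then the turn, a rotation vector about the tool's x, y, z in rad. In form: [[[claw, tx, ty, tz, wx, wy, wz], ...]]. A call has exactly 5 rows; each row shifts and turns the commanded pose from where the row before left it, along the tool's axes as they then stand; what a row does not reach is not made up. A row lasts 1/8 s, in which the tool goes at most 62.5 mm and 10.7 degrees, less where a joint would pass 70% of its speed; a pose out of reach is approached as far as the arm can. A call is refused whole if a number of a shift passes 0.0625 or a number of a turn 0.188, either way. A call with a gripper value outside its range is refused whole. The fingers move at their own pace and stop on an object; "newtons" is the grip in N (left out, the last holds). Time passes only in rows, so rows that do not move let the fingers close, or fill a call up. It gives the time, the measured TCP pose, the force and the opening at its end, in the units of the state.
- bot.get_state(): the state, without advancing time (a new reading comes with each control period).
- eyes.snapshot(name): name is "scene" or "top"; returns the picture (420x560x3 uint8, red, green, blue); there is no depth.
- eyes.get_calibration(name): a dict with "camera_matrix" (3x3 intrinsics, pixels), "R" (3x3) and "t" (3): a world point X has camera coordinates R X + t. Camera axes: x right, y down, z forward; pixel columns grow to the right and rows downward; lengths in m; the calibration is good to about 2 mm. A picture is of the moment at which its call begins. get_calibration takes no time and is no camera call.
- bot.sign_off(): hands the job in, once; it reports no verdict.
Trained networks look in the newest picture that a camera, given by its name, has taken for a name from the list of things; names that differ only in an ending like _2 or _b are one class to them, and where a whole thing is asked for, a point or a joint stands for the part that bears it (a point fixed in the world has none). Each returns a list of dicts, best first, with "p" (0 to 1); they miss things now and then, are a little off and sometimes report something else, mostly with a low value. They report only what shows in the picture. A call takes as long as a camera call. They do not tell look-alikes from the thing itself.
- finder.regions_of(camera, label): "region" (420x560 bool, what is visible of it) and "location" ([row, column] as shares, 0 to 1, of the picture: columns of its width, rows of its height, amid what is visible of it).
- finder.landmark_of(camera, label): "location" ([row, column] as shares, 0 to 1, of the picture: columns of its width, rows of its height: a listed point, or the origin of a listed thing).
The state is a dict: "time_s": time; "q": joint angles; "qvel": joint speeds; "effort": joint torques, N m; "ee_pos": TCP position; "eef_rot": TCP orientation; "wrist_force": force on the tool from outside, world axes, zero at the start; "moment": the same for the moment, N m; "width": finger opening in m.
Only numpy, scipy, OpenCV 4.12 (cv2) and the standard library are available. Lean on these libraries where they do the work, as an engineer would, in place of code of your own. Each camera call takes 0.05 s, during which the arm holds its last target.

TASK

Get these spares ready for stowing: push the wooden wedge under the low edge of the drip tray until the tray sits level, then balance each loose spare that is out on the shelf (pulley, flange, cover plate, end cap - whichever are there) flat on top of an upturned amber bowl of its own and shut the lid of the glow-plug box. With all that done, press the cap of the spray can fully down for a moment and let it spring back; leave the spares balanced on the bowls, the tray level on its wedge and the other things where they are.

Things in the scene. Friction and masses are not known exactly. Their poses are not given: they have to be found in the camera images.
- tray (a joint): tilt of the steel drip tray about its hinge, rad: 0 is level, negative is with the free edge low (it rests at -0.060), positive is over-raised (limit 0.060). The tray weighs about 1 kg and falls back by itself; only the wedge can hold it up
- tray_edge (a point): middle of the bottom corner of the free (low) edge of the tray (235 x 235 mm, rim 15 mm high). Axes as the tray's: x along this edge, y from this edge across the tray to the hinge 235 mm away (roughly to the robot's left), z up out of the tray. 8 mm above the shelf when the tray lies low, 22 mm when level; the gap below is free but for two small feet near the corners
- bowl1_top (a point): crown of one of the four upturned amber filter bowls fixed mouth-down on the tray: 80 mm diameter, 85 mm tall, the top a half sphere of 40 mm radius. This is its topmost point when the tray is level, then 110 mm above the shelf. The four stand in a square of 115 mm pitch along the tray's axes; axes as the tray's
- bowl2_top (a point): crown of one of the four upturned amber filter bowls fixed mouth-down on the tray: 80 mm diameter, 85 mm tall, the top a half sphere of 40 mm radius. This is its topmost point when the tray is level, then 110 mm above the shelf. The four stand in a square of 115 mm pitch along the tray's axes; axes as the tray's
- bowl3_top (a point): crown of one of the four upturned amber filter bowls fixed mouth-down on the tray: 80 mm diameter, 85 mm tall, the top a half sphere of 40 mm radius. This is its topmost point when the tray is level, then 110 mm above the shelf. The four stand in a square of 115 mm pitch along the tray's axes; axes as the tray's
- bowl4_top (a point): crown of one of the four upturned amber filter bowls fixed mouth-down on the tray: 80 mm diameter, 85 mm tall, the top a half sphere of 40 mm radius. This is its topmost point when the tray is level, then 110 mm above the shelf. The four stand in a square of 115 mm pitch along the tray's axes; axes as the tray's
- wedge: loose hardwood wedge lying on the shelf, 150 mm long (its x), 40 mm wide (its y), 0.1 kg; origin at the centre of its flat underside. Tapers evenly from 35 mm thick at the tail (x = -75 mm) to 3 mm at the toe (x = +75 mm). Toe first at right angles under the middle of the tray's free edge, it makes the tray level when about 89 mm of it are past the edge; friction then holds it
- pulley: blue anodised solid V-belt pulley (bore plugged), 66 mm diameter, 24 mm thick, about 0.19 kg; origin at its middle (12 mm from either flat face), z along its axis, both faces alike. May be absent
- flange: brass two-bolt blanking flange: a 60 mm disc with an ear at each end, 104 mm long (its x), 60 mm wide (its y), 16 mm thick, about 0.38 kg; origin at its middle, z through the thickness, both faces alike. May be absent
- plate: rectangular aluminium pump cover plate with six bolt holes, 96 mm (its x) by 62 mm (its y), 14 mm thick, about 0.22 kg; origin at its middle, z through the thickness, both faces alike. May be absent
- cap: round steel end cap with six bolt holes, 64 mm diameter, 18 mm thick, about 0.36 kg; origin at its middle, z along its axis, both faces alike. May be absent
- lid (a joint): angle of the glow-plug box's lid, rad: 0 shut, grows as it opens (limit 1.75); its stiff hinge holds it where it is left
- lid_hinge (a point): middle of the lid's hinge line, 45 mm above the shelf, on the far side of the steel box (box 110 mm deep by 150 mm wide, 45 mm tall). Axes turn with the lid; y runs along the hinge line, and the 3 mm thick lid plate reaches 110 mm from the hinge along -x, its outer (upper) face towards +z
- lid_edge (a point): middle of the lid's free edge on its outer face, 110 mm from the hinge line; just below it hangs a small lever catch, 22 mm wide and 4 mm thick, that reaches 25 mm below the outer face and swings with the lid
- nozzle (a joint): how far the spray can's cap is pressed, m: 0 up, 0.005 fully down; springs back; about 2 N to start and 6.5 N fully down
- nozzle_top (a point): centre of the top of the white cap (27 mm diameter, 16 mm tall) of the white and green spray can (56 mm diameter), which is clamped upright in a fixed bracket; 178 mm above the shelf when up; pressed straight down
- oil_filter: bystander: white oil filter canister, 72 mm diameter, 91 mm tall; origin at its foot
- drain_cock: bystander: brass drain cock lying on the shelf, 65 mm long, 37 mm high; origin under its middle
- spare_bowl: bystander: loose amber bowl standing mouth up, 76 mm diameter, 75 mm tall; origin at its foot
- big_pulley: bystander: large blue pulley with an open bore, 112 mm diameter, 26 mm thick, not one of the spares to do; origin under its middle
- spanner: bystander: steel spanner, 170 mm long, lying flat
- impeller: bystander: black rubber impeller, 78 mm diameter, 22 mm thick; origin under its middle
- grease_tin: bystander: grey tin, 76 mm diameter, 70 mm tall; origin at its foot
There are look-alikes about, which are no part of the job. What is shaped like the flange but purple is not meant. Leave any yellow look-alike of the part that bears nozzle alone.

How it is judged:
On the way, in this order (a step that is already met when the one before it is completed fails the run):
1. the drip tray has been wedged up level (angle between tray_edge's own z axis and vertical below 0.015 rad), for 0.3 s.
2. every spare lies balanced on a bowl and the glow-plug box is shut (((horizontal distance between pulley and bowl1_top below 0.012 m and z of pulley in the frame of bowl1_top between 0.006 and 0.018 m and angle between the z axis of pulley and the z axis of bowl1_top, either way round below 0.15 rad) or (horizontal distance between pulley and bowl2_top below 0.012 m and z of pulley in the frame of bowl2_top between 0.006 and 0.018 m and angle between the z axis of pulley and the z axis of bowl2_top, either way round below 0.15 rad) or (horizontal distance between pulley and bowl3_top below 0.012 m and z of pulley in the frame of bowl3_top between 0.006 and 0.018 m and angle between the z axis of pulley and the z axis of bowl3_top, either way round below 0.15 rad) or (horizontal distance between pulley and bowl4_top below 0.012 m and z of pulley in the frame of bowl4_top between 0.006 and 0.018 m and angle between the z axis of pulley and the z axis of bowl4_top, either way round below 0.15 rad)) and linear speed of each of pulley, flange, plate, cap below 0.03 m/s and ((horizontal distance between flange and bowl1_top below 0.012 m and z of flange in the frame of bowl1_top between 0.002 and 0.014 m and angle between the z axis of flange and the z axis of bowl1_top, either way round below 0.15 rad) or (horizontal distance between flange and bowl2_top below 0.012 m and z of flange in the frame of bowl2_top between 0.002 and 0.014 m and angle between the z axis of flange and the z axis of bowl2_top, either way round below 0.15 rad) or (horizontal distance between flange and bowl3_top below 0.012 m and z of flange in the frame of bowl3_top between 0.002 and 0.014 m and angle between the z axis of flange and the z axis of bowl3_top, either way round below 0.15 rad) or (horizontal distance between flange and bowl4_top below 0.012 m and z of flange in the frame of bowl4_top between 0.002 and 0.014 m and angle between the z axis of flange and the z axis of bowl4_top, either way round below 0.15 rad)) and ((horizontal distance between plate and bowl1_top below 0.012 m and z of plate in the frame of bowl1_top between 0.001 and 0.013 m and angle between the z axis of plate and the z axis of bowl1_top, either way round below 0.15 rad) or (horizontal distance between plate and bowl2_top below 0.012 m and z of plate in the frame of bowl2_top between 0.001 and 0.013 m and angle between the z axis of plate and the z axis of bowl2_top, either way round below 0.15 rad) or (horizontal distance between plate and bowl3_top below 0.012 m and z of plate in the frame of bowl3_top between 0.001 and 0.013 m and angle between the z axis of plate and the z axis of bowl3_top, either way round below 0.15 rad) or (horizontal distance between plate and bowl4_top below 0.012 m and z of plate in the frame of bowl4_top between 0.001 and 0.013 m and angle between the z axis of plate and the z axis of bowl4_top, either way round below 0.15 rad)) and ((horizontal distance between cap and bowl1_top below 0.012 m and z of cap in the frame of bowl1_top between 0.003 and 0.015 m and angle between the z axis of cap and the z axis of bowl1_top, either way round below 0.15 rad) or (horizontal distance between cap and bowl2_top below 0.012 m and z of cap in the frame of bowl2_top between 0.003 and 0.015 m and angle between the z axis of cap and the z axis of bowl2_top, either way round below 0.15 rad) or (horizontal distance between cap and bowl3_top below 0.012 m and z of cap in the frame of bowl3_top between 0.003 and 0.015 m and angle between the z axis of cap and the z axis of bowl3_top, either way round below 0.15 rad) or (horizontal distance between cap and bowl4_top below 0.012 m and z of cap in the frame of bowl4_top between 0.003 and 0.015 m and angle between the z axis of cap and the z axis of bowl4_top, either way round below 0.15 rad)) and value of joint lid below 0.06 rad and contact force between the fingers and pulley below 0.05 N and contact force between the fingers and flange below 0.05 N and contact force between the fingers and plate below 0.05 N and contact force between the fingers and cap below 0.05 N), for 0.3 s.
3. the spray cap is pressed fully down (value of joint nozzle above 0.0038 m), for 0.1 s.
At the end, for the whole second after the job is handed in: the tray is level to within 0.015 rad and rests on the wedge; every spare present lies still on a bowl of its own, its middle within 12 mm of the crown and its faces within 0.15 rad of the tray's plane; the lid is shut to within 0.06 rad; the spray cap is up again (((horizontal distance between pulley and bowl1_top below 0.012 m and z of pulley in the frame of bowl1_top between 0.006 and 0.018 m and angle between the z axis of pulley and the z axis of bowl1_top, either way round below 0.15 rad) or (horizontal distance between pulley and bowl2_top below 0.012 m and z of pulley in the frame of bowl2_top between 0.006 and 0.018 m and angle between the z axis of pulley and the z axis of bowl2_top, either way round below 0.15 rad) or (horizontal distance between pulley and bowl3_top below 0.012 m and z of pulley in the frame of bowl3_top between 0.006 and 0.018 m and angle between the z axis of pulley and the z axis of bowl3_top, either way round below 0.15 rad) or (horizontal distance between pulley and bowl4_top below 0.012 m and z of pulley in the frame of bowl4_top between 0.006 and 0.018 m and angle between the z axis of pulley and the z axis of bowl4_top, either way round below 0.15 rad)) and linear speed of each of pulley, flange, plate, cap below 0.03 m/s and ((horizontal distance between flange and bowl1_top below 0.012 m and z of flange in the frame of bowl1_top between 0.002 and 0.014 m and angle between the z axis of flange and the z axis of bowl1_top, either way round below 0.15 rad) or (horizontal distance between flange and bowl2_top below 0.012 m and z of flange in the frame of bowl2_top between 0.002 and 0.014 m and angle between the z axis of flange and the z axis of bowl2_top, either way round below 0.15 rad) or (horizontal distance between flange and bowl3_top below 0.012 m and z of flange in the frame of bowl3_top between 0.002 and 0.014 m and angle between the z axis of flange and the z axis of bowl3_top, either way round below 0.15 rad) or (horizontal distance between flange and bowl4_top below 0.012 m and z of flange in the frame of bowl4_top between 0.002 and 0.014 m and angle between the z axis of flange and the z axis of bowl4_top, either way round below 0.15 rad)) and ((horizontal distance between plate and bowl1_top below 0.012 m and z of plate in the frame of bowl1_top between 0.001 and 0.013 m and angle between the z axis of plate and the z axis of bowl1_top, either way round below 0.15 rad) or (horizontal distance between plate and bowl2_top below 0.012 m and z of plate in the frame of bowl2_top between 0.001 and 0.013 m and angle between the z axis of plate and the z axis of bowl2_top, either way round below 0.15 rad) or (horizontal distance between plate and bowl3_top below 0.012 m and z of plate in the frame of bowl3_top between 0.001 and 0.013 m and angle between the z axis of plate and the z axis of bowl3_top, either way round below 0.15 rad) or (horizontal distance between plate and bowl4_top below 0.012 m and z of plate in the frame of bowl4_top between 0.001 and 0.013 m and angle between the z axis of plate and the z axis of bowl4_top, either way round below 0.15 rad)) and ((horizontal distance between cap and bowl1_top below 0.012 m and z of cap in the frame of bowl1_top between 0.003 and 0.015 m and angle between the z axis of cap and the z axis of bowl1_top, either way round below 0.15 rad) or (horizontal distance between cap and bowl2_top below 0.012 m and z of cap in the frame of bowl2_top between 0.003 and 0.015 m and angle between the z axis of cap and the z axis of bowl2_top, either way round below 0.15 rad) or (horizontal distance between cap and bowl3_top below 0.012 m and z of cap in the frame of bowl3_top between 0.003 and 0.015 m and angle between the z axis of cap and the z axis of bowl3_top, either way round below 0.15 rad) or (horizontal distance between cap and bowl4_top below 0.012 m and z of cap in the frame of bowl4_top between 0.003 and 0.015 m and angle between the z axis of cap and the z axis of bowl4_top, either way round below 0.15 rad)) and value of joint lid below 0.06 rad and angle between tray_edge's own z axis and vertical below 0.015 rad and value of joint nozzle below 0.0015 m and contact force between wedge and tray above 0.5 N and angular speed of each of pulley, flange, plate, cap below 0.4 rad/s); the robot touches nothing.
It fails at once if one of the other things lying about is moved by more than 40 mm (distance of any of oil_filter, drain_cock, spare_bowl, big_pulley, spanner, impeller, grease_tin from where it was at the start of the episode above 0.04 m).
Of pulley, flange, plate, cap only 3 to 4 are there at a start; the rules pass over those that are not, and their reading is None.
At some moment in a run one of wedge may be knocked a few centimetres aside while the robot is not near it.
Once in a run the grip may slacken for a moment while it holds something.
It also fails if it takes over 200 s, if anything falls off the work surface, if the arm or the gripper's body presses on something with over 40 N, if the wrist force passes 120 N, or if a joint passes its speed limit or range.

## Working session

There is one attempt and no reset: what is moved stays moved. The work goes in short steps, Python scripts to look and compute and a tool call to move; the robot and the scene stay as the last step left them, time stands still between calls to the robot, and variables do not carry over. Pictures are saved under pics/ and viewed, and the job is handed in when it is done.

Besides the shell and the picture viewer there is one more tool, called after "Request:" as name([rows], argument=value, ...), one row to a line, values as JSON. step_arm: Moves the arm, as the interface text tells. Its arguments: {"type":"object","properties":{"series":{"type":"array"},"newtons":{"type":"number"}},"required":["series"]}

```bash
ls; mkdir -p pics
cat > h.py <<'E'
import numpy as np, cv2
from plant import bot, eyes, finder
def snap(cam,name,scale=None,crop=None):
    im=eyes.snapshot(cam)
    o=im[:,:,::-1].copy()
    if crop: r0,r1,c0,c1=crop; o=o[r0:r1,c0:c1]
    if scale: o=cv2.resize(o,None,fx=scale,fy=scale,interpolation=cv2.INTER_CUBIC)
    cv2.imwrite('pics/'+name+'.png',o); return im
def ray(cam,uv):
    c=eyes.get_calibration(cam); K=np.array(c['camera_matrix']);R=np.array(c['R']);t=np.array(c['t'])
    d=R.T@np.linalg.inv(K)@np.array([uv[0],uv[1],1.]); o=-R.T@t
    return o,d
def atz(cam,uv,z):
    o,d=ray(cam,uv); return o+d*(z-o[2])/d[2]
def proj(cam,X):
    c=eyes.get_calibration(cam); K=np.array(c['camera_matrix']);R=np.array(c['R']);t=np.array(c['t'])
    p=K@(R@np.array(X,float)+t); return p[:2]/p[2]
E
python3 - <<'E'
from h import *
snap('top','t0',1.42); snap('scene','s0',1.42)
for c in('top','scene'):
    k=eyes.get_calibration(c); print(c,k['camera_matrix'],ray(c,(280,210)))
s=bot.get_state(); print({k:np.round(v,4) for k,v in s.items()})
E
```

```text
pics
top [[486.56983613   0.         277.17618079]
 [  0.         486.56983613 203.87395424]
 [  0.           0.           1.        ]] (array([ 0.37120606, -0.01683046,  1.60027315]), array([ 0.09230185,  0.01116397, -0.995765  ]))
scene [[399.23807734   0.         278.2746642 ]
 [  0.         399.23807734 207.77528165]
 [  0.           0.           1.        ]] (array([ 1.06057237, -0.60784544,  0.88543532]), array([-0.47709328,  0.53661447, -0.69604356]))
{'time_s': np.float64(0.1), 'q': array([ 1.1205,  0.4179, -0.0103,  1.6141,  0.0047,  1.1107, -0.053 ]), 'qvel': array([-0.0004, -0.0016, -0.0004, -0.0005, -0.0013, -0.0009,  0.0001]), 'effort': array([ 1.90000e-03, -8.52580e+01,  6.40300e-01, -4.26683e+01,
       -4.89000e-02,  1.64000e-02,  0.00000e+00]), 'ee_pos': array([ 0.2483, -0.5732,  0.2049]), 'eef_rot': array([-5.000e-04,  9.792e-01,  2.030e-01, -1.000e-04]), 'wrist_force': array([ 0.3515, -0.5232, -0.6914]), 'moment': array([ 0.002 , -0.0379,  0.0127]), 'width': np.float64(0.0939)}
```

View pics/t0.png

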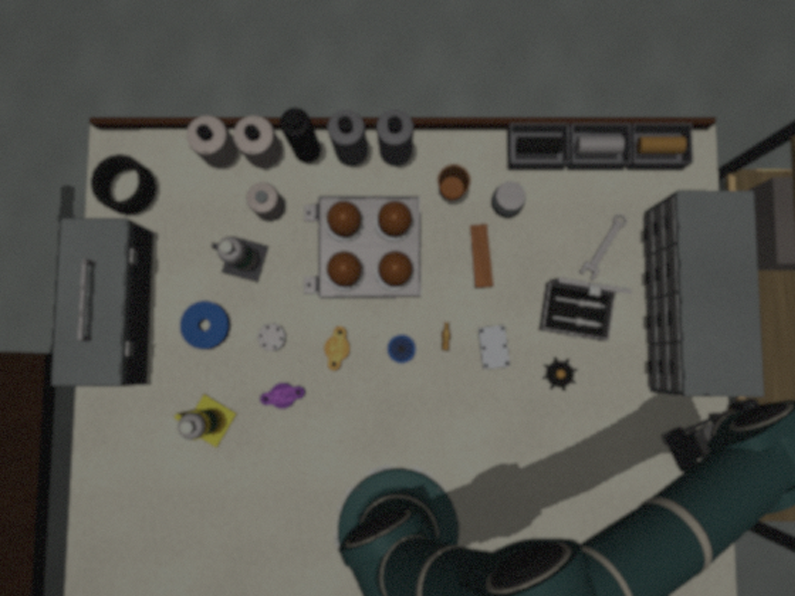

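View pics/s0.png

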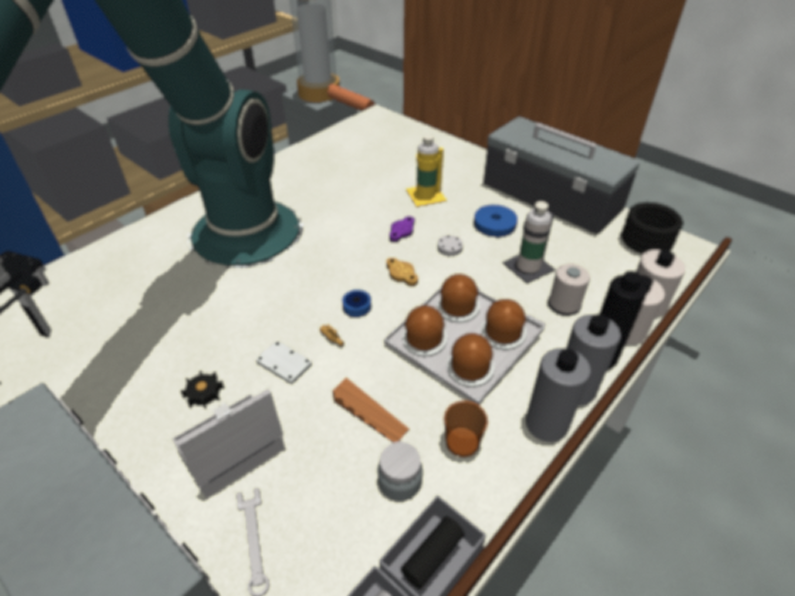

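Run:
```python
from h import *
im=snap('top','t1',3,(125,290,270,530-60))
snap('top','t1b',3,(125,330,110,310))
im=snap('scene','s1',3,(170,370,110,370))
for l in ['tray_edge','bowl1_top','wedge','pulley','flange','plate','cap','lid_hinge','lid_edge','nozzle_top','drain_cock','impeller','spanner','grease_tin','spare_bowl','oil_filter','big_pulley']:
  for c in ('top','scene'):
    r=finder.landmark_of(c,l)
    print(l,c,[(round(d['p'],2),np.round([d['location'][1]*560,d['location'][0]*420],1).tolist()) for d in r[:5]])
print(bot.get_state()['time_s'])
```

```text
tray_edge top [(0.62, [296.0, 173.9])]
tray_edge scene [(0.96, [303.4, 257.6])]
bowl1_top top [(0.76, [242.6, 186.9])]
bowl1_top scene [(0.72, [313.5, 170.4]), (0.59, [324.1, 196.5]), (0.33, [280.4, 340.0])]
wedge top [(0.86, [336.8, 182.6])]
wedge scene [(0.7, [251.4, 213.1]), (0.62, [262.4, 294.4]), (0.33, [315.1, 172.4])]
pulley top [(0.6, [282.1, 244.8])]
pulley scene [(0.89, [251.3, 212.4])]
flange top [(0.89, [201.7, 282.0]), (0.78, [240.3, 245.9])]
flange scene [(0.69, [282.7, 158.5]), (0.55, [280.3, 190.0])]
plate top [(0.62, [347.6, 243.6]), (0.57, [190.8, 234.8])]
plate scene [(0.97, [199.3, 255.0]), (0.32, [176.2, 377.1])]
cap top [(0.82, [191.3, 236.8])]
cap scene [(0.77, [318.4, 174.2])]
lid_hinge top [(0.77, [414.4, 200.4]), (0.45, [190.0, 145.7])]
lid_hinge scene [(0.6, [172.2, 322.4]), (0.51, [279.0, 191.0])]
lid_edge top [(0.51, [418.8, 198.1]), (0.51, [243.9, 187.1])]
lid_edge scene [(0.75, [356.6, 213.2]), (0.73, [158.7, 294.9])]
nozzle_top top [(0.58, [158.0, 172.3]), (0.49, [130.0, 303.3])]
nozzle_top scene [(0.67, [332.2, 235.4]), (0.42, [302.7, 96.6]), (0.39, [384.3, 143.9])]
drain_cock top [(0.62, [427.0, 173.4]), (0.56, [312.4, 236.5])]
drain_cock scene [(0.49, [233.1, 238.7])]
impeller top [(0.58, [395.2, 262.4])]
impeller scene [(0.84, [141.8, 276.7]), (0.26, [277.1, 338.5])]
spanner top [(0.79, [427.0, 172.0]), (0.61, [412.0, 198.0])]
spanner scene [(0.74, [345.2, 159.6]), (0.57, [175.6, 378.5])]
grease_tin top [(0.67, [355.3, 143.7]), (0.47, [346.5, 246.0])]
grease_tin scene [(0.9, [280.8, 335.5])]
spare_bowl top [(0.93, [317.5, 130.9])]
spare_bowl scene [(0.87, [325.5, 310.7])]
oil_filter top [(0.77, [191.8, 145.1]), (0.44, [278.8, 151.5])]
oil_filter scene [(0.65, [397.3, 214.2]), (0.54, [383.8, 143.3])]
big_pulley top [(0.71, [146.0, 230.5])]
big_pulley scene [(0.65, [345.9, 161.4])]
1.95
```

View pics/t1.png

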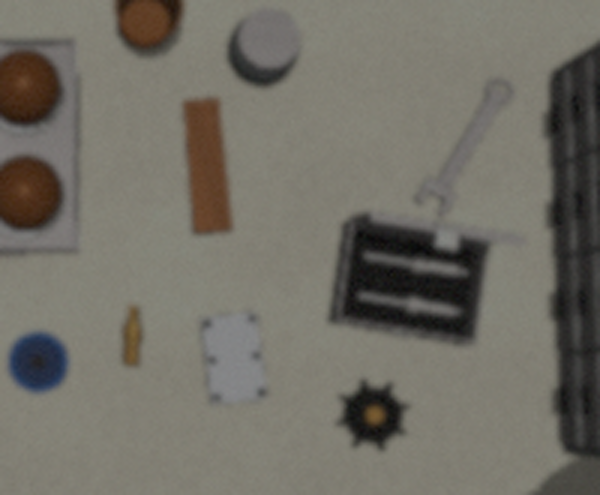

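View pics/s1.png

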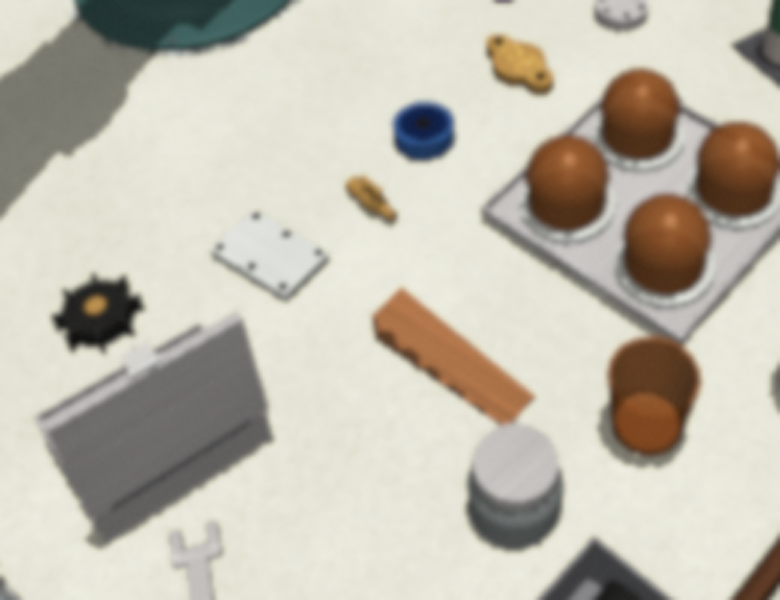

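View pics/t1b.png

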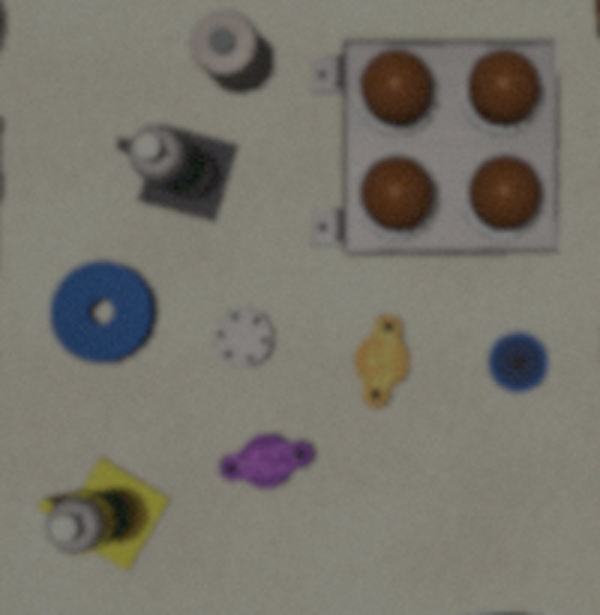

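```bash
cat >> h.py <<'E'
def reg(cam,l,near=None):
    r=finder.regions_of(cam,l)
    if near is not None and r:
        r=[d for d in r if np.hypot(d['location'][1]*560-near[0],d['location'][0]*420-near[1])<15]
    out=[]
    for d in r[:6]:
        m=d['region'].astype(np.uint8)
        M=cv2.moments(m,True)
        c=(M['m10']/M['m00'],M['m01']/M['m00'])
        cs,_=cv2.findContours(m,cv2.RETR_EXTERNAL,cv2.CHAIN_APPROX_NONE)
        k=max(cs,key=cv2.contourArea)
        out.append((d['p'],c,M['m00'],cv2.minAreaRect(k),m))
    return out
def yaw_of(cam,c,m,z):
    # principal direction in world at plane z
    ys,xs=np.nonzero(m); P=np.array([atz(cam,(x,y),z)[:2] for x,y in zip(xs,ys)])
    Q=P-P.mean(0); w,V=np.linalg.eigh(Q.T@Q/len(Q)); v=V[:,1]
    return P.mean(0),np.degrees(np.arctan2(v[1],v[0])),np.sqrt(w[::-1])
E
python3 - <<'E'
from h import *
im=eyes.snapshot('top')
for l,z in [('wedge',.01),('pulley',.012),('flange',.008),('plate',.007),('cap',.009),('bowl1_top',.065),('tray_edge',.012),('nozzle_top',.1),('lid_edge',.045),('drain_cock',.018),('impeller',.011)]:
  for p,c,a,rect,m in reg('top',l):
    P,yaw,w=yaw_of('top',c,m,z)
    r=np.array(cv2.boxPoints(rect)); R=[np.round(atz('top',q,z)[:2],3).tolist() for q in r]
    print(l,round(p,2),np.round(c,1),a,'xy',np.round(P,4),'yaw',round(yaw,1),np.round(w*1e3,1),'rect',np.round(rect[1],1),round(rect[2],1),R if l in('wedge','tray_edge','plate') else '')
print(bot.get_state()['time_s'])
E
```

```text
wedge 0.7 [338.9 180.1] 569.0 xy [ 0.6184 -0.1927] yaw -175.3 [42.4 12.2] rect [44.5 13.6] 83.7 [[0.691, -0.162], [0.696, -0.207], [0.549, -0.221], [0.544, -0.177]]
pulley 0.72 [282.8 244.8] 321.0 xy [ 0.4047 -0.0088] yaw 81.6 [16.8 16.1] rect [19.1 19.8] 45.0 
flange 0.92 [198.6 277.8] 416.0 xy [0.2968 0.2645] yaw 100.9 [25.8 13.8] rect [18. 31.] 90.0 
flange 0.82 [237.5 244.1] 361.0 xy [0.4063 0.1395] yaw 169.7 [24.7 12.8] rect [16.9 29.1] 33.7 Traceback (most recent call last):
  File "<stdin>", line 5, in <module>
  File "h.py", line 33, in yaw_of
    ys,xs=np.nonzero(m); P=np.array([atz(cam,(x,y),z)[:2] for x,y in zip(xs,ys)])
                                     ~~~^^^^^^^^^^^^^
  File "h.py", line 14, in atz
    o,d=ray(cam,uv); return o+d*(z-o[2])/d[2]
        ~~~^^^^^^^^
  File "h.py", line 10, in ray
    c=eyes.get_calibration(cam); K=np.array(c['camera_matrix']);R=np.array(c['R']);t=np.array(c['t'])
ValueError: time passes only in moves, steps and waits
```

```bash
cat >> h.py <<'E'
_C={}
def cal(cam):
    if cam not in _C:
        c=eyes.get_calibration(cam); _C[cam]=[np.array(c[k]) for k in('camera_matrix','R','t')]
    return _C[cam]
def ray(cam,uv):
    K,R,t=cal(cam); return -R.T@t, R.T@np.linalg.inv(K)@np.array([uv[0],uv[1],1.])
def proj(cam,X):
    K,R,t=cal(cam); p=K@(R@np.array(X,float)+t); return p[:2]/p[2]
def seg(im,near,kind,win=30):
    """colour segment near pixel; returns component mask nearest"""
    hsv=cv2.cvtColor(im,cv2.COLOR_RGB2HSV); g=im.astype(int)
    H,S,V=[hsv[:,:,i].astype(int) for i in range(3)]
    if kind=='sat': m=(S>70)
    elif kind=='blue': m=(H>95)&(H<130)&(S>100)
    elif kind=='orange': m=((H<28))&(S>85)
    elif kind=='grey': m=(S<22)
    elif kind=='bowl': m=((H<15))&(S>110)
    m=m.astype(np.uint8)
    u,v=map(int,near); w=np.zeros_like(m); w[max(0,v-win):v+win,max(0,u-win):u+win]=1; m*=w
    n,lab,st,cen=cv2.connectedComponentsWithStats(m,connectivity=4)
    ok=[i for i in range(1,n) if st[i,4]>25]
    if not ok: return None
    i=min(ok,key=lambda i:np.hypot(*(cen[i]-near)) - 0.02*st[i,4])
    return (lab==i).astype(np.uint8)
def info(cam,m,z):
    P,yaw,w=yaw_of(cam,None,m,z); 
    cs,_=cv2.findContours(m,cv2.RETR_EXTERNAL,cv2.CHAIN_APPROX_NONE); k=max(cs,key=cv2.contourArea); r=cv2.minAreaRect(k)
    return P,yaw,w,r,int(m.sum())
E
python3 - <<'E'
from h import *
im=eyes.snapshot('top'); np.save('im.npy',im)
print(bot.get_state()['time_s'])
for l,n,k,z in [('wedge',(339,180),'orange',.01),('pulley',(282.5,245),'blue',.012),('flange',(237.5,245),'orange',.008),('plate',(348,244),'grey',.007),('cap',(191.5,237),'grey',.009),('b1',(243,153),'bowl',.065),('b2',(278,153),'bowl',.065),('b3',(243,189),'bowl',.065),('b4',(278,189),'bowl',.065),('cock',(314,237),'orange',.015)]:
    m=seg(im,n,k)
    if m is None: print(l,None); continue
    P,y,w,r,a=info('top',m,z); print(l,np.round(P,4),round(y,1),np.round(w*1e3,1),np.round(r[0],1),np.round(r[1],1),round(r[2],1),a)
hsv=cv2.cvtColor(im,cv2.COLOR_RGB2HSV)
for p in [(348,244),(360,220),(191,237),(205,225),(300,210),(225,190)]: print(p,hsv[p[1],p[0]])
E
```

```text
2.2
wedge [ 0.6183 -0.1916] -175.1 [41.7 11. ] [338.4 179.8] [43.5 11.8] 84.0 501
pulley [ 0.4029 -0.0075] 58.3 [15.8 15.5] [282.5 245.5] [17. 17.] 90.0 215
flange [0.4039 0.1411] 170.2 [24.5 12.9] [237.  244.9] [28.9 17.5] 76.0 361
plate [ 0.4092 -0.2191] -172.4 [29.4 19.6] [347.2 243.3] [33.2 21.5] 81.9 663
cap [0.4295 0.2931] 78.4 [17.9 17. ] [190.7 237.1] [20.2 20.9] 71.6 352
b1 [0.695  0.1238] -160.0 [18.8 17.2] [241.5 154. ] [22. 21.] 90.0 384
b2 [0.6954 0.009 ] 178.5 [18.6 17.1] [277.5 154. ] [22. 21.] 90.0 377
b3 [0.58   0.1215] -157.8 [18.1 17.4] [242. 189.] [21.5 21.5] 26.6 383
b4 [0.5813 0.0071] -175.0 [18.  17.1] [278. 189.] [21.2 21.2] 45.0 375
cock [ 0.4304 -0.1092] 177.1 [15.7  3.8] [314.  236.5] [17.  4.] 90.0 70
(348, 244) [110   6 134]
(360, 220) [ 25  25 131]
(191, 237) [ 12  10 131]
(205, 225) [ 27  22 129]
(300, 210) [ 30  24 129]
(225, 190) [  6  12 105]
```

Run:
```python
from h import *
for X in [(0.545,-.2,0),(0.545,-.2,.035),(.692,-.185,0),(.638,-.05,.02),(.6,.42,.178)]: print(X,(proj('scene',X)),(proj('scene',X)-[110,170])*3, proj('top',X))
print(proj('scene',(0.69,-.165,.035))); print(proj('scene',(0.69,-.165,.00)))
```

```text
(0.545, -0.2, 0) [237.58138971 278.3053037 ] [382.74416913 324.9159111 ] [340.95118563 202.54926592]
(0.545, -0.2, 0.035) [236.63387592 270.37326855] [379.90162776 301.11980566] [342.18420223 201.38353927]
(0.692, -0.185, 0) [281.90680283 306.26594578] [515.7204085  408.79783734] [336.06990416 158.69191495]
(0.638, -0.05, 0.02) [299.73711419 259.23786893] [569.21134256 267.71360678] [295.65801597 173.59544564]
(0.6, 0.42, 0.178) [387.2358453  134.54395295] [ 831.70753591 -106.36814116] [138.50026287 176.97290098]
[286.65372312 292.99561204]
[286.47138991 300.79016359]
```

```bash
cat >> h.py <<'E'
import json
from scipy.spatial.transform import Rotation as Rn
def st():
    s=bot.get_state(); q=s['eef_rot']; R=Rn.from_quat([q[1],q[2],q[3],q[0]]).as_matrix()
    return s,np.array(s['ee_pos']),R,np.degrees(np.arctan2(R[1,0],R[0,0]))
def show():
    s,p,R,y=st(); print('t',round(float(s['time_s']),2),'p',np.round(p,4),'yaw',round(y,2),'tilt',np.round(R[:2,2],4),'F',np.round(s['wrist_force'],1),'w',round(float(s['width']),4),'q',np.round(s['q'],2))
def plan(wps,claw=1.0,vmax=.05,start=None):
    """wps: list of (x,y,z,yawdeg[,claw]); prints calls of 5 rows"""
    s,p,R,y=st()
    if start is not None: p=np.array(start[:3]); y=start[3]
    R=Rn.from_euler('z',y,degrees=True).as_matrix()@np.diag([1,-1,-1.])
    rows=[]
    if start is None: R=st()[2]
    for k,w in enumerate(wps):
        tp=np.array(w[:3]); ty=w[3]; c=w[4] if len(w)>4 else claw; v=w[5] if len(w)>5 else vmax
        dy=np.radians((ty-y+180)%360-180)
        n=max(int(np.ceil(np.linalg.norm(tp-p)/v)),int(np.ceil(abs(dy)/.17)),1)
        Rt=Rn.from_euler('z',ty,degrees=True).as_matrix()@np.diag([1,-1,-1.])
        p0=p.copy()
        for i in range(1,n+1):
            tgt=p0+(tp-p0)*i/n
            yy=np.radians(y)+dy*i/n
            Rg=Rn.from_euler('z',yy).as_matrix()@np.diag([1,-1,-1.])
            d=np.round(R.T@(tgt-p),4); rv=np.round(Rn.from_matrix(R.T@Rg).as_rotvec(),3)
            p=p+R@d; R=R@Rn.from_rotvec(rv).as_matrix()
            rows.append([c,*d.tolist(),*rv.tolist()])
        y=ty
    while len(rows)%5: rows.append([rows[-1][0],0,0,0,0,0,0])
    for i in range(0,len(rows),5): print(json.dumps([rows[i:i+5]]).replace('-0.0,','0,').replace('-0.0]','0]').replace('0.0,','0,').replace(' ',''))
E
python3 - <<'E'
from h import *
show()
plan([(0.35,-.45,.25,15),(0.567,-.196,.25,4.9),(0.567,-.196,.09,4.9)])
E
```

```text
t 2.2 p [ 0.2484 -0.5735  0.2054] yaw 23.42 tilt [-0.0001  0.0001] F [0.4 0.5 0.2] w 0.0942 q [ 1.12  0.42 -0.01  1.61  0.    1.11 -0.05]
[[[1.0,0.0356,-0.0182,-0.0111,0,0,0.037],[1.0,0.0348,-0.0196,-0.0112,0,0,0.037],[1.0,0.0342,-0.0208,-0.0111,0,0,0.036],[1.0,0.0333,-0.022,-0.0112,0,0,0.037],[1.0,0.0393,-0.027,0,0,0,0.025]]]
[[[1.0,0.0387,-0.028,0,0,0,0.025],[1.0,0.0379,-0.029,0,0,0,0.026],[1.0,0.0372,-0.0299,0,0,0,0.025],[1.0,0.0364,-0.0309,0,0,0,0.025],[1.0,0.0356,-0.0317,0,0,0,0.025]]]
[[[1.0,0.0349,-0.0327,0,0,0,0.025],[1.0,0,0,0.04,0,0,0.0],[1.0,0,0,0.04,0,0,0.0],[1.0,0,0,0.04,0,0,0.0],[1.0,0,0,0.04,0,0,0.0]]]
```

Request:
step_arm([
  [[1,0.036,-0.018,-0.011,0,0,0.037],[1,0.035,-0.02,-0.011,0,0,0.037],[1,0.034,-0.021,-0.011,0,0,0.036],[1,0.033,-0.022,-0.011,0,0,0.037],[1,0.039,-0.027,0,0,0,0.025]],
])

```text
time_s: 2.82
ee_pos: [0.3813, -0.4129, 0.2504]
eef_rot: [0.001, 0.993, 0.117, 0.0]
wrist_force: [0.9, -0.6, 0.6]
width: 0.094
```

Request:
step_arm([
  [[1,0.039,-0.028,0,0,0,0.025],[1,0.038,-0.029,0,0,0,0.026],[1,0.037,-0.03,0,0,0,0.025],[1,0.036,-0.031,0,0,0,0.025],[1,0.035,-0.032,0,0,0,0.025]],
])

```text
time_s: 3.45
ee_pos: [0.5356, -0.2303, 0.2496]
eef_rot: [0.0, 0.998, 0.055, 0.0]
wrist_force: [0.3, -0.2, -0.2]
width: 0.0941
```

Run:
```python
from h import *
show()
im=snap('top','t2',1.42)
m=seg(im,(338.4,179.8),'orange')
if m is not None: P,y,w,r,a=info('top',m,.01); print(np.round(P,4),y,w,r,a)
plan([(0.567,-.196,.25,4.9),(0.567,-.196,.09,4.9)])
```

```text
t 3.45 p [ 0.5356 -0.2303  0.2496] yaw 6.29 tilt [ 0.0001 -0.0001] F [ 0.3 -0.2 -0.2] w 0.0941 q [ 0.5   0.31 -0.18  1.67  0.06  1.17 -1.16]
[ 0.6423 -0.1873] 176.67034481631393 [0.03394644 0.01027666] ((338.48773193359375, 179.36476135253906), (42.642333984375, 11.407503128051758), 84.80557250976562) 301
[[[1.0,0.0309,-0.0249,-0.0004,-0.002,-0.002,0.029],[1.0,0,0,0.04,0,0,0.0],[1.0,0,0,0.04,0,0,0.0],[1.0,0,0,0.04,0,0,0.0],[1.0,0,0,0.04,0,0,0.0]]]
```

View pics/t2.png

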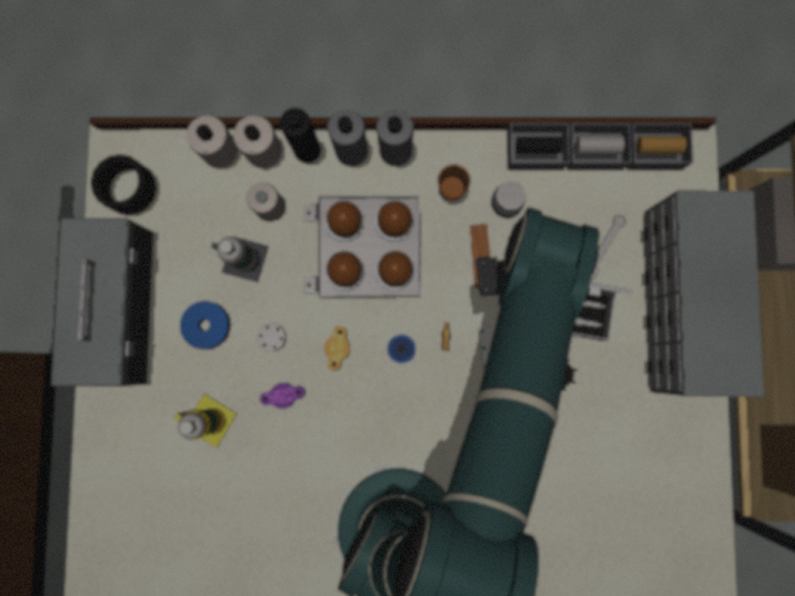

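Request:
step_arm([
  [[1,0.031,-0.025,0,0,0,0.027],[1,0,0,0.045,0,0,0],[1,0,0,0.05,0,0,0],[1,0,0,0.05,0,0,0],[1,0,0,0.05,0,0,0]],
])

```text
time_s: 4.12
ee_pos: [0.5627, -0.2035, 0.0531]
eef_rot: [0.0, 0.999, 0.042, 0.0]
wrist_force: [0.7, -0.0, 0.6]
width: 0.094
```

Run:
```python
from h import *
show()
snap('scene','s2',3,(200,350,150,400)); plan([(0.567,-.196,.008,4.9)])
```

```text
t 4.12 p [ 0.5627 -0.2035  0.0531] yaw 4.8 tilt [ 0.0004 -0.0001] F [ 0.7 -0.   0.6] w 0.094 q [ 0.43  0.56 -0.17  1.79  0.13  0.8  -1.29]
[[[1.0,0.0084,-0.0056,0.0388,-0.003,0.007,-0.002],[1.0,0,0,0,0,0,0],[1.0,0,0,0,0,0,0],[1.0,0,0,0,0,0,0],[1.0,0,0,0,0,0,0]]]
```

View pics/s2.png

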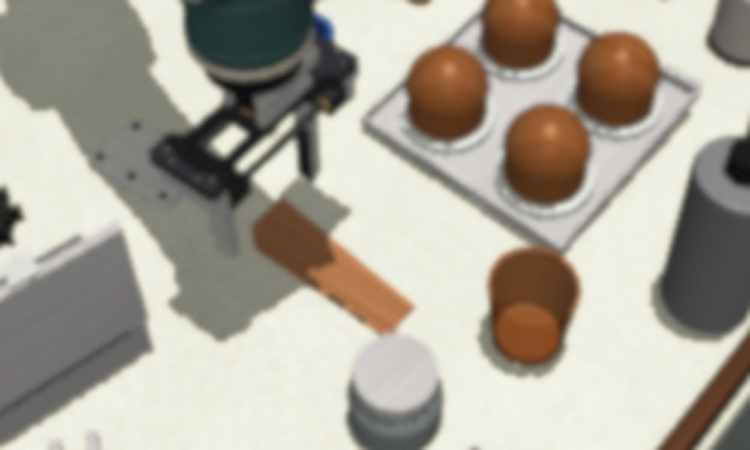

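Request:
step_arm([
  [[1,0.005,-0.007,0.02,0,0,0],[1,0,0,0.024,0,0,0],[0.2,0,0,0,0,0,0],[0.2,0,0,0,0,0,0],[0.2,0,0,0,0,0,0]],
], newtons=40)

```text
time_s: 4.8
ee_pos: [0.568, -0.1961, 0.0118]
eef_rot: [0.0, 0.999, 0.042, 0.001]
wrist_force: [0.0, -0.2, 0.4]
width: 0.0673
```

Run:
```python
from h import *
show()
```

```text
t 4.8 p [ 0.568  -0.1961  0.0118] yaw 4.8 tilt [ 0.0018 -0.0006] F [ 0.  -0.2  0.4] w 0.0673 q [ 0.4   0.62 -0.16  1.8   0.14  0.73 -1.32]
```

Request:
step_arm([
  [[0.2,0,0,0.003,0,0,0],[0.2,0,0,0,0,0,0],[0.2,0,0,0,0,0,0],[0.2,0,0,0,0,0,0],[0.2,0,0,0,0,0,0]],
], newtons=40)

```text
time_s: 5.42
ee_pos: [0.5671, -0.1958, 0.0075]
eef_rot: [-0.0, 0.999, 0.042, -0.0]
wrist_force: [-0.7, 0.0, 0.3]
width: 0.0396
```

Run:
```python
from h import *
show()
```

```text
t 5.42 p [ 0.5671 -0.1958  0.0075] yaw 4.8 tilt [-0.0001  0.0001] F [-0.7  0.   0.3] w 0.0396 q [ 0.4   0.63 -0.16  1.8   0.14  0.72 -1.32]
```

Run:
```python
from h import *
for p in [(295.3,138.5),(295.7,209)]: print(atz('top',p,.023))
im=np.load('im.npy'); g=cv2.cvtColor(im,cv2.COLOR_RGB2GRAY).astype(float); S=cv2.cvtColor(im,cv2.COLOR_RGB2HSV)[:,:,1].astype(float)
for r0,r1 in [(142,150),(160,170),(180,190),(198,206)]:
    print(r0,np.round(g[r0:r1,288:302].mean(0)),np.round(S[r0:r1,288:302].mean(0)))
for c0,c1 in [(232,240),(256,264),(284,292)]:
    print(c0,np.round(g[132:145,c0:c1].mean(1)),np.round(g[202:216,c0:c1].mean(1)))
    print(c0,np.round(S[132:145,c0:c1].mean(1)),np.round(S[202:216,c0:c1].mean(1)))
plan([(.575,-.196,.06,4.8),(.638,-.197,.06,90)],claw=.2)
```

```text
[ 0.75488789 -0.04860012  0.023     ]
[ 0.5208707  -0.05022689  0.023     ]
142 [ 94. 105. 111. 114. 113. 110. 113. 119. 124. 126. 126. 126. 127. 128.] [31. 18. 11. 11. 10. 11. 11. 16. 23. 25. 27. 27. 26. 25.]
160 [ 97. 106. 111. 115. 116. 114. 108.  98. 104. 120. 127. 128. 128. 129.] [13. 11. 11. 10. 11. 11. 11. 14. 22. 26. 26. 25. 25. 26.]
180 [ 62.  76.  93. 109. 117. 117. 108. 100. 108. 120. 126. 127. 126. 127.] [92. 52. 23. 13. 11. 12. 12. 16. 22. 25. 26. 26. 25. 27.]
198 [113. 118. 121. 122. 121. 120. 115. 112. 119. 126. 129. 129. 128. 129.] [11. 10. 11. 10. 11. 10.  9. 11. 16. 22. 25. 26. 25. 24.]
232 [129. 130. 128. 128. 125. 114. 100.  98. 104. 106.  96.  82.  71.] [117. 120. 123. 124. 124. 117. 105.  98. 111. 124. 129. 130. 130. 129.]
232 [25. 24. 24. 25. 23. 23. 18. 11. 14. 18. 32. 62. 95.] [ 7.  8.  9. 11. 12. 10. 13. 17. 22. 23. 24. 24. 24. 24.]
256 [129. 129. 128. 129. 125. 116. 100.  96. 106. 114. 118. 116. 117.] [125. 125. 125. 124. 122. 112.  96.  92. 108. 121. 126. 126. 126. 126.]
256 [24. 24. 24. 25. 23. 24. 18. 11. 13.  9. 11. 11. 12.] [10. 10. 10. 10. 11. 10. 13. 19. 24. 26. 26. 26. 28. 26.]
284 [129. 129. 129. 128. 126. 116.  99.  91. 102. 111. 111. 106.  98.] [117. 121. 121. 121. 119. 109.  99. 109. 122. 126. 128. 128. 127. 128.]
284 [24. 24. 24. 24. 25. 24. 18. 13. 11. 12. 14. 15. 28.] [11. 10. 10. 12. 11. 12. 17. 25. 25. 26. 27. 26. 25. 25.]
[[[0.2,0.0039,0.0004,-0.0263,0,0,0.0],[0.2,0.0039,0.0004,-0.0262,0,0,0.0],[0.2,0.007,0.0007,0,0,0,-0.165],[0.2,0.0067,0.0018,0,0,0,-0.165],[0.2,0.0064,0.0029,0,0,0,-0.166]]]
[[[0.2,0.0058,0.004,0,0,0,-0.165],[0.2,0.0051,0.0048,0,0,0,-0.165],[0.2,0.0042,0.0056,0,0,0,-0.165],[0.2,0.0032,0.0062,0,0,0,-0.166],[0.2,0.0022,0.0067,0,0,0,-0.165]]]
[[[0.2,0.001,0.0069,-0.0001,0,0,-0.165],[0.2,0,0,0,0,0,0],[0.2,0,0,0,0,0,0],[0.2,0,0,0,0,0,0],[0.2,0,0,0,0,0,0]]]
```

Request:
step_arm([
  [[0.2,0.004,0,-0.026,0,0,0],[0.2,0.004,0,-0.026,0,0,0],[0.2,0.007,0.001,0,0,0,-0.165],[0.2,0.007,0.002,0,0,0,-0.165],[0.2,0.006,0.003,0,0,0,-0.165]],
])

```text
time_s: 6.05
ee_pos: [0.5963, -0.1962, 0.0594]
eef_rot: [-0.0, 0.958, 0.288, -0.0]
wrist_force: [-0.1, -0.1, -1.4]
width: 0.0397
```

Request:
step_arm([
  [[0.2,0.006,0.004,0,0,0,-0.165],[0.2,0.005,0.005,0,0,0,-0.165],[0.2,0.004,0.006,0,0,0,-0.165],[0.2,0.003,0.006,0,0,0,-0.165],[0.2,0.002,0.007,0,0,0,-0.165]],
])

```text
time_s: 6.68
ee_pos: [0.6317, -0.1978, 0.0593]
eef_rot: [-0.0, 0.762, 0.648, -0.0]
wrist_force: [-0.3, -0.0, -0.6]
width: 0.04
```

Request:
step_arm([
  [[0.2,0.001,0.007,0,0,0,-0.165],[0.2,0,0,0,0,0,0],[0.2,0,0,0,0,0,0],[0.2,0,0,0,0,0,0],[0.2,0,0,0,0,0,0]],
])

```text
time_s: 7.3
ee_pos: [0.6386, -0.1978, 0.0595]
eef_rot: [0.0, 0.708, 0.706, -0.0]
wrist_force: [-0.4, -0.0, -0.4]
width: 0.0399
```

Run:
```python
from h import *
show()
snap('scene','s3',3,(200,350,150,400)); snap('top','t3',3,(125,260,200,420))
plan([(0.639,-.197,.06,90)])
```

```text
t 7.3 p [ 0.6386 -0.1978  0.0595] yaw 89.83 tilt [-0.     -0.0001] F [-0.4 -0.  -0.4] w 0.0399 q [ 0.61  0.71 -0.51  1.59  0.4   0.95 -0.04]
[[[1.0,0.0008,0.0003,-0.0005,0,0,-0.003],[1.0,0,0,0,0,0,0],[1.0,0,0,0,0,0,0],[1.0,0,0,0,0,0,0],[1.0,0,0,0,0,0,0]]]
```

View pics/s3.png

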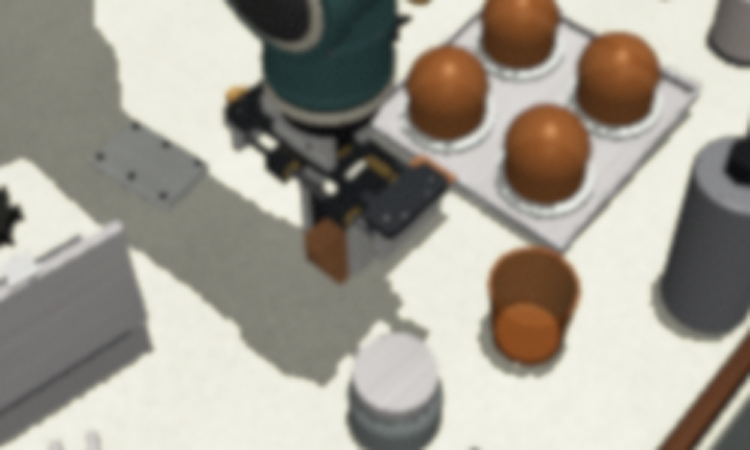

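View pics/t3.png

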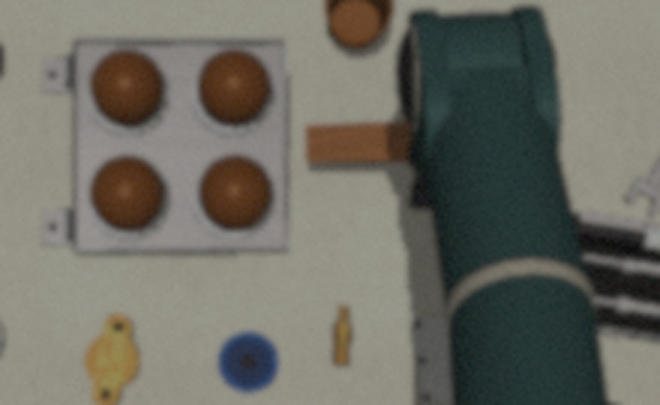

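Run:
```python
from h import *
for u in (301.5,302.5): print(atz('top',(u,173),.0535))
print(atz('top',(295,173),.023))
print([atz('top',(305,v),.0545)[0] for v in (125+125/3,125+165/3)])
```

```text
[ 0.63432947 -0.06807185  0.0535    ]
[ 0.63433744 -0.07128534  0.0535    ]
[ 0.63946497 -0.04777722  0.023     ]
[np.float64(0.6548178895664861), np.float64(0.6114511536299848)]
```

Request:
step_arm([
  [[0.2,0,0.004,0.03,0,0,0],[0.2,0,0,0.021,0,0,0],[0.2,0,0,0,0,0,0],[0.2,0.01,0,0,0,0,0],[0.2,0.01,0,0,0,0,0]],
])

```text
time_s: 8.02
ee_pos: [0.6428, -0.1768, 0.0087]
eef_rot: [-0.0, 0.708, 0.706, 0.0]
wrist_force: [-0.6, -0.3, -1.4]
width: 0.0399
```

Request:
step_arm([
  [[0.2,0.01,0,0,0,0,0],[0.2,0.01,0,0,0,0,0],[0.2,0.01,0,0,0,0,0],[0.2,0.01,0,0,0,0,0],[0.2,0.01,0,0,0,0,0]],
])

```text
time_s: 8.65
ee_pos: [0.6426, -0.1282, 0.0083]
eef_rot: [0.0, 0.708, 0.706, -0.001]
wrist_force: [-0.2, -6.4, -4.7]
width: 0.0396
```

Run:
```python
from h import *
show()
snap('scene','s4',3,(200,350,150,400)); snap('top','t4',3,(125,260,200,420))
```

```text
t 8.65 p [ 0.6426 -0.1282  0.0083] yaw 89.85 tilt [-0.0005 -0.001 ] F [-0.2 -6.4 -4.7] w 0.0396 q [ 0.49  0.75 -0.49  1.65  0.44  0.85 -0.18]
```

View pics/s4.png

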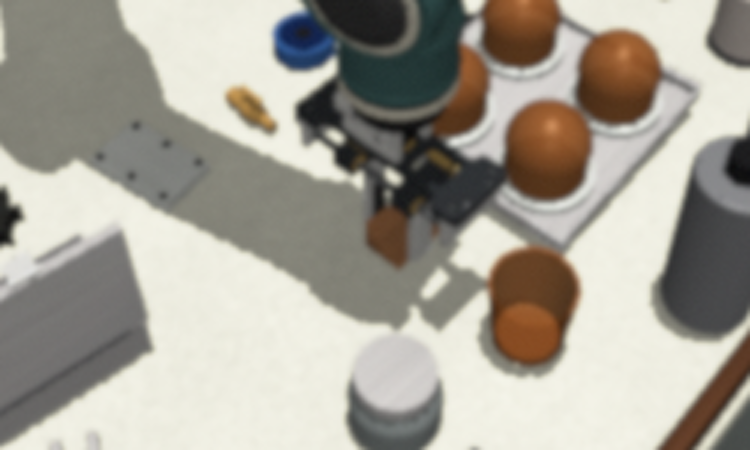

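View pics/t4.png

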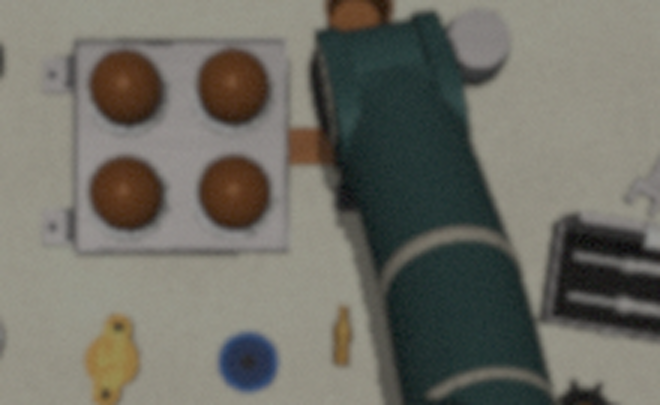

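Request:
step_arm([
  [[0.2,0.009,0,0,0,0,0],[0.2,0.008,0,0,0,0,0],[0.2,0.008,0,0,0,0,0],[0.2,0.008,0,0,0,0,0],[0.2,0.008,0,0,0,0,0]],
])

```text
time_s: 9.38
ee_pos: [0.6429, -0.0876, 0.0085]
eef_rot: [0.0, 0.708, 0.706, -0.0]
wrist_force: [-0.5, -6.7, -3.9]
width: 0.0397
```

Run:
```python
from h import *
show()
im=snap('top','t5',3,(125,260,200,420)); snap('scene','s5',3,(200,350,150,400))
for l,n in [('b1',(243,153)),('b2',(278,153)),('b3',(243,189)),('b4',(278,189))]:
    P,y,w,r,a=info('top',seg(im,n,'bowl'),.068); print(l,np.round(P,4),a,np.round(r[0],1))
```

```text
t 9.38 p [ 0.6429 -0.0876  0.0085] yaw 89.82 tilt [-0.    -0.001] F [-0.5 -6.7 -3.9] w 0.0397 q [ 0.43  0.74 -0.49  1.66  0.44  0.85 -0.24]
b1 [0.6947 0.126 ] 389 [241.1 153.7]
b2 [0.6964 0.01  ] 399 [277.5 153. ]
b3 [0.5801 0.1234] 385 [241.5 189. ]
b4 [0.5818 0.0089] 381 [277.5 188.5]
```

View pics/s5.png

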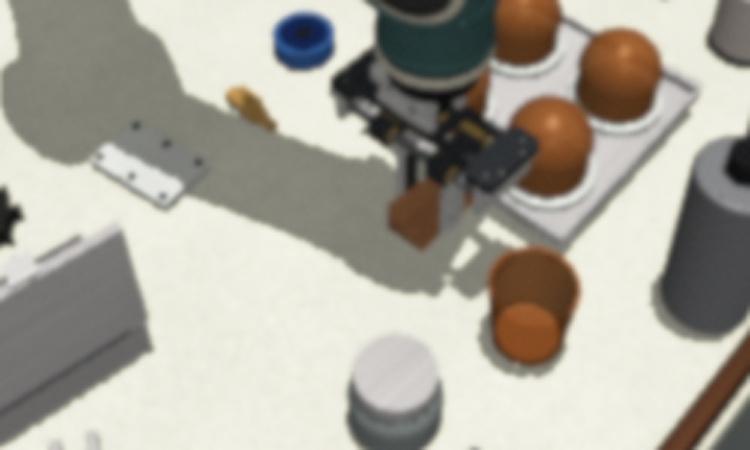

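View pics/t5.png

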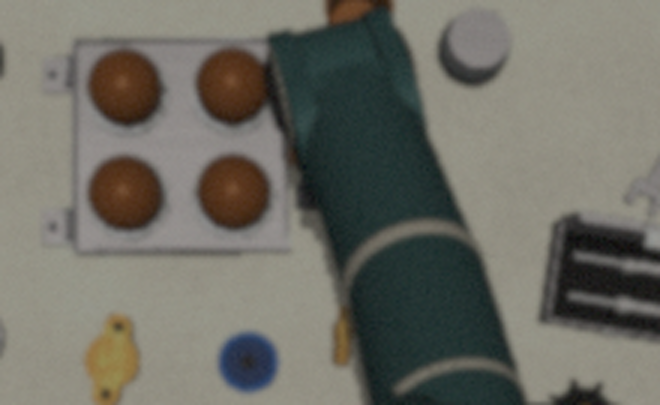

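Request:
step_arm([
  [[0.7,0,0,0,0,0,0],[0.7,0,0,0,0,0,0],[0.7,0,0,0,0,0,0],[0.7,0,0,-0.02,0,0,0],[0.7,-0.01,0,-0.04,0,0,0]],
])

```text
time_s: 10.1
ee_pos: [0.6423, -0.0959, 0.0692]
eef_rot: [-0.001, 0.707, 0.707, -0.0]
wrist_force: [-0.5, -0.6, 1.0]
width: 0.0656
```

Request:
step_arm([
  [[1,-0.04,0,-0.045,0,0,0],[1,-0.05,0,-0.04,0,0,0],[1,-0.04,-0.04,0,0,0,0],[1,-0.03,-0.05,0,0,0,0.1],[1,-0.01,-0.05,0,0,0,0.1]],
])

```text
time_s: 10.72
ee_pos: [0.5001, -0.2624, 0.1536]
eef_rot: [0.001, 0.777, 0.63, 0.0]
wrist_force: [0.4, 0.1, -0.5]
width: 0.0943
```

Run:
```python
from h import *
show()
im=snap('top','t6',3,(125,260,200,420)); snap('scene','s6',3,(200,350,150,400))
for l,n in [('b1',(243,153)),('b2',(278,153)),('b3',(243,189)),('b4',(278,189))]:
    P,y,w,r,a=info('top',seg(im,n,'bowl'),.07); print(l,np.round(P,4),a,np.round(r[0],1))
```

```text
t 10.72 p [ 0.5001 -0.2624  0.1536] yaw 78.08 tilt [ 0.0008 -0.0008] F [ 0.4  0.1 -0.5] w 0.0943 q [ 0.85  0.41 -0.53  1.8   0.24  0.99  0.01]
b1 [0.6944 0.1254] 390 [241.5 153.5]
b2 [0.6965 0.011 ] 384 [277. 153.]
b3 [0.5799 0.1233] 382 [241.5 189. ]
b4 [0.5813 0.009 ] 385 [277.5 188.5]
```

View pics/s6.png

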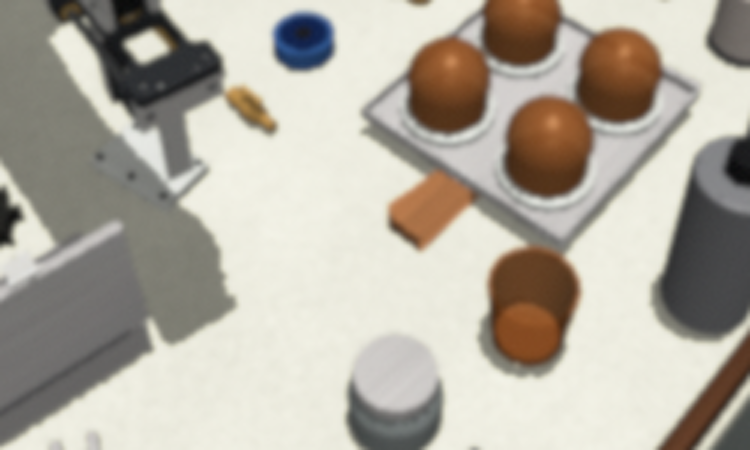

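View pics/t6.png

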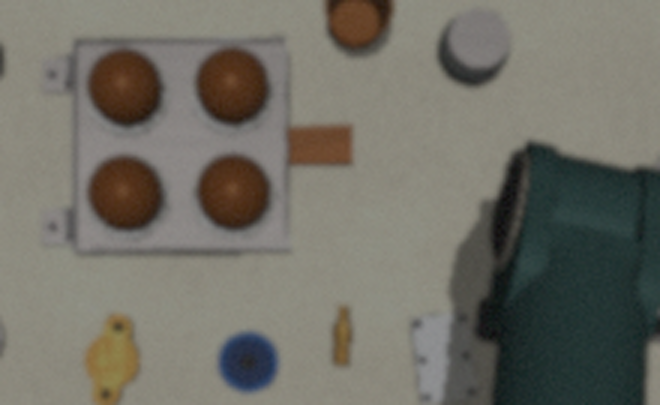

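Run:
```python
from h import *
im=eyes.snapshot('top');g=cv2.cvtColor(im,cv2.COLOR_RGB2HSV)[:,:,1].astype(float)
print(np.round(g[168:178,288:324].mean(0)))
print([round(atz('top',(u,173),z)[1],4) for u,z in [(316.5,.035),(317.5,.035),(295,.037),(296,.037)]])
# scene tilt check: project tray rim corners
for th in (-.06,0,.02):
    pts=[]
    for x in (.522,.757):
        y0=.185; c,s=np.cos(th),np.sin(th)
        pts.append((np.round((proj('scene',(x,y0-.235*c, .022+.235*s+.015))-[150,200])*3)))
    pts.append(np.round((proj('scene',(.5813,.009,.110-0.235*0+.176*np.sin(th)))-[150,200])*3))
    print(th,pts)
```

```text
[ 11.  12.  11.  11.  11.  11.  14.  33.  80. 129. 141. 140. 140. 143.
 140. 139. 143. 142. 141. 143. 141. 141. 142. 142. 141. 143. 142. 136.
 108.  64.  36.  27.  26.  25.  26.  26.]
[np.float64(-0.1174), np.float64(-0.1207), np.float64(-0.0475), np.float64(-0.0508)]
-0.06 [array([357., 113.]), array([555., 247.]), array([446.,  54.])]
0 [array([357., 103.]), array([556., 238.]), array([446.,  46.])]
0.02 [array([356., 100.]), array([557., 234.]), array([446.,  43.])]
```

Run:
```python
from h import *
a=cv2.imread('pics/s2.png',0).astype(np.float32);b=cv2.imread('pics/s6.png',0).astype(np.float32)
for n,(r0,r1,c0,c1),(x,y) in [('b4',(30,150,400,500),(.5813,.009)),('b2',(95,215,495,600),(.6965,.011)),('b1',(20,130,575,670),(.694,.125)),('b3',(0,80,475,565),(.58,.123)),('table',(280,420,340,460),(0,0)),('filter',(240,370,480,590),(0,0))]:
    w=cv2.createHanningWindow((c1-c0,r1-r0),cv2.CV_32F)
    sh=cv2.phaseCorrelate(a[r0:r1,c0:c1],b[r0:r1,c0:c1],w)[0]
    d=.185-y
    def P(th): return proj('scene',(x,.185-d*np.cos(th)-(.07-.022)*-0-np.sin(th)*-.048,.022+.048*np.cos(th)+d*np.sin(th)))
    e=3*(P(0)-P(-.06))
    print(n,np.round(sh,2),'expected',np.round(e,2) if x else '')
```

```text
b4 [ 0.28 -6.2 ] expected [ 2.11 -9.24]
b2 [0.17 0.06] expected [ 2.77 -9.28]
b1 [ 0.14 -0.73] expected [ 2.16 -4.27]
b3 [ 0.11 -0.15] expected [ 1.98 -4.21]
table [ 0.19 -0.27] expected 
filter [0.05 0.45] expected
```

Run:
```python
from h import *
def m(im): 
    h=cv2.cvtColor(im,cv2.COLOR_BGR2HSV).astype(float); return ((h[:,:,1]>110)&(h[:,:,0]<18)).astype(np.uint8)
for f in('s2','s6'):
    im=cv2.imread(f'pics/{f}.png'); M=m(im)
    for n,(r0,r1,c0,c1) in [('b4',(20,170,395,500)),('b2',(85,225,495,605)),('b1',(10,140,575,675))]:
        s=M[r0:r1,c0:c1]; ys,xs=np.nonzero(s); 
        top=[np.nonzero(s[:,c])[0].min()+r0 for c in range((c1-c0)//2-8,(c1-c0)//2+8)]
        rows=np.nonzero(s.sum(1)>5)[0]
        wr=[(np.nonzero(s[r])[0].min()+np.nonzero(s[r])[0].max())/2+c0 for r in range(40,70)]
        print(f,n,'top',np.mean(top),'bottom',rows.max()+r0,'cx',np.mean(wr))
```

```text
s2 b4 top 47.25 bottom 137 cx 447.8333333333333
s2 b2 top 107.125 bottom 201 cx 547.1666666666666
s2 b1 top 35.375 bottom 139 cx 618.65
s6 b4 top 39.5625 bottom 129 cx 448.73333333333335
s6 b2 top 99.0625 bottom 193 cx 549.2
s6 b1 top 31.3125 bottom 139 cx 620.3333333333334
```

Run:
```python
from h import *
show()
plan([(.6425,-.098,.12,90),(.6425,-.093,.012,90)],vmax=.052,claw=.75)
```

```text
t 10.88 p [ 0.5002 -0.2614  0.1541] yaw 78.28 tilt [ 0.0003 -0.0018] F [ 1.4 -0.   0.6] w 0.0936 q [ 0.84  0.41 -0.53  1.8   0.24  0.99  0.02]
[[[0.75,0.0378,0.0212,0.0068,0.001,0.002,-0.041],[0.75,0.0369,0.0228,0.0068,0,0,-0.041],[0.75,0.0359,0.0242,0.0068,0,0,-0.041],[0.75,0.0349,0.0257,0.0069,0,0,-0.041],[0.75,0.0338,0.0271,0.0068,0,0,-0.041]]]
[[[0.75,0.0016,0,0.036,0,0,0.0],[0.75,0.0017,0.0001,0.036,0,0,0.0],[0.75,0.0016,0,0.036,0,0,0.0],[0.75,0,0,0,0,0,0],[0.75,0,0,0,0,0,0]]]
```

Request:
step_arm([
  [[0.75,0.038,0.021,0.007,0,0,-0.041],[0.75,0.037,0.023,0.007,0,0,-0.041],[0.75,0.036,0.024,0.007,0,0,-0.041],[0.75,0.035,0.026,0.007,0,0,-0.041],[0.75,0.034,0.027,0.007,0,0,-0.041]],
])

```text
time_s: 11.5
ee_pos: [0.6456, -0.0938, 0.1183]
eef_rot: [0.0, 0.705, 0.709, 0.001]
wrist_force: [-0.3, 0.1, 0.4]
width: 0.071
```

Request:
step_arm([
  [[0.75,0,0,0,0,0,0],[0.75,0.002,0,0.036,0,0,0],[0.75,0.002,0,0.036,0,0,0],[0.75,0,0,0.036,0,0,0],[0.75,0,0,0,0,0,0]],
])

```text
time_s: 12.12
ee_pos: [0.6427, -0.0917, 0.008]
eef_rot: [-0.001, 0.706, 0.708, -0.001]
wrist_force: [-0.5, -0.1, 0.3]
width: 0.0705
```

Run:
```python
from h import *
show()
```

```text
t 12.12 p [ 0.6427 -0.0917  0.008 ] yaw 90.19 tilt [-0.0033  0.0007] F [-0.5 -0.1  0.3] w 0.0705 q [ 0.45  0.75 -0.5   1.66  0.45  0.85 -0.24]
```

Request:
step_arm([
  [[0.2,0,0,0,0,0,0],[0.2,0,0,0,0,0,0],[0.2,0,0,0,0,0,0],[0.2,0,0,0,0,0,0],[0.2,0,0,0,0,0,0]],
])

```text
time_s: 12.75
ee_pos: [0.6439, -0.0921, 0.0103]
eef_rot: [0.0, 0.706, 0.708, -0.0]
wrist_force: [-4.0, -1.0, 8.0]
width: 0.0394
```

Request:
step_arm([
  [[0.2,0.003,0,0,0,0,0],[0.2,0.002,0,0,0,0,0],[0.2,0.001,0,0,0,0,0],[0.2,0,0,0,0,0,0],[0.2,0,0,0,0,0,0]],
])

```text
time_s: 13.38
ee_pos: [0.6442, -0.0883, 0.0103]
eef_rot: [0.001, 0.707, 0.708, -0.001]
wrist_force: [-0.6, -10.2, 6.8]
width: 0.0397
```

Request:
step_arm([
  [[0.75,0,0,0,0,0,0],[0.75,0,0,0,0,0,0],[0.75,0,0,0,0,0,0],[0.75,0,0,-0.03,0,0,0],[0.75,-0.01,0,-0.04,0,0,0]],
])

```text
time_s: 14.0
ee_pos: [0.6432, -0.0948, 0.0796]
eef_rot: [-0.001, 0.705, 0.709, -0.0]
wrist_force: [0.1, -0.8, 0.2]
width: 0.0705
```

Request:
step_arm([
  [[1,-0.03,0,-0.045,0,0,0],[1,-0.03,-0.03,-0.03,0,0,0],[1,-0.03,-0.045,0,0,0,0],[1,-0.02,-0.05,0,0,0,0],[1,0,-0.05,0,0,0,0]],
])

```text
time_s: 14.62
ee_pos: [0.4673, -0.2076, 0.1543]
eef_rot: [0.0, 0.707, 0.707, -0.0]
wrist_force: [0.6, -0.5, 0.2]
width: 0.0942
```

Run:
```python
from h import *
show()
snap('scene','s7',3,(200,350,150,400)); im=snap('top','t7',3,(125,260,200,420))
g=cv2.cvtColor(im,cv2.COLOR_RGB2HSV)[:,:,1].astype(float)
print(np.round(g[168:178,288:324].mean(0)))
def m(im): 
    h=cv2.cvtColor(im,cv2.COLOR_BGR2HSV).astype(float); return ((h[:,:,1]>110)&(h[:,:,0]<18)).astype(np.uint8)
for f in('s2','s7'):
    im=cv2.imread(f'pics/{f}.png'); M=m(im)
    for n,(r0,r1,c0,c1) in [('b4',(20,170,395,500)),('b2',(85,225,495,605)),('b1',(10,140,575,675))]:
        s=M[r0:r1,c0:c1]; 
        try:top=[np.nonzero(s[:,c])[0].min()+r0 for c in range((c1-c0)//2-8,(c1-c0)//2+8)]
        except: continue
        rows=np.nonzero(s.sum(1)>5)[0]
        print(f,n,'top',np.mean(top),'bottom',rows.max()+r0)
```

```text
t 14.62 p [ 0.4673 -0.2076  0.1543] yaw 90.05 tilt [-0.0001 -0.0001] F [ 0.6 -0.5  0.2] w 0.0942 q [ 0.88  0.33 -0.62  1.93  0.23  0.95  0.15]
[ 11.  11.  11.  11.  11.  12.  14.  33.  84. 130. 139. 143. 142. 143.
 142. 140. 142. 144. 144. 143. 142. 144. 142. 143. 143. 142. 137. 109.
  63.  35.  26.  26.  27.  26.  26.  26.]
s2 b4 top 47.25 bottom 137
s2 b2 top 107.125 bottom 201
s2 b1 top 35.375 bottom 139
s7 b4 top 39.1875 bottom 129
s7 b2 top 98.1875 bottom 192
s7 b1 top 30.625 bottom 139
```

View pics/s7.png

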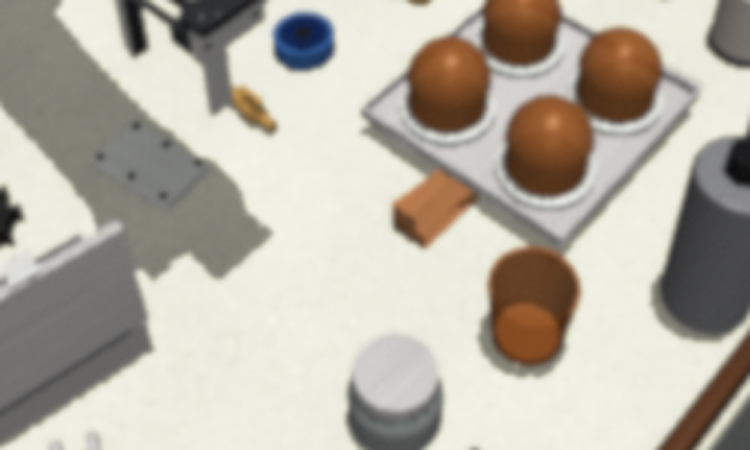

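Run:
```python
from h import *
im=eyes.snapshot('top'); 
m=seg(im,(306,173),'orange',14); ys,xs=np.nonzero(m); print(xs.min(),xs.max(),ys.min(),ys.max())
S=cv2.cvtColor(im,cv2.COLOR_RGB2HSV)[:,:,1].astype(float)
for c in (299,303,307,311,314):
    s=S[158:190,c]; above=(s>82); r=np.nonzero(above)[0]
    # subpixel crossings
    a=r[0]; lo=158+a-1+(82-s[a-1])/(s[a]-s[a-1]); b=r[-1]; hi=158+b+(s[b]-82)/(s[b]-s[b+1])
    th=.003+.2133*((atz('top',(c,173),.03)[1]*-1)-(-.041)); 
    print(c,lo,hi,'z',round(th,3),'x', atz('top',(c,lo),th)[0],atz('top',(c,hi),th)[0],'mid',atz('top',(c,(lo+hi)/2),th)[0])
```

```text
296 315 167 178
299 166.88571428571427 178.8846153846154 z 0.025 x 0.6595141765431436 0.6197192563523111 mid 0.6395906872225408
303 166.6086956521739 178.71428571428572 z 0.027 x 0.6599539746261838 0.6198776663134589 mid 0.6398893764658267
307 166.5 178.70491803278688 z 0.03 x 0.6598327085587106 0.6195034843864434 mid 0.639641270584713
311 166.4 178.66129032258064 z 0.033 x 0.6596813571870972 0.6192418645711916 mid 0.6394345906959442
314 166.25 178.4909090909091 z 0.035 x 0.6598147220514805 0.6194974673101634 mid 0.6396292027866235
```

```bash
cat >> h.py <<'E'
from scipy.optimize import least_squares
from scipy.ndimage import map_coordinates, gaussian_filter
def circ_edges(S,c,r0,r1,thr,n=72):
    out=[]
    for a in np.linspace(0,2*np.pi,n,endpoint=False):
        rr=np.arange(r0,r1,.1); v=map_coordinates(S,[c[1]+rr*np.sin(a),c[0]+rr*np.cos(a)],order=1)
        k=np.nonzero((v[:-1]>=thr)&(v[1:]<thr))[0]
        if len(k): out.append((a,rr[k[0]],c[0]+rr[k[0]]*np.cos(a),c[1]+rr[k[0]]*np.sin(a)))
    return np.array(out)
def circfit(E):
    f=lambda p:np.hypot(E[:,2]-p[0],E[:,3]-p[1])-p[2]
    r=least_squares(f,[E[:,2].mean(),E[:,3].mean(),10],loss='soft_l1',f_scale=.3); return r.x,np.abs(f(r.x)).mean()
E
python3 - <<'E'
from h import *
ims=np.mean([eyes.snapshot('top').astype(float) for _ in range(4)],0)
np.save('imavg.npy',ims)
S=cv2.cvtColor(ims.astype(np.uint8),cv2.COLOR_RGB2HSV)[:,:,1].astype(float)
G=(ims[:,:,0]-ims[:,:,2])
for n,c in [('b1',(241.5,153.5)),('b2',(277.5,153.5)),('b3',(241.5,189)),('b4',(277.5,188.5))]:
  for nm,I,t in (('S',S,60),('R-B',G,18)):
    E=circ_edges(I,c,6,18,t); p,e=circfit(E); 
    print(n,nm,np.round(p,2),round(e,2),np.round(atz('top',p[:2],.07),4),np.round(E[::9,1],1))
E
```

```text
b1 S [241.06 153.4   11.92] 0.31 [0.6946 0.1259 0.07  ] [11.1 11.9 12.2 11.5 12.3 12.6 12.2 11.4]
b1 R-B [240.85 153.11  11.83] 0.25 [0.6955 0.1265 0.07  ] [10.9 11.3 11.8 11.4 12.5 12.8 12.3 11.4]
b2 S [276.94 152.92  11.88] 0.24 [0.6964 0.011  0.07  ] [10.9 11.2 11.7 11.6 12.2 12.8 12.8 11.7]
b2 R-B [276.83 152.58  11.8 ] 0.21 [0.6974 0.0113 0.07  ] [10.7 10.8 11.2 11.4 12.2 13.  13.  11.9]
b3 S [241.19 188.86  11.81] 0.2 [0.58   0.1239 0.07  ] [11.5 11.9 11.6 11.5 12.3 12.3 12.  11.4]
b3 R-B [240.97 188.66  11.77] 0.18 [0.5807 0.1247 0.07  ] [11.2 11.5 11.4 11.5 12.4 12.5 12.2 11.3]
b4 S [277.31 188.42  11.74] 0.15 [0.5818 0.0092 0.07  ] [11.3 11.7 11.9 11.5 11.9 12.  11.9 11.6]
b4 R-B [277.21 188.19  11.7 ] 0.13 [0.5825 0.0095 0.07  ] [11.3 11.4 11.6 11.4 12.  12.2 12.  11.6]
```

Run:
```python
from h import *
im=np.load('imavg.npy'); o=np.clip(im*1.6,0,255).astype(np.uint8)[130:216,215:305,::-1]
cv2.imwrite('pics/z1.png',cv2.resize(o,None,fx=6.5,fy=6.5,interpolation=cv2.INTER_NEAREST))
```

```text
(no output)
```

View pics/z1.png

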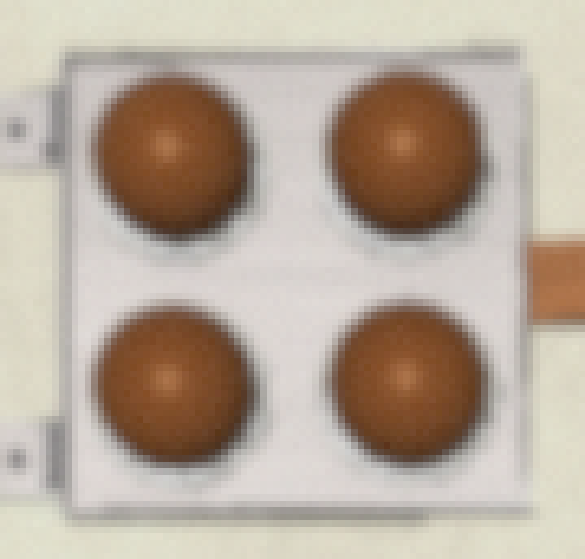

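Run:
```python
from h import *
print(atz('top',(260.0,173.3),.037))
B=[(241.0,153.25),(276.9,153.0),(241.1,188.7),(277.27,188.35)]
W=np.array([atz('top',b,.07)[:2] for b in B]); print(np.round(W,4),W.mean(0))
print(proj('scene',[*W.mean(0),.03]))
# scene camera bowl check: fit circles
ims=np.mean([eyes.snapshot('scene').astype(float) for _ in range(3)],0); np.save('scavg.npy',ims)
S=cv2.cvtColor(ims.astype(np.uint8),cv2.COLOR_RGB2HSV)[:,:,1].astype(float)
for w in W:
    c=proj('scene',[*w,.07]); E=circ_edges(S,c,6,26,70)
    E=E[(E[:,0]>np.pi*1.0)]  # upper half
    p,e=circfit(E); d=np.linalg.norm(ray('scene',c)[0]-[*w,.07]); print('pred',np.round(c,2),'fit',np.round(p,2),round(e,2),'rpred',399*.04/d)
```

```text
[0.63581284 0.06635228 0.037     ]
[[0.6951 0.1261]
 [0.6961 0.0111]
 [0.5805 0.1242]
 [0.582  0.0093]] [0.63842657 0.06768022]
[325.9053723  233.42296207]
pred [355.44 222.41] fit [356.46 222.2   13.37] 0.1 rpred 13.801993909457364
pred [331.6  245.49] fit [332.93 245.7   14.16] 0.11 rpred 14.686881934204688
pred [322.89 204.3 ] fit [323.61 203.92  12.56] 0.06 rpred 13.340298817010233
pred [298.54 225.34] fit [299.4  225.28  13.4 ] 0.14 rpred 14.135328975474115
```

Run:
```python
from h import *
for p in [(356.46,222.2),(332.93,245.7),(323.61,203.92),(299.4,225.28)]: print(np.round(atz('scene',p,.07),4))
# wedge tail in scene: save zoom
im=np.load('scavg.npy'); o=np.clip(im*1.1,0,255).astype(np.uint8)[245:290,270:320,::-1]
cv2.imwrite('pics/z2.png',cv2.resize(o,None,fx=12,fy=12,interpolation=cv2.INTER_NEAREST))
for X in [(.6635,-.1145,.035),(.6235,-.1145,.035),(.6635,-.1145,0),(.6235,-.1145,0)]: print(X,np.round((proj('scene',X)-[270,245]+.5)*12,1))
```

```text
[0.6968 0.1287 0.07  ]
[0.6992 0.0129 0.07  ]
[0.5811 0.127  0.07  ]
[0.5837 0.0111 0.07  ]
(0.6635, -0.1145, 0.035) [266.3 367.5]
(0.6235, -0.1145, 0.035) [129.4 269.7]
(0.6635, -0.1145, 0) [262.8 462.4]
(0.6235, -0.1145, 0) [129.  365.1]
```

View pics/z2.png

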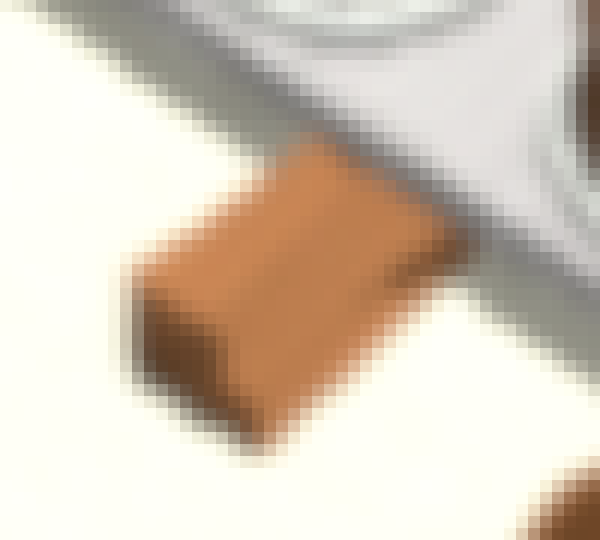

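Run:
```python
from h import *
im=np.load('scavg.npy').astype(np.uint8); tp=np.load('imavg.npy').astype(np.uint8)
for l,n,k,z in [('pulley',(251,213),'blue',.012),('flange',(282.7,190),'orange',.008),('plate',(199.3,255),'grey',.007),('cap',(316.4,172.2),'grey',.009)]:
    m=seg(im,n,k,24)
    if m is None: print(l,None); continue
    P,y,w,r,a=info('scene',m,z); print(l,np.round(P,4),round(y,1),np.round(w*1e3,1),np.round(r[0],1),a)
for l,n,k,z in [('pulley',(282.5,245),'blue',.012),('flange',(237.5,245),'orange',.008),('plate',(348,244),'grey',.007),('cap',(191.5,237),'grey',.009)]:
    m=seg(tp,n,k)
    P,y,w,r,a=info('top',m,z); print(l,np.round(P,4),round(y,1),np.round(w*1e3,1),np.round(r[0],1),a)
cv2.imwrite('pics/s8.png',cv2.resize(np.clip(im*1.0,0,255).astype(np.uint8)[140:280,150:370,::-1],None,fx=3.5,fy=3.5))
```

```text
pulley [ 0.4029 -0.006 ] 135.7 [19.9 14.9] [250.5 213.5] 259
flange [0.4048 0.1433] 163.9 [25.9 14.1] [282.7 190.9] 267
plate [ 0.4038 -0.1988] 123.5 [38.3 29.8] [205.5 247.1] 1203
cap [0.4174 0.2974] 129.3 [74.4 47.3] [315.5 171.5] 2105
pulley [ 0.4032 -0.0071] 86.8 [15.7 15.4] [282.5 245.5] 215
flange [0.4037 0.1411] 170.0 [24.6 12.9] [236.9 244.9] 362
plate [ 0.4076 -0.1955] -175.9 [30.8  5.9] [339.5 245.5] 180
cap [0.4295 0.2934] -164.2 [17.7 17.3] [190.7 236.6] 355
```

View pics/s8.png

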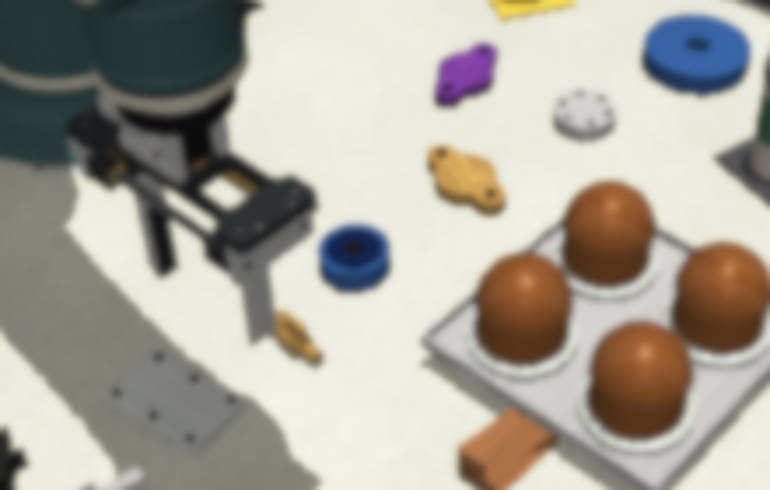

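Run:
```python
from h import *
show()
plan([(.411,-.218,.12,7.6)],vmax=.045,claw=1)
```

```text
t 15.12 p [ 0.4697 -0.2059  0.1543] yaw 90.22 tilt [-0.      0.0006] F [ 0.1  0.4 -1. ] w 0.0936 q [ 0.87  0.34 -0.62  1.92  0.24  0.95  0.15]
[[[1,-0.0013,-0.0065,0.0038,0,-0.001,0.16],[1,-0.0024,-0.0063,0.0038,0,0,0.16],[1,-0.0033,-0.0058,0.0038,0,0,0.161],[1,-0.0041,-0.0051,0.0039,0,0,0.16],[1,-0.005,-0.0045,0.0038,0,0,0.16]]]
[[[1,-0.0056,-0.0036,0.0038,0,0,0.16],[1,-0.0061,-0.0026,0.0038,0,0,0.161],[1,-0.0064,-0.0017,0.0038,0,0,0.16],[1,-0.0067,-0.0006,0.0038,0,0,0.16],[1,0,0,0,0,0,0]]]
```

Request:
step_arm([
  [[1,-0.001,-0.007,0.008,0,0,0.16],[1,-0.002,-0.006,0.008,0,0,0.16],[1,-0.003,-0.006,0.008,0,0,0.16],[1,-0.004,-0.005,0.008,0,0,0.16],[1,-0.005,-0.005,0.008,0,0,0.16]],
])

```text
time_s: 15.75
ee_pos: [0.4361, -0.2114, 0.1141]
eef_rot: [-0.0, 0.927, 0.375, 0.0]
wrist_force: [-0.1, -0.6, -0.1]
width: 0.094
```

Request:
step_arm([
  [[1,-0.006,-0.004,0.008,0,0,0.16],[1,-0.006,-0.003,0.008,0,0,0.16],[1,-0.006,-0.002,0.008,0,0,0.16],[1,-0.007,-0.001,0.008,0,0,0.16],[1,0,0,0,0,0,0]],
])

```text
time_s: 16.38
ee_pos: [0.4088, -0.2156, 0.0821]
eef_rot: [-0.0, 0.998, 0.068, -0.001]
wrist_force: [-0.1, -0.3, 0.7]
width: 0.0942
```

Run:
```python
from h import *
show()
plan([(.411,-.218,.004,7.6)],vmax=.04,claw=1)
```

```text
t 16.38 p [ 0.4088 -0.2156  0.0821] yaw 7.74 tilt [-0.0011  0.0005] F [-0.1 -0.3  0.7] w 0.0942 q [ 0.69  0.32 -0.31  2.1   0.15  0.74 -1.15]
[[[1,0.001,0.0014,0.039,-0.001,0.001,0.001],[1,0.0009,0.0013,0.0391,0,0,0.001],[1,0,0,0,0,0,0],[1,0,0,0,0,0,0],[1,0,0,0,0,0,0]]]
```

Request:
step_arm([
  [[1,0.002,0.003,0.039,0,0,0],[1,0,0,0.039,0,0,0],[0.3,0,0,0,0,0,0],[0.3,0,0,0,0,0,0],[0.3,0,0,0,0,0,0]],
], newtons=40)

```text
time_s: 17.0
ee_pos: [0.412, -0.2189, 0.0057]
eef_rot: [0.0, 0.998, 0.067, 0.001]
wrist_force: [0.5, 0.6, 0.6]
width: 0.0673
```

Request:
step_arm([
  [[0.3,0,0,0,0,0,0],[0.3,0,0,0,0,0,0],[0.3,0,0,-0.02,0,0,0],[0.3,0,0,-0.03,0,0,0],[0.3,0,0,-0.04,0,0,0]],
])

```text
time_s: 17.62
ee_pos: [0.4108, -0.2184, 0.0954]
eef_rot: [-0.0, 0.998, 0.067, -0.001]
wrist_force: [0.8, 0.6, -2.1]
width: 0.061
```

Run:
```python
from h import *
show()
snap('scene','s9',3,(170,370,110,370))
```

```text
t 17.62 p [ 0.4108 -0.2184  0.0954] yaw 7.69 tilt [-0.0011  0.0006] F [ 0.8  0.6 -2.1] w 0.061 q [ 0.71  0.3  -0.33  2.09  0.14  0.77 -1.14]
```

View pics/s9.png

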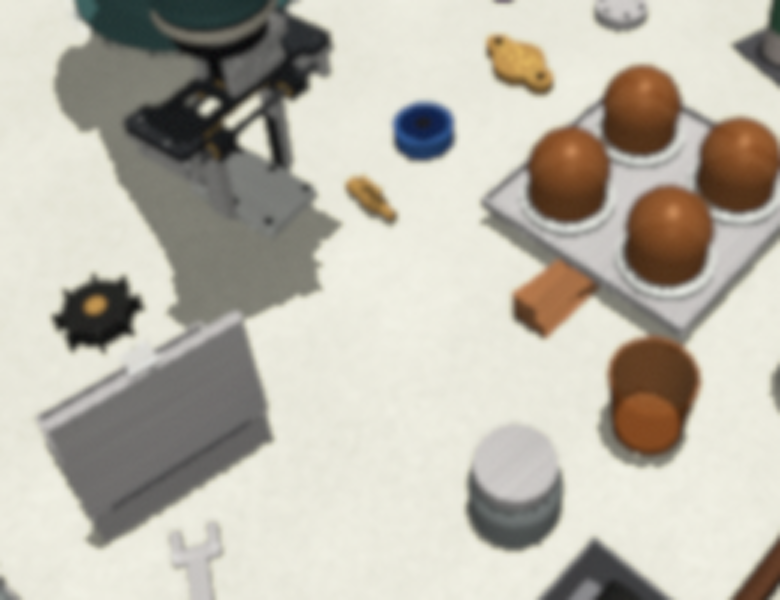

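Run:
```python
from h import *
plan([(.43,-.2,.16,7.7),(.6997,.012,.16,5)],vmax=.042,claw=.3)
```

```text
[[[0.3,0.0098,-0.0083,-0.0299,0.003,-0.004,0.0],[0.3,0.0097,-0.0085,-0.0299,0,0,0.0],[0.3,0.0329,-0.0193,0,0,0,0.005],[0.3,0.0327,-0.0195,0,0,0,0.005],[0.3,0.0327,-0.0197,0,0,0,0.006]]]
[[[0.3,0.0325,-0.0198,0,0,0,0.005],[0.3,0.0325,-0.02,0,0,0,0.005],[0.3,0.0323,-0.0202,0,0,0,0.005],[0.3,0.0322,-0.0203,-0.0001,0,0,0.006],[0.3,0.0322,-0.0205,0,0,0,0.005]]]
[[[0.3,0.032,-0.0207,0,0,0,0.005],[0.3,0,0,0,0,0,0],[0.3,0,0,0,0,0,0],[0.3,0,0,0,0,0,0],[0.3,0,0,0,0,0,0]]]
```

Request:
step_arm([
  [[0.3,0.01,-0.008,-0.033,0,0,0],[0.3,0.01,-0.008,-0.033,0,0,0],[0.3,0.033,-0.019,0,0,0,0.005],[0.3,0.033,-0.019,0,0,0,0.005],[0.3,0.033,-0.02,0,0,0,0.005]],
])

```text
time_s: 18.3
ee_pos: [0.5205, -0.1292, 0.1608]
eef_rot: [0.0, 0.998, 0.059, 0.0]
wrist_force: [0.8, -1.3, -2.7]
width: 0.0617
```

Request:
step_arm([
  [[0.3,0.033,-0.02,0,0,0,0.005],[0.3,0.032,-0.02,0,0,0,0.005],[0.3,0.032,-0.02,0,0,0,0.005],[0.3,0.032,-0.02,0,0,0,0.005],[0.3,0.032,-0.02,0,0,0,0.005]],
])

```text
time_s: 18.92
ee_pos: [0.6696, -0.0124, 0.1606]
eef_rot: [0.0, 0.999, 0.047, -0.0]
wrist_force: [0.2, -0.0, -2.3]
width: 0.0613
```

Request:
step_arm([
  [[0.3,0.032,-0.021,0,0,0,0.005],[0.3,0,0,0,0,0,0],[0.3,0,0,0,0,0,0],[0.3,0,0,0,0,0,0],[0.3,0,0,0,0,0,0]],
])

```text
time_s: 19.55
ee_pos: [0.6986, 0.0101, 0.1608]
eef_rot: [0.0, 0.999, 0.044, 0.0]
wrist_force: [0.8, 0.3, -2.4]
width: 0.0613
```

Run:
```python
from h import *
show()
plan([(.6997,.012,.125,5)],claw=.3)
snap('scene','s10',3,(170,350,200,440))
```

```text
t 19.55 p [0.6986 0.0101 0.1608] yaw 5.04 tilt [ 0.0001 -0.0003] F [ 0.8  0.3 -2.4] w 0.0613 q [ 0.2   0.62 -0.39  1.44  0.25  1.13 -1.71]
[[[0.3,0.0013,-0.0018,0.0358,0,0,0.001],[0.3,0,0,0,0,0,0],[0.3,0,0,0,0,0,0],[0.3,0,0,0,0,0,0],[0.3,0,0,0,0,0,0]]]
```

View pics/s10.png

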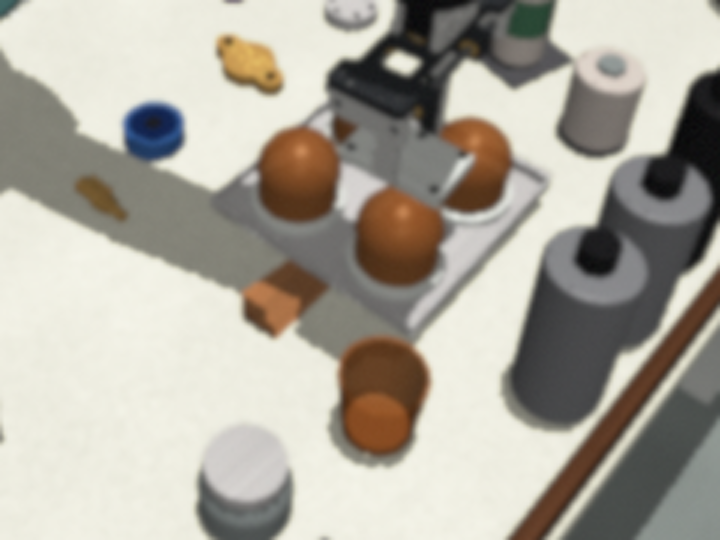

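Request:
step_arm([
  [[0.3,0.001,-0.002,0.02,0,0,0],[0.3,0,0,0.018,0,0,0],[0.3,0,0,0.002,0,0,0],[0.3,0,0,0,0,0,0],[0.3,0,0,0,0,0,0]],
])

```text
time_s: 20.23
ee_pos: [0.7, 0.013, 0.121]
eef_rot: [-0.0, 0.999, 0.044, 0.0]
wrist_force: [-0.6, 0.5, -2.8]
width: 0.0613
```

Run:
```python
from h import *
show()
snap('scene','s11',5,(205,265,290,380))
```

```text
t 20.23 p [0.7   0.013 0.121] yaw 5.09 tilt [0.0008 0.0001] F [-0.6  0.5 -2.8] w 0.0613 q [ 0.19  0.66 -0.38  1.47  0.26  1.06 -1.73]
```

View pics/s11.png

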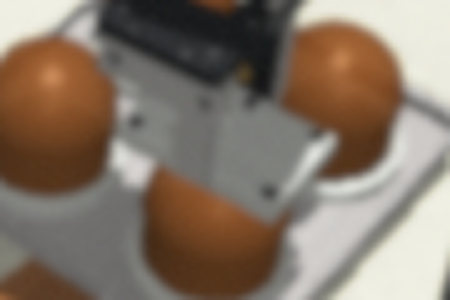

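Run:
```python
from h import *
for p,z in [((344.5,248.5),.122),((356.5,231.5),.13),((356.5,231.5),.122)]: print(np.round(atz('scene',p,z),4))
a=np.radians(5)
for sx,sy in((1,-1),(1,1)):
    X=np.array([.70,.013])+.048*sx*np.array([np.cos(a),np.sin(a)])+.031*sy*np.array([-np.sin(a),np.cos(a)])
    for z in(.1155,.1295): print(sx,sy,z,np.round((proj('scene',[*X,z])-[290,205]+.5)*5,1))
```

```text
[ 0.7492 -0.0149  0.122 ]
[0.7424 0.0466 0.13  ]
[0.739  0.0536 0.122 ]
1 -1 0.1155 [277.  228.5]
1 -1 0.1295 [280.3 210.2]
1 1 0.1155 [337.2 155.1]
1 1 0.1295 [340.9 136.8]
```

Request:
step_arm([
  [[0.3,0,0.001,0.003,0,0,0],[0.3,0,0,0.001,0,0,0],[0.3,0,0,0.001,0,0,0],[0.3,0,0,0,0,0,0],[0.3,0,0,0,0,0,0]],
])

```text
time_s: 20.9
ee_pos: [0.6998, 0.0121, 0.1155]
eef_rot: [-0.0, 0.999, 0.044, 0.0]
wrist_force: [0.8, -0.1, -2.4]
width: 0.0617
```

Run:
```python
from h import *
show()
```

```text
t 20.9 p [0.6998 0.0121 0.1155] yaw 5.09 tilt [0.     0.0001] F [ 0.8 -0.1 -2.4] w 0.0617 q [ 0.19  0.67 -0.38  1.47  0.27  1.06 -1.73]
```

Request:
step_arm([
  [[0.3,0,0,0.001,0,0,0],[0.3,0,0,0,0,0,0],[0.3,0,0,0.001,0,0,0],[0.3,0,0,0,0,0,0],[0.3,0,0,0,0,0,0]],
])

```text
time_s: 21.52
ee_pos: [0.6999, 0.012, 0.1142]
eef_rot: [0.0, 0.999, 0.044, 0.0]
wrist_force: [-3.9, 0.1, 5.8]
width: 0.0612
```

Run:
```python
from h import *
show()
```

```text
t 21.52 p [0.6999 0.012  0.1142] yaw 5.09 tilt [ 0.0005 -0.0001] F [-3.9  0.1  5.8] w 0.0612 q [ 0.19  0.67 -0.38  1.47  0.27  1.05 -1.73]
```

Request:
step_arm([
  [[0.3,0,0,-0.001,0,0,0],[0.3,0,0,0,0,0,0],[0.78,0,0,0,0,0,0],[0.78,0,0,0,0,0,0],[0.78,0,0,0,0,0,0]],
])

```text
time_s: 22.15
ee_pos: [0.6998, 0.012, 0.1145]
eef_rot: [-0.0, 0.999, 0.044, 0.0]
wrist_force: [-0.2, 0.2, -0.6]
width: 0.0732
```

Run:
```python
from h import *
show()
snap('scene','s12',5,(205,265,290,380))
```

```text
t 22.15 p [0.6998 0.012  0.1145] yaw 5.09 tilt [0.0001 0.0001] F [-0.2  0.2 -0.6] w 0.0732 q [ 0.19  0.67 -0.38  1.47  0.27  1.05 -1.73]
```

View pics/s12.png

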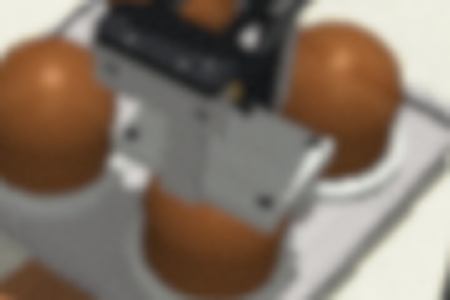

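Request:
step_arm([
  [[0.78,0,0,0,0,0,0],[0.78,0,0,-0.01,0,0,0],[0.78,0,0,-0.03,0,0,0],[0.78,0,0,-0.05,0,0,0],[0.78,0,0,-0.05,0,0,0]],
])

```text
time_s: 22.82
ee_pos: [0.6996, 0.0121, 0.2568]
eef_rot: [-0.0, 0.999, 0.044, 0.0]
wrist_force: [-0.6, 0.7, 0.7]
width: 0.0731
```

Run:
```python
from h import *
show()
snap('scene','s13',5,(185,265,290,410))
plan([(.48,.30,.26,45),(.43,.295,.12,60)],vmax=.05)
```

```text
t 22.82 p [0.6996 0.0121 0.2568] yaw 5.1 tilt [0.0003 0.0002] F [-0.6  0.7  0.7] w 0.0731 q [ 0.2   0.55 -0.41  1.33  0.22  1.3  -1.69]
[[[1.0,-0.0244,-0.0383,0.0003,0.001,-0.009,-0.087],[1.0,-0.021,-0.0402,0.0006,-0.001,0,-0.087],[1.0,-0.0175,-0.0419,0.0005,0,0,-0.087],[1.0,-0.0137,-0.0433,0.0005,0,0,-0.087],[1.0,-0.0099,-0.0442,0.0006,0,0,-0.087]]]
[[[1.0,-0.006,-0.045,0.0005,0,0,-0.087],[1.0,-0.0021,-0.0454,0.0005,0,0,-0.088],[1.0,0.0019,-0.0453,0.0005,0,0.001,-0.087],[1.0,-0.013,-0.0106,0.0467,0,0,-0.087],[1.0,-0.012,-0.0117,0.0466,0,0,-0.087]]]
[[[1.0,-0.0109,-0.0128,0.0467,0,0,-0.087],[1.0,0,0,0,0,0,0],[1.0,0,0,0,0,0,0],[1.0,0,0,0,0,0,0],[1.0,0,0,0,0,0,0]]]
```

View pics/s13.png

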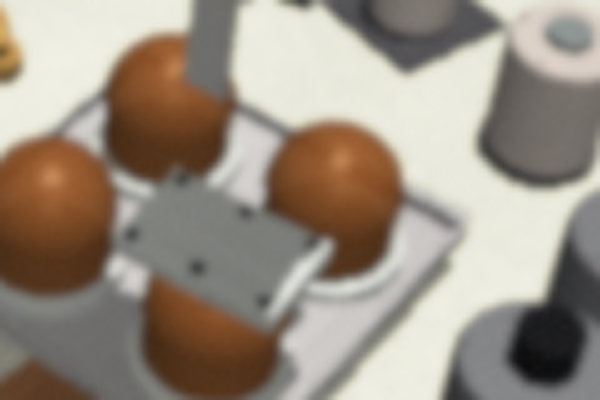

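Run:
```python
from h import *
plan([(.48,.26,.24,60),(.431,.295,.1,90)],vmax=.047)
```

```text
[[[1.0,-0.0249,-0.0333,0.0028,0.001,-0.009,-0.12],[1.0,-0.0207,-0.036,0.0031,0,0,-0.12],[1.0,-0.0162,-0.0382,0.003,0,0,-0.119],[1.0,-0.0116,-0.0399,0.0031,0,0,-0.12],[1.0,-0.0067,-0.041,0.0031,0,0,-0.12]]]
[[[1.0,-0.0018,-0.0415,0.003,0,0,-0.12],[1.0,0.0032,-0.0414,0.0031,0,0,-0.12],[1.0,0.0081,-0.0407,0.003,0,0,-0.119],[1.0,0.0015,-0.015,0.035,0,0,-0.131],[1.0,0.0034,-0.0146,0.035,0,0,-0.131]]]
[[[1.0,0.0052,-0.0141,0.035,0,0,-0.131],[1.0,0.0071,-0.0133,0.0351,0,0,-0.131],[1.0,0,0,0,0,0,0],[1.0,0,0,0,0,0,0],[1.0,0,0,0,0,0,0]]]
```

Request:
step_arm([
  [[1,-0.025,-0.033,0.003,0,0,-0.12],[1,-0.021,-0.036,0.003,0,0,-0.12],[1,-0.016,-0.038,0.003,0,0,-0.12],[1,-0.012,-0.04,0.003,0,0,-0.12],[1,-0.007,-0.041,0.003,0,0,-0.12]],
])

```text
time_s: 23.5
ee_pos: [0.5594, 0.1669, 0.24]
eef_rot: [0.0, 0.941, 0.34, 0.0]
wrist_force: [0.3, -0.2, 0.3]
width: 0.0941
```

Request:
step_arm([
  [[1,-0.002,-0.042,0.003,0,0,-0.12],[1,0.003,-0.041,0.003,0,0,-0.12],[1,0.008,-0.041,0.003,0,0,-0.12],[1,0.002,-0.015,0.035,0,0,-0.13],[1,0.003,-0.015,0.035,0,0,-0.13]],
])

```text
time_s: 24.12
ee_pos: [0.4515, 0.2769, 0.1604]
eef_rot: [0.0, 0.792, 0.611, 0.001]
wrist_force: [0.7, 0.4, -0.2]
width: 0.0941
```

Request:
step_arm([
  [[1,0.005,-0.014,0.035,0,0,-0.13],[1,0.007,-0.013,0.035,0,0,-0.13],[1,0,0,0,0,0,0],[1,0,0,0,0,0,0],[1,0,0,0,0,0,0]],
])

```text
time_s: 24.75
ee_pos: [0.4288, 0.2933, 0.0919]
eef_rot: [0.0, 0.709, 0.705, 0.001]
wrist_force: [-1.0, -0.7, -0.3]
width: 0.0941
```

Run:
```python
from h import *
show()
plan([(.431,.295,.005,90)],vmax=.05)
snap('scene','s14',3,(140,340,210,440))
snap('top','t14',3,(125,330,110,330))
```

```text
t 24.75 p [0.4288 0.2933 0.0919] yaw 89.73 tilt [0.002  0.0007] F [-1.  -0.7 -0.3] w 0.0941 q [-0.04  0.49 -0.77  1.96  0.44  0.87 -1.04]
[[[1.0,0.0008,0.001,0.0435,0.002,-0.001,-0.002],[1.0,0.0009,0.0011,0.0434,0,0,-0.003],[1.0,0,0,0,0,0,0],[1.0,0,0,0,0,0,0],[1.0,0,0,0,0,0,0]]]
```

View pics/s14.png

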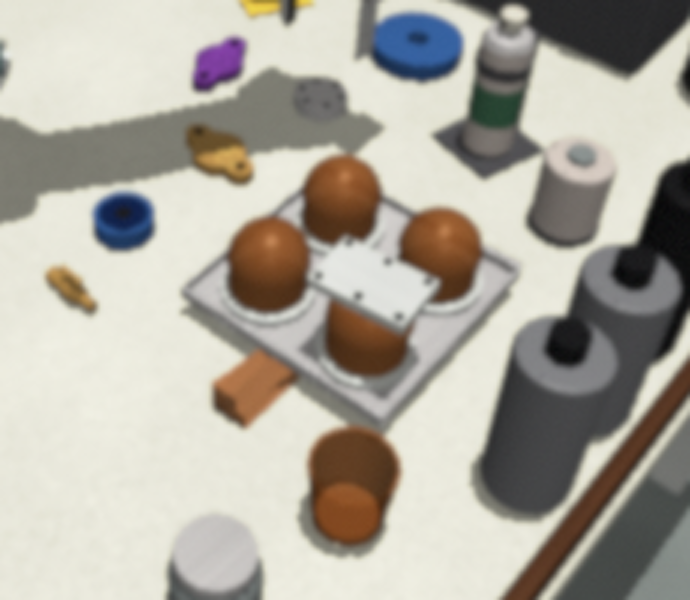

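View pics/t14.png

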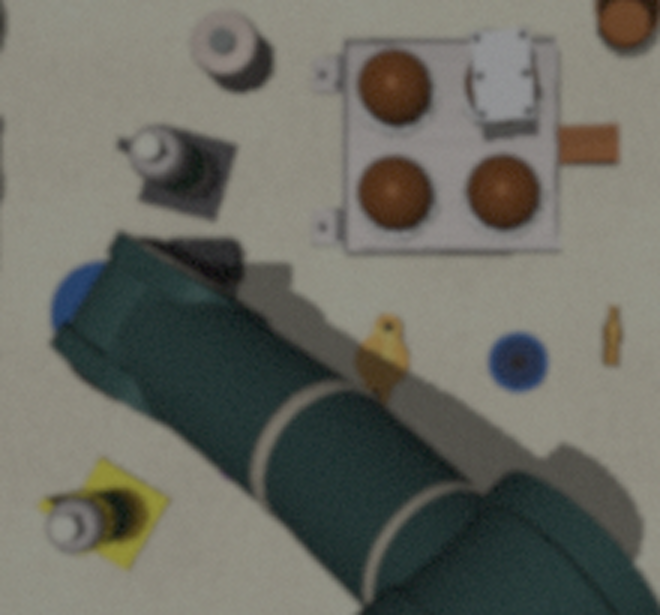

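```bash
cat > pl.py <<'E'
from h import *
# project plate model outline at hypothesised pose on top & scene for comparison
def outl(cam,c,yaw,z,L=.096,W=.062):
    a=np.radians(yaw); P=[]
    for sx,sy in((1,1),(1,-1),(-1,-1),(-1,1)):
        X=np.array(c)+L/2*sx*np.array([np.cos(a),np.sin(a)])+W/2*sy*np.array([-np.sin(a),np.cos(a)])
        P.append(proj(cam,[*X,z]))
    return np.array(P)
E
python3 - <<'E'
from pl import *
im=cv2.cvtColor(eyes.snapshot('top'),cv2.COLOR_RGB2BGR); sc=cv2.cvtColor(eyes.snapshot('scene'),cv2.COLOR_RGB2BGR)
f=10; o=cv2.resize(np.clip(im[130:180,255:305]*1.5,0,255).astype(np.uint8),None,fx=f,fy=f,interpolation=cv2.INTER_CUBIC)
for z,col in((.110,(0,0,255)),(.124,(0,255,0))):
    q=((outl('top',(.6961,.0111),5,z)-[255,130]+.5)*f).astype(np.int32); cv2.polylines(o,[q],True,col,1)
s=cv2.resize(sc[210:270,290:370],None,fx=f,fy=f,interpolation=cv2.INTER_CUBIC)
for z,col in((.110,(0,0,255)),(.124,(0,255,0))):
    q=((outl('scene',(.6997,.012),5,z)-[290,210]+.5)*f).astype(np.int32); cv2.polylines(s,[q],True,col,1)
cv2.imwrite('pics/o1.png',o); cv2.imwrite('pics/o2.png',s)
E
```

```text
(no output)
```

View pics/o1.png

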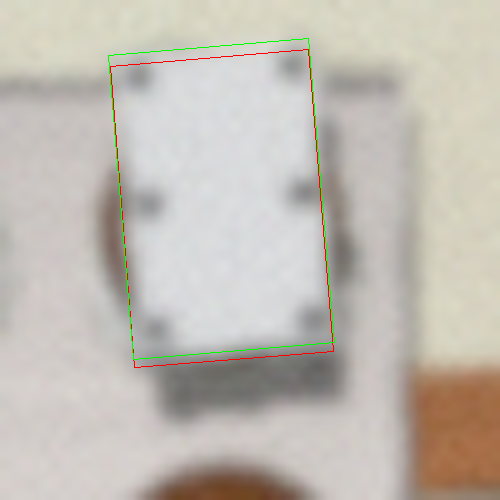

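View pics/o2.png

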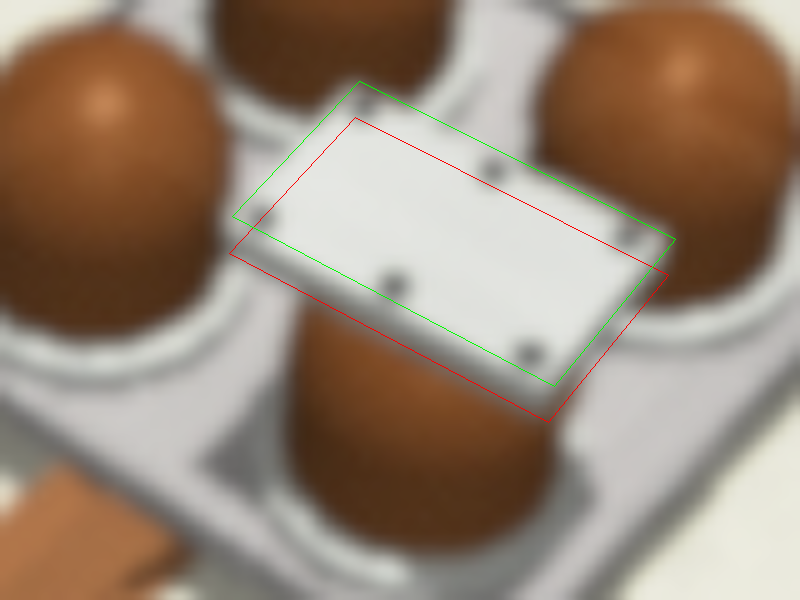

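Request:
step_arm([
  [[1,0.002,0.002,0.044,0,0,0],[1,0,0,0.043,0,0,0],[0.3,0,0,0,0,0,0],[0.3,0,0,0,0,0,0],[0.3,0,0,0,0,0,0]],
], newtons=25)

```text
time_s: 25.58
ee_pos: [0.4298, 0.2953, 0.0039]
eef_rot: [0.0, 0.708, 0.706, 0.0]
wrist_force: [0.2, 0.2, 0.0]
width: 0.0675
```

Request:
step_arm([
  [[0.3,0,0,0,0,0,0],[1,0,0,0,0,0,0],[1,0,0,0,0,0,0],[1,0,0,-0.03,0,0,0.15],[1,0,0,0,0,0,0.18]],
])

```text
time_s: 26.2
ee_pos: [0.4303, 0.2959, 0.035]
eef_rot: [-0.0, 0.816, 0.578, 0.001]
wrist_force: [-0.1, -0.1, -1.1]
width: 0.0942
```

Run:
```python
from h import *
show()
plan([(.431,.295,.04,0)],vmax=.05)
snap('scene','s15',4,(140,220,230,380))
```

```text
t 26.2 p [0.4303 0.2959 0.035 ] yaw 70.66 tilt [0.0017 0.0015] F [-0.1 -0.1 -1.1] w 0.0942 q [-0.15  0.55 -0.63  1.98  0.47  0.75 -1.4 ]
[[[1.0,-0.0001,0.0001,-0.0006,0.001,-0.002,0.154],[1.0,0,0.0002,-0.0006,0,0,0.154],[1.0,-0.0001,0.0001,-0.0007,0,0,0.154],[1.0,0,0.0001,-0.0006,0,0,0.155],[1.0,0,0.0002,-0.0006,0,0,0.154]]]
[[[1.0,0.0001,0.0001,-0.0006,0,0,0.154],[1.0,0,0.0002,-0.0007,0,0,0.154],[1.0,0.0001,0.0001,-0.0006,0,0,0.154],[1.0,0,0,0,0,0,0],[1.0,0,0,0,0,0,0]]]
```

View pics/s15.png

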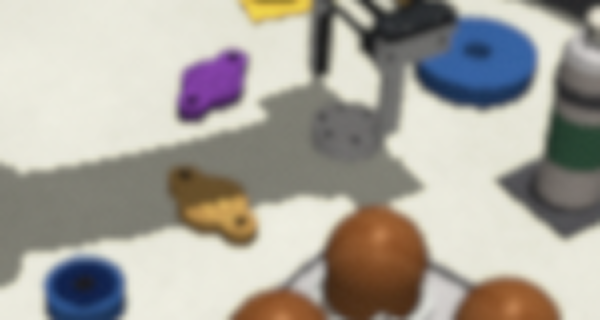

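Request:
step_arm([
  [[1,0,0,0,0,0,0.17],[1,0,0,0,0,0,0.17],[1,0,0,0,0,0,0.17],[1,0,0,0,0,0,0.17],[1,0,0,0,0,0,0.17]],
])

```text
time_s: 26.88
ee_pos: [0.4293, 0.2952, 0.0332]
eef_rot: [0.0, 0.981, 0.192, -0.0]
wrist_force: [-0.9, -0.7, -0.1]
width: 0.0936
```

Request:
step_arm([
  [[1,0,0,0,0,0,0.17],[1,0,0,0,0,0,0],[1,0,0,0.03,0,0,0],[0.3,0,0,0,0,0,0],[0.3,0,0,0,0,0,0]],
], newtons=40)

```text
time_s: 27.5
ee_pos: [0.4296, 0.2954, 0.004]
eef_rot: [-0.0, 0.994, 0.11, -0.0]
wrist_force: [0.8, 1.1, 0.5]
width: 0.0777
```

Request:
step_arm([
  [[0.3,0,0,0,0,0,0],[0.3,0,0,0,0,0,0],[0.3,0,0,0,0,0,0],[0.3,0,0,-0.03,0,0,0],[0.3,0,0,-0.05,0,0,0]],
])

```text
time_s: 28.12
ee_pos: [0.4285, 0.2947, 0.0835]
eef_rot: [0.001, 0.994, 0.11, -0.001]
wrist_force: [0.6, 0.7, -3.0]
width: 0.0635
```

Run:
```python
from h import *
show()
snap('scene','s16',4,(140,220,230,380))
```

```text
t 28.12 p [0.4285 0.2947 0.0835] yaw 12.58 tilt [-0.0028 -0.0014] F [ 0.6  0.7 -3. ] w 0.0635 q [-0.31  0.42 -0.42  1.96  0.24  0.81 -2.22]
```

View pics/s16.png

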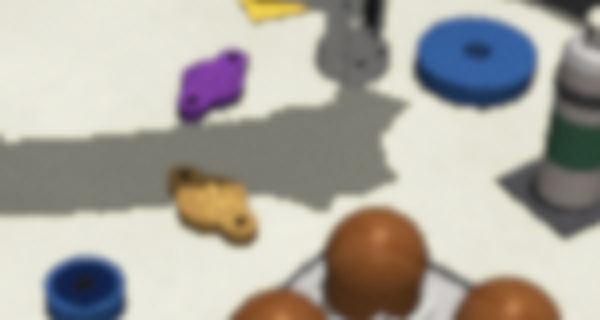

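Run:
```python
from h import *
plan([(.46,.275,.165,12),(.6975,.1275,.165,10)],vmax=.044,claw=.3)
```

```text
[[[0.3,0.012,0.0138,-0.0374,-0.002,-0.005,0.005],[0.3,0.0118,0.0138,-0.0375,0,0,0.005],[0.3,0.0288,0.0277,0,0,0,0.005],[0.3,0.0289,0.0275,0,0,0,0.005],[0.3,0.0291,0.0274,0,0,0,0.005]]]
[[[0.3,0.0292,0.0272,0,0,0,0.005],[0.3,0.0293,0.0271,0,0,0,0.005],[0.3,0.0295,0.027,0,0,0,0.005],[0.3,0.0296,0.0268,0,0,0,0.005],[0.3,0,0,0,0,0,0]]]
```

Request:
step_arm([
  [[0.3,0.012,0.014,-0.042,0,0,0.005],[0.3,0.012,0.014,-0.042,0,0,0.005],[0.3,0.029,0.028,0,0,0,0.005],[0.3,0.029,0.028,0,0,0,0.005],[0.3,0.029,0.027,0,0,0,0.005]],
])

```text
time_s: 28.8
ee_pos: [0.5619, 0.2085, 0.1676]
eef_rot: [0.0, 0.995, 0.097, 0.0]
wrist_force: [0.4, 0.6, -4.2]
width: 0.063
```

Request:
step_arm([
  [[0.3,0.029,0.027,0,0,0,0.005],[0.3,0.029,0.027,0,0,0,0.005],[0.3,0.03,0.027,0,0,0,0.005],[0.3,0.03,0.027,0,0,0,0.005],[0.3,0,0,0,0,0,0]],
])

```text
time_s: 29.42
ee_pos: [0.6985, 0.1222, 0.1664]
eef_rot: [0.001, 0.996, 0.085, -0.0]
wrist_force: [0.1, 0.6, -4.5]
width: 0.0633
```

Run:
```python
from h import *
show()
plan([(.6975,.1275,.121,10)],vmax=.03,claw=.3)
```

```text
t 29.43 p [0.6985 0.1222 0.1664] yaw 9.77 tilt [-0.0006 -0.0011] F [ 0.1  0.6 -4.5] w 0.0633 q [-0.01  0.62 -0.32  1.4   0.21  1.15 -1.76]
[[[0.3,0,-0.0027,0.0227,0.001,0.001,-0.002],[0.3,0,-0.0027,0.0227,0,0,-0.002],[0.3,0,0,0,0,0,0],[0.3,0,0,0,0,0,0],[0.3,0,0,0,0,0,0]]]
```

Request:
step_arm([
  [[0.3,0,-0.003,0.023,0,0,0],[0.3,0,-0.003,0.023,0,0,0],[0.3,0,0,0.003,0,0,0],[0.3,0,0,0,0,0,0],[0.3,0,0,0,0,0,0]],
])

```text
time_s: 30.05
ee_pos: [0.6964, 0.1312, 0.1197]
eef_rot: [-0.0, 0.996, 0.087, 0.001]
wrist_force: [-0.6, -0.1, -3.8]
width: 0.0634
```

Run:
```python
from h import *
show()
```

```text
t 30.05 p [0.6964 0.1312 0.1197] yaw 9.96 tilt [0.0014 0.0003] F [-0.6 -0.1 -3.8] w 0.0634 q [-0.02  0.67 -0.32  1.44  0.22  1.06 -1.78]
```

Request:
step_arm([
  [[0.3,0.0005,0.004,0.003,0,0,0],[0.3,0,0,0.001,0,0,0],[0.3,0,0,0,0,0,0],[0.3,0,0,0,0,0,0],[0.3,0,0,0,0,0,0]],
])

```text
time_s: 30.68
ee_pos: [0.6971, 0.1274, 0.1145]
eef_rot: [-0.0, 0.996, 0.087, 0.0]
wrist_force: [0.7, -0.6, -4.0]
width: 0.0628
```

Request:
step_arm([
  [[0.3,0,0,0.001,0,0,0],[0.3,0,0,0,0,0,0],[0.3,0,0,0,0,0,0],[0.3,0,0,0,0,0,0],[0.3,0,0,0,0,0,0]],
])

```text
time_s: 31.3
ee_pos: [0.6972, 0.1273, 0.1137]
eef_rot: [-0.0, 0.996, 0.087, 0.0]
wrist_force: [-1.8, 0.7, 3.7]
width: 0.0633
```

Request:
step_arm([
  [[0.3,0,0,-0.0005,0,0,0],[0.3,0,0,0,0,0,0],[0.78,0,0,0,0,0,0],[0.78,0,0,0,0,0,0],[0.78,0,0,0,0,0,0]],
])

```text
time_s: 31.92
ee_pos: [0.6971, 0.1272, 0.114]
eef_rot: [-0.0, 0.996, 0.087, -0.0]
wrist_force: [-0.2, -0.5, 0.1]
width: 0.073
```

Request:
step_arm([
  [[0.78,0,0,0,0,0,0],[0.78,0,0,-0.01,0,0,0],[0.78,0,0,-0.03,0,0,0],[0.78,0,0,-0.05,0,0,0],[0.78,0,0,-0.05,0,0,0]],
])

```text
time_s: 32.55
ee_pos: [0.697, 0.1272, 0.2563]
eef_rot: [-0.0, 0.996, 0.087, 0.0]
wrist_force: [-0.6, -0.4, 0.2]
width: 0.0731
```

Run:
```python
from h import *
show()
snap('scene','s17',5,(185,265,290,410))
a=2
im=np.load('imavg.npy')
plan([(.5,.16,.24,40),(.405,.1425,.1,80)],vmax=.047)
```

```text
t 32.55 p [0.697  0.1272 0.2563] yaw 9.96 tilt [0.0003 0.0003] F [-0.6 -0.4  0.2] w 0.0731 q [-0.01  0.56 -0.34  1.31  0.18  1.31 -1.74]
[[[1.0,-0.0381,-0.0132,0.0045,0,-0.009,-0.105],[1.0,-0.0365,-0.0171,0.0047,0,0,-0.105],[1.0,-0.0345,-0.0209,0.0048,0,0,-0.105],[1.0,-0.0322,-0.0243,0.0048,0,0,-0.105],[1.0,-0.0294,-0.0276,0.0048,0,0,-0.104]]]
[[[1.0,-0.0168,-0.0095,0.028,0,0,-0.14],[1.0,-0.0153,-0.0118,0.028,0,0,-0.14],[1.0,-0.0135,-0.0138,0.028,0,0,-0.139],[1.0,-0.0115,-0.0155,0.028,0,0,-0.14],[1.0,-0.0092,-0.017,0.028,0,0,-0.14]]]
```

View pics/s17.png

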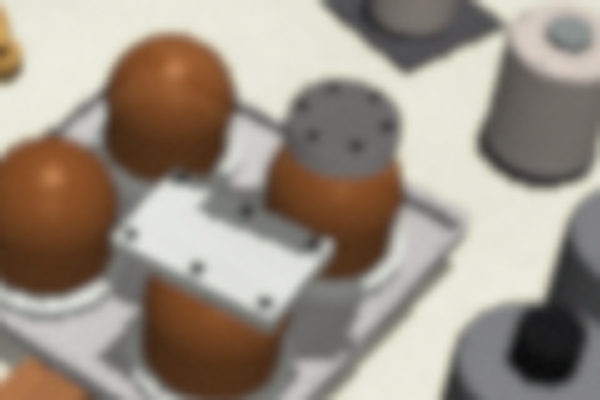

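Run:
```python
from h import *
plan([(.5,.16,.22,0),(.4045,.143,.1,-9.5)],vmax=.047)
```

```text
[[[1.0,-0.0382,-0.0132,0.0085,-0.001,-0.009,0.035],[1.0,-0.0385,-0.0119,0.0087,0,0,0.034],[1.0,-0.0389,-0.0105,0.0088,0,0,0.035],[1.0,-0.0393,-0.0092,0.0088,0,0,0.035],[1.0,-0.0395,-0.0078,0.0088,0,0,0.035]]]
[[[1.0,-0.0239,0.0043,0.03,0,0,0.041],[1.0,-0.0237,0.0052,0.03,0,0,0.042],[1.0,-0.0234,0.0062,0.03,0,0,0.041],[1.0,-0.0232,0.0072,0.03,0,0,0.041],[1.0,0,0,0,0,0,0]]]
```

Request:
step_arm([
  [[1,-0.038,-0.013,0.009,0,0,0.035],[1,-0.039,-0.012,0.009,0,0,0.035],[1,-0.039,-0.01,0.009,0,0,0.035],[1,-0.039,-0.009,0.009,0,0,0.035],[1,-0.04,-0.008,0.009,0,0,0.035]],
])

```text
time_s: 33.22
ee_pos: [0.4964, 0.159, 0.2093]
eef_rot: [-0.0, 1.0, -0.001, 0.0]
wrist_force: [0.4, 0.8, 0.2]
width: 0.0938
```

Request:
step_arm([
  [[1,-0.024,0.004,0.03,0,0,0.041],[1,-0.024,0.005,0.03,0,0,0.041],[1,-0.023,0.006,0.03,0,0,0.041],[1,-0.023,0.007,0.03,0,0,0.041],[1,0,0,0,0,0,0]],
])

```text
time_s: 33.85
ee_pos: [0.4004, 0.1422, 0.0881]
eef_rot: [0.001, 0.997, -0.082, -0.001]
wrist_force: [-0.2, 0.9, 0.7]
width: 0.0938
```

Run:
```python
from h import *
show()
plan([(.4045,.143,.004,-9.5)],vmax=.05)
snap('scene','s18',5,(150,230,230,350))
```

```text
t 33.85 p [0.4004 0.1422 0.0881] yaw -9.44 tilt [-0.0025 -0.0011] F [-0.2  0.9  0.7] w 0.0938 q [-0.1   0.25 -0.35  2.18  0.13  0.73 -2.27]
[[[1.0,0.0021,-0.0008,0.042,0.001,0.002,0.001],[1.0,0.002,-0.0008,0.0421,0,0,0.0],[1.0,0,0,0,0,0,0],[1.0,0,0,0,0,0,0],[1.0,0,0,0,0,0,0]]]
```

View pics/s18.png

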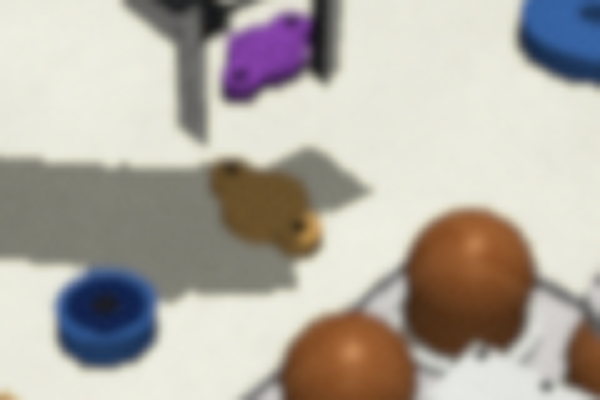

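Request:
step_arm([
  [[1,0.004,-0.002,0.042,0,0,0],[1,0,0,0.042,0,0,0],[1,0,0,0,0,0,0],[0.3,0,0,0,0,0,0],[0.3,0,0,0,0,0,0]],
])

```text
time_s: 34.52
ee_pos: [0.4078, 0.1443, 0.0067]
eef_rot: [-0.0, 0.997, -0.083, 0.001]
wrist_force: [-0.9, 0.3, -0.9]
width: 0.0771
```

Request:
step_arm([
  [[0.3,0,0,0,0,0,0],[0.3,0,0,0,0,0,0],[0.3,0,0,0,0,0,0],[0.3,0,0,0,0,0,0],[0.3,0,0,-0.03,0,0,0]],
])

```text
time_s: 35.15
ee_pos: [0.4053, 0.1436, 0.0343]
eef_rot: [0.001, 0.997, -0.082, -0.002]
wrist_force: [0.2, -0.2, -3.8]
width: 0.059
```

Run:
```python
from h import *
show()
plan([(.41,.143,.16,-9.5),(.5825,.126,.16,-9.5)],vmax=.045,claw=.3)
snap('scene','s19',5,(150,230,230,350))
```

```text
t 35.15 p [0.4053 0.1436 0.0343] yaw -9.45 tilt [-0.0033 -0.0008] F [ 0.2 -0.2 -3.8] w 0.059 q [-0.12  0.37 -0.33  2.2   0.2   0.6  -2.34]
[[[0.3,0.0015,0,-0.0419,0.001,0.003,0.0],[0.3,0.0015,0,-0.0419,0,0,0.001],[0.3,0.0016,-0.0001,-0.0419,0,0,0],[0.3,0.0432,-0.0029,0,0,0,0],[0.3,0.0433,-0.0029,0,0,0,0]]]
[[[0.3,0.0432,-0.003,0,0,0,0],[0.3,0.0432,-0.0029,0,0,0,0],[0.3,0,0,0,0,0,0],[0.3,0,0,0,0,0,0],[0.3,0,0,0,0,0,0]]]
```

View pics/s19.png

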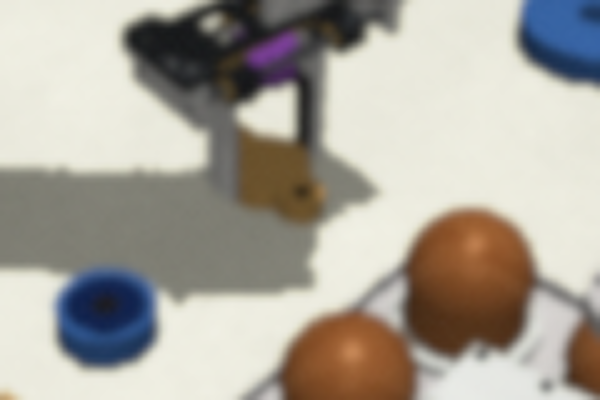

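Request:
step_arm([
  [[0.3,0.001,0,-0.043,0,0,0],[0.3,0.002,0,-0.043,0,0,0],[0.3,0.002,0,-0.043,0,0,0],[0.3,0.043,-0.003,0,0,0,0],[0.3,0.043,-0.003,0,0,0,0]],
])

```text
time_s: 35.83
ee_pos: [0.4986, 0.1346, 0.1646]
eef_rot: [0.0, 0.997, -0.083, 0.001]
wrist_force: [0.9, -0.1, -4.0]
width: 0.0589
```

Request:
step_arm([
  [[0.3,0.043,-0.003,0,0,0,0],[0.3,0.043,-0.003,0,0,0,0],[0.3,0,0,0,0,0,0],[0.3,0,0,0,0,0,0],[0.3,0,0,0,0,0,0]],
])

```text
time_s: 36.45
ee_pos: [0.5824, 0.1269, 0.164]
eef_rot: [0.0, 0.997, -0.082, -0.0]
wrist_force: [-0.3, 0.4, -3.7]
width: 0.0593
```

Run:
```python
from h import *
show()
plan([(.584,.1256,.121,-9.5)],vmax=.03,claw=.3)
snap('scene','s20',5,(170,250,290,410))
```

```text
t 36.45 p [0.5824 0.1269 0.164 ] yaw -9.43 tilt [-0.0003 -0.0001] F [-0.3  0.4 -3.7] w 0.0593 q [-0.02  0.43 -0.32  1.72  0.15  1.02 -2.13]
[[[0.3,0.0009,0.0005,0.0215,0,0,0.001],[0.3,0.001,0.0005,0.0215,0,0,0.0],[0.3,0,0,0,0,0,0],[0.3,0,0,0,0,0,0],[0.3,0,0,0,0,0,0]]]
```

View pics/s20.png

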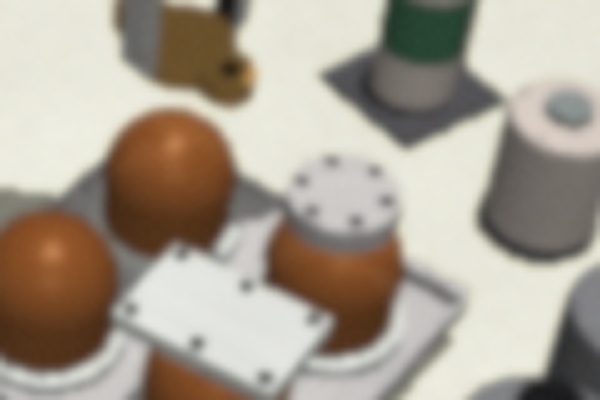

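Run:
```python
from h import *
a=np.radians(-9.5); d=np.array([np.cos(a),np.sin(a)]); n=np.array([-d[1],d[0]])
for off in (-.002,0,.002):
  r=.012
  pts=[]
  for zz in (.160,.176):
    for t in np.linspace(0,2*np.pi,72):
      X=np.array([.5824,.1269])+(.052-r+off)*d+r*(np.cos(t)*d+np.sin(t)*n)
      pts.append((proj('scene',[*X,zz])-[290,170]+.5)*5)
  pts=np.array(pts); print(off,'umax',pts[:,0].max(),'vmax',pts[:,1].max())
im=eyes.snapshot('scene'); m=seg(im,(335,185),'orange',22); ys,xs=np.nonzero(m); print((xs.max()-290+1)*5,(ys.max()-170+1)*5, (xs.min()-290)*5)
hs=cv2.cvtColor(im,cv2.COLOR_RGB2HSV)[:,:,1].astype(int)
print(hs[180:194,325:345])
```

```text
-0.002 umax 256.958575545645 vmax 105.87700261798787
0 umax 259.56068597614376 vmax 107.75791928848676
0.002 umax 262.16818251524217 vmax 109.64271753975254
255 105 160
[[150 147 150 152 150 150 151 148 150 147 141 104  62  42  32  22  15  14
   15  15]
 [150 151 147 147 150 147 148 146 149 145 147 126  96  65  48  34  21  15
   14  14]
 [147 152 148 149 151 148 150 149 149 148 148 147 129 106  78  53  32  17
   15  14]
 [149 148 149 152 147 146 149 148 154 148 140 141 145 135 111  77  46  23
   14  14]
 [151 148 152 150 149 146 149 148 149 145 147 142 150 148 131  97  56  26
   14  14]
 [147 147 147 149 149 149 150 152 148 151 153 151 151 149 136 103  55  26
   14  14]
 [116 121 121 126 131 145 149 150 152 149 151 150 150 149 130  87  46  23
   14  15]
 [ 57  57  59  67  84 113 137 146 152 150 150 146 150 143 116  66  36  19
   14  14]
 [ 31  33  32  37  46  65  94 128 143 148 147 147 146 131  92  47  29  18
   14  14]
 [ 21  20  20  25  31  40  53  80 107 124 136 135 125  94  60  36  24  15
   14  14]
 [ 26  26  25  21  24  28  35  44  59  74  86  87  70  52  37  29  18  14
   14  14]
 [ 53  50  45  38  28  24  25  30  33  40  44  46  40  33  26  18  14  14
   14  14]
 [104  98  85  63  48  37  29  24  24  27  31  30  26  20  16  14  15  14
   15  14]
 [157 153 140 115  89  65  47  34  23  19  18  18  17  15  14  14  14  14
   14  15]]
```

Request:
step_arm([
  [[0.3,0.002,0.001,0.022,0,0,0],[0.3,0,0,0.021,0,0,0],[0.3,0,0,0.003,0,0,0],[0.3,0,0,0,0,0,0],[0.3,0,0,0,0,0,0]],
])

```text
time_s: 37.17
ee_pos: [0.5853, 0.1256, 0.119]
eef_rot: [-0.0, 0.997, -0.082, 0.001]
wrist_force: [0.1, -0.4, -3.4]
width: 0.059
```

Run:
```python
from h import *
show()
plan([(.5845,.1256,.1165,-9.5)],vmax=.03,claw=.3)
```

```text
t 37.17 p [0.5853 0.1256 0.119 ] yaw -9.46 tilt [0.0012 0.0003] F [ 0.1 -0.4 -3.4] w 0.059 q [-0.03  0.48 -0.31  1.75  0.18  0.93 -2.14]
[[[0.3,-0.0008,0.0001,0.0025,0,-0.001,0.001],[0.3,0,0,0,0,0,0],[0.3,0,0,0,0,0,0],[0.3,0,0,0,0,0,0],[0.3,0,0,0,0,0,0]]]
```

Request:
step_arm([
  [[0.3,0,0,0.003,0,0,0],[0.3,0,0,0,0,0,0],[0.3,0,0,0.001,0,0,0],[0.3,0,0,0,0,0,0],[0.3,0,0,0,0,0,0]],
])

```text
time_s: 37.8
ee_pos: [0.5854, 0.1255, 0.115]
eef_rot: [-0.0, 0.997, -0.083, 0.001]
wrist_force: [-2.5, -1.2, 10.6]
width: 0.059
```

Request:
step_arm([
  [[0.3,0,0,0.0005,0,0,0],[0.3,0,0,0,0,0,0],[0.3,0,0,0,0,0,0],[0.3,0,0,0,0,0,0],[0.3,0,0,0,0,0,0]],
])

```text
time_s: 38.42
ee_pos: [0.5855, 0.1254, 0.1149]
eef_rot: [-0.0, 0.997, -0.083, 0.001]
wrist_force: [-4.5, -2.1, 16.8]
width: 0.059
```

Request:
step_arm([
  [[0.3,0,0,-0.002,0,0,0],[0.3,-0.001,0,0,0,0,0],[0.3,0,0,0,0,0,0],[0.3,0,0,0,0,0,0],[0.3,0,0,0,0,0,0]],
])

```text
time_s: 39.05
ee_pos: [0.5839, 0.1255, 0.1154]
eef_rot: [-0.0, 0.997, -0.082, -0.0]
wrist_force: [-0.2, -0.5, -3.5]
width: 0.059
```

Run:
```python
from h import *
show()
```

```text
t 39.05 p [0.5839 0.1255 0.1154] yaw -9.46 tilt [-0.0002  0.    ] F [-0.2 -0.5 -3.5] w 0.059 q [-0.03  0.48 -0.31  1.76  0.18  0.93 -2.14]
```

Request:
step_arm([
  [[0.3,0.0005,0,0.0005,0,0,0],[0.3,0,0,0,0,0,0],[0.72,0,0,0,0,0,0],[0.72,0,0,0,0,0,0],[0.72,0,0,0,0,0,0]],
])

```text
time_s: 39.67
ee_pos: [0.5846, 0.1255, 0.115]
eef_rot: [-0.0, 0.997, -0.083, 0.0]
wrist_force: [0.5, -0.4, 1.0]
width: 0.068
```

Run:
```python
from h import *
show()
snap('scene','s21',5,(170,250,290,410))
```

```text
t 39.67 p [0.5846 0.1255 0.115 ] yaw -9.47 tilt [0.0002 0.0001] F [ 0.5 -0.4  1. ] w 0.068 q [-0.03  0.49 -0.31  1.76  0.18  0.93 -2.14]
```

View pics/s21.png

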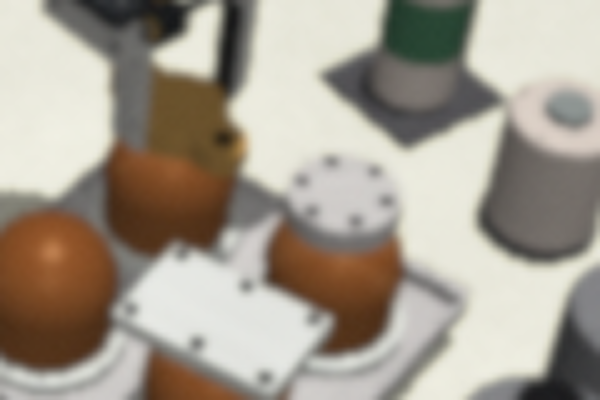

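Flange sits on its bowl. Next I open a bit more, rise, and go to the pulley.

Request:
step_arm([
  [[0.75,0,0,0,0,0,0],[0.75,0,0,-0.01,0,0,0],[0.75,0,0,-0.03,0,0,0],[0.75,0,0,-0.05,0,0,0],[0.75,0,0,-0.05,0,0,0]],
])

```text
time_s: 40.35
ee_pos: [0.5842, 0.1255, 0.2573]
eef_rot: [-0.0, 0.997, -0.082, 0.0]
wrist_force: [0.2, -1.1, -0.2]
width: 0.0702
```

Run:
```python
from h import *
show()
snap('scene','s22',5,(170,250,290,410))
plan([(.48,.05,.24,0),(.405,-.0055,.1,0)],vmax=.047)
```

```text
t 40.35 p [0.5842 0.1255 0.2573] yaw -9.46 tilt [0.0002 0.0002] F [ 0.2 -1.1 -0.2] w 0.0702 q [-0.    0.34 -0.33  1.62  0.12  1.2  -2.1 ]
[[[1.0,-0.0309,0.0309,0.0077,-0.003,-0.008,-0.055],[1.0,-0.0324,0.0292,0.0081,0,0,-0.055],[1.0,-0.0341,0.0273,0.008,0,0,-0.055],[1.0,-0.0187,0.0139,0.035,0,0,0.0],[1.0,-0.0188,0.0139,0.035,0,0,0.0]]]
[[[1.0,-0.0187,0.0139,0.035,0,0,0.0],[1.0,-0.0187,0.0138,0.035,0,0,0.0],[1.0,0,0,0,0,0,0],[1.0,0,0,0,0,0,0],[1.0,0,0,0,0,0,0]]]
```

View pics/s22.png

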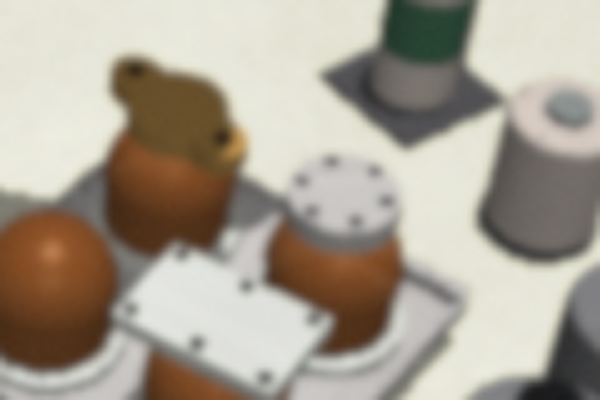

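Run:
```python
from h import *
plan([(.46,.04,.22,50),(.404,-.0058,.08,80)],vmax=.04)
```

```text
[[[1.0,-0.0158,0.0151,0.0061,-0.003,-0.008,-0.148],[1.0,-0.0179,0.0127,0.0063,0,0,-0.148],[1.0,-0.0195,0.0098,0.0064,0,0,-0.149],[1.0,-0.0208,0.0069,0.0063,0,0,-0.148],[1.0,-0.0215,0.0037,0.0063,0,0,-0.148]]]
[[[1.0,-0.0219,0.0005,0.0063,0,0,-0.148],[1.0,-0.0217,-0.0027,0.0063,0,0,-0.149],[1.0,-0.0177,-0.0034,0.035,0,0,-0.131],[1.0,-0.0172,-0.0057,0.035,0,0,-0.13],[1.0,-0.0163,-0.0078,0.035,0,0,-0.131]]]
[[[1.0,-0.0151,-0.0099,0.035,0,0,-0.131],[1.0,0,0,0,0,0,0],[1.0,0,0,0,0,0,0],[1.0,0,0,0,0,0,0],[1.0,0,0,0,0,0,0]]]
```

Request:
step_arm([
  [[1,-0.016,0.015,0.006,0,0,-0.148],[1,-0.018,0.013,0.006,0,0,-0.148],[1,-0.02,0.01,0.006,0,0,-0.148],[1,-0.021,0.007,0.006,0,0,-0.148],[1,-0.022,0.004,0.006,0,0,-0.148]],
])

```text
time_s: 41.02
ee_pos: [0.4923, 0.0625, 0.2253]
eef_rot: [0.0, 0.958, 0.286, 0.0]
wrist_force: [-0.4, 0.4, 0.1]
width: 0.0941
```

Request:
step_arm([
  [[1,-0.022,0,0.006,0,0,-0.148],[1,-0.022,-0.003,0.006,0,0,-0.148],[1,-0.018,-0.003,0.034,0,0,-0.13],[1,-0.017,-0.006,0.034,0,0,-0.13],[1,-0.016,-0.008,0.034,0,0,-0.13]],
])

```text
time_s: 41.65
ee_pos: [0.4135, 0.0042, 0.1106]
eef_rot: [0.0, 0.807, 0.591, 0.0]
wrist_force: [1.0, -0.3, -0.7]
width: 0.0942
```

Request:
step_arm([
  [[1,-0.015,-0.01,0.034,0,0,-0.13],[1,0,0,0,0,0,0],[1,0,0,0,0,0,0],[1,0,0,0,0,0,0],[1,0,0,0,0,0,0]],
])

```text
time_s: 42.28
ee_pos: [0.4003, -0.0064, 0.0777]
eef_rot: [0.0, 0.768, 0.641, 0.0]
wrist_force: [-0.3, -0.6, 0.2]
width: 0.0942
```

Run:
```python
from h import *
show()
plan([(.404,-.0058,.006,80)],vmax=.05)
snap('scene','s23',4,(150,280,200,390))
```

```text
t 42.27 p [ 0.4003 -0.0064  0.0777] yaw 79.66 tilt [ 0.0014 -0.0001] F [-0.3 -0.6  0.2] w 0.0942 q [ 0.36  0.24 -0.46  2.24  0.17  0.69 -0.4 ]
[[[1.0,0.0006,0.0017,0.0359,0.001,0,-0.003],[1.0,0.0006,0.0018,0.0358,0,0,-0.003],[1.0,0,0,0,0,0,0],[1.0,0,0,0,0,0,0],[1.0,0,0,0,0,0,0]]]
```

View pics/s23.png

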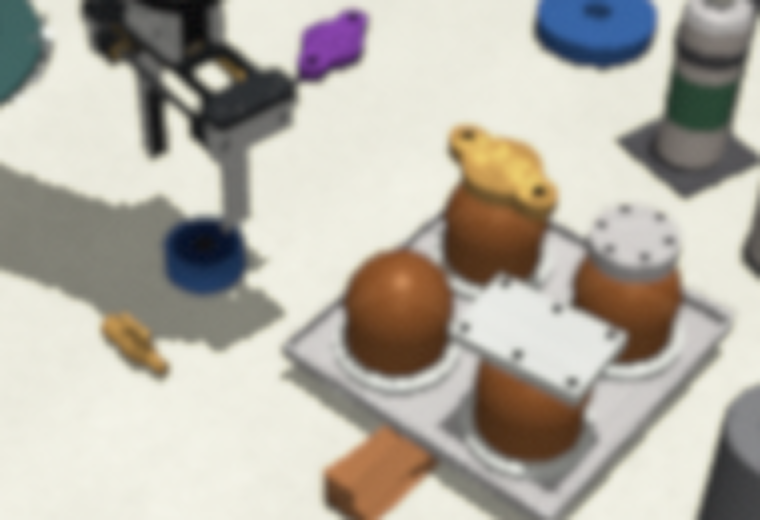

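Request:
step_arm([
  [[1,0.001,0.004,0.036,0,0,0],[1,0,0,0.036,0,0,0],[1,0,0,0,0,0,0],[0.3,0,0,0,0,0,0],[0.3,0,0,0,0,0,0]],
], newtons=20)

```text
time_s: 42.95
ee_pos: [0.4045, -0.0065, 0.0062]
eef_rot: [0.001, 0.768, 0.641, 0.001]
wrist_force: [-0.2, -0.0, 0.6]
width: 0.0776
```

Request:
step_arm([
  [[0.3,0,0,0,0,0,0],[0.3,0,0,0,0,0,0],[1,0,0,0,0,0,0],[1,0,0,0,0,0,0],[1,0,0,-0.03,0,0,0.1]],
])

```text
time_s: 43.58
ee_pos: [0.4025, -0.0062, 0.0343]
eef_rot: [-0.001, 0.799, 0.601, -0.001]
wrist_force: [-0.7, 0.0, 0.7]
width: 0.0922
```

Run:
```python
from h import *
show()
```

```text
t 43.58 p [ 0.4025 -0.0062  0.0343] yaw 73.87 tilt [-0.0034  0.0007] F [-0.7  0.   0.7] w 0.0922 q [ 0.3   0.34 -0.41  2.26  0.24  0.58 -0.56]
```

Request:
step_arm([
  [[1,0,0,0,0,0,0.165],[1,0,0,0,0,0,0.165],[1,0,0,0,0,0,0.165],[1,0,0,0,0,0,0.165],[1,0,0,0,0,0,0.165]],
])

```text
time_s: 44.2
ee_pos: [0.4036, -0.0063, 0.035]
eef_rot: [-0.0, 0.974, 0.228, -0.0]
wrist_force: [-0.4, -1.0, 0.1]
width: 0.0941
```

Request:
step_arm([
  [[1,0,0,0,0,0,0.165],[1,0,0,0,0,0,0.165],[1,0,0,0,0,0,0.165],[1,0,0,0,0,0,0],[1,0,0,0,0,0,0]],
])

```text
time_s: 44.82
ee_pos: [0.4036, -0.0063, 0.035]
eef_rot: [-0.0, 1.0, -0.013, -0.0]
wrist_force: [0.4, -0.3, 0.1]
width: 0.0941
```

Run:
```python
from h import *
show()
```

```text
t 44.83 p [ 0.4036 -0.0063  0.035 ] yaw -1.44 tilt [-0.0002  0.0001] F [ 0.4 -0.3  0.1] w 0.0941 q [ 0.04  0.31 -0.11  2.27  0.06  0.56 -1.72]
```

Request:
step_arm([
  [[1,0,0,0.03,0,0,0],[1,0,0,0,0,0,0],[0.3,0,0,0,0,0,0],[0.3,0,0,0,0,0,0],[0.3,0,0,0,0,0,0]],
], newtons=40)

```text
time_s: 45.45
ee_pos: [0.404, -0.0063, 0.0055]
eef_rot: [-0.0, 1.0, -0.014, 0.0]
wrist_force: [-0.2, 2.7, 0.3]
width: 0.0673
```

Request:
step_arm([
  [[0.3,0,0,0,0,0,0],[0.3,0,0,0,0,0,0],[0.3,0,0,-0.04,0,0,0],[0.3,0,0,-0.045,0,0,0],[0.3,0,0,-0.045,0,0,0]],
])

```text
time_s: 46.08
ee_pos: [0.4033, -0.0063, 0.1365]
eef_rot: [-0.0, 1.0, -0.014, -0.0]
wrist_force: [0.3, -0.7, -1.6]
width: 0.0653
```

Run:
```python
from h import *
show()
plan([(.42,-.005,.165,-1),(.5845,.0105,.165,-1)],vmax=.045,claw=.3)
snap('scene','s24',4,(150,280,200,390))
```

```text
t 46.08 p [ 0.4033 -0.0063  0.1365] yaw -1.66 tilt [-0.0003  0.0001] F [ 0.3 -0.7 -1.6] w 0.0653 q [ 0.06  0.12 -0.13  2.2   0.02  0.83 -1.68]
[[[0.3,0.0167,-0.0018,-0.0285,0,0,-0.012],[0.3,0.041,-0.0046,0,0,0,0.0],[0.3,0.0411,-0.0046,0,0,0,0.0],[0.3,0.041,-0.0045,0,0,0,0.0],[0.3,0.0411,-0.0046,0,0,0,0.0]]]
```

View pics/s24.png

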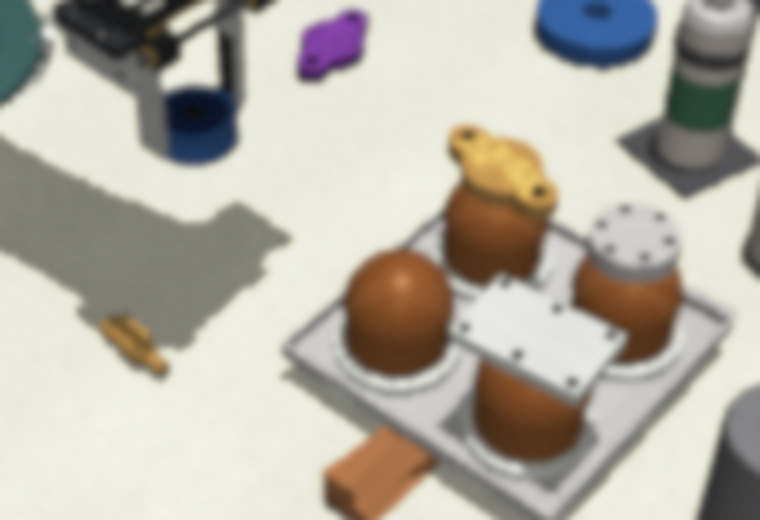

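Request:
step_arm([
  [[0.3,0.017,-0.002,-0.029,0,0,-0.012],[0.3,0.041,-0.004,0,0,0,0],[0.3,0.041,-0.004,0,0,0,0],[0.3,0.041,-0.004,0,0,0,0],[0.3,0.041,-0.004,0,0,0,0]],
])

```text
time_s: 46.75
ee_pos: [0.5861, 0.0084, 0.1636]
eef_rot: [0.0, 1.0, -0.009, -0.0]
wrist_force: [0.3, -0.7, -1.4]
width: 0.0651
```

Request:
step_arm([
  [[0.3,0,0,0,0,0,0],[0.3,0,0,0,0,0,0],[0.3,0,0,0.02,0,0,0],[0.3,0,0,0.02,0,0,0],[0.3,0,0,0,0,0,0]],
])

```text
time_s: 47.38
ee_pos: [0.5835, 0.0082, 0.1232]
eef_rot: [0.0, 1.0, -0.009, -0.001]
wrist_force: [1.0, -0.8, -1.9]
width: 0.0655
```

Run:
```python
from h import *
show()
plan([(.5846,.0102,.119,-1)],vmax=.045,claw=.3)
```

```text
t 47.38 p [0.5835 0.0082 0.1232] yaw -0.99 tilt [-0.0024 -0.0001] F [ 1.  -0.8 -1.9] w 0.0655 q [ 0.02  0.44 -0.11  1.79  0.06  0.92 -1.71]
[[[0.3,0.0011,-0.0021,0.0042,0,0.002,0.0],[0.3,0,0,0,0,0,0],[0.3,0,0,0,0,0,0],[0.3,0,0,0,0,0,0],[0.3,0,0,0,0,0,0]]]
```

Request:
step_arm([
  [[0.3,0.001,-0.002,0.004,0,0,0],[0.3,0,0,0.001,0,0,0],[0.3,0,0,0,0,0,0],[0.3,0,0,0,0,0,0],[0.3,0,0,0,0,0,0]],
])

```text
time_s: 48.0
ee_pos: [0.5861, 0.0103, 0.1191]
eef_rot: [-0.0, 1.0, -0.009, 0.0]
wrist_force: [0.6, -0.5, -2.6]
width: 0.0653
```

Request:
step_arm([
  [[0.3,0,0,0.001,0,0,0],[0.3,0,0,0,0,0,0],[0.3,0,0,0,0,0,0],[0.3,0,0,0,0,0,0],[0.3,0,0,0,0,0,0]],
])

```text
time_s: 48.62
ee_pos: [0.586, 0.0103, 0.118]
eef_rot: [-0.0, 1.0, -0.009, -0.0]
wrist_force: [0.7, 0.1, -2.2]
width: 0.0653
```

Request:
step_arm([
  [[0.3,-0.001,0,0.001,0,0,0],[0.3,0,0,0.0005,0,0,0],[0.3,0,0,0,0,0,0],[0.3,0,0,0,0,0,0],[0.3,0,0,0,0,0,0]],
])

```text
time_s: 49.25
ee_pos: [0.585, 0.0104, 0.1165]
eef_rot: [-0.0, 1.0, -0.009, -0.0]
wrist_force: [0.1, 0.1, -1.5]
width: 0.0655
```

Request:
step_arm([
  [[0.3,0,0,0.0007,0,0,0],[0.3,0,0,0,0,0,0],[0.3,0,0,0,0,0,0],[0.3,0,0,0,0,0,0],[0.3,0,0,0,0,0,0]],
])

```text
time_s: 49.88
ee_pos: [0.585, 0.0103, 0.1158]
eef_rot: [-0.0, 1.0, -0.009, -0.0]
wrist_force: [0.1, 0.2, -2.0]
width: 0.0654
```

Request:
step_arm([
  [[0.3,0,0,0.0007,0,0,0],[0.3,0,0,0,0,0,0],[0.3,0,0,0,0,0,0],[0.3,0,0,0,0,0,0],[0.3,0,0,0,0,0,0]],
])

```text
time_s: 50.5
ee_pos: [0.585, 0.0103, 0.1151]
eef_rot: [-0.0, 1.0, -0.009, -0.0]
wrist_force: [0.4, 0.1, -1.6]
width: 0.0659
```

Request:
step_arm([
  [[0.3,0,0,0.0007,0,0,0],[0.3,0,0,0,0,0,0],[0.3,0,0,0,0,0,0],[0.3,0,0,0,0,0,0],[0.3,0,0,0,0,0,0]],
])

```text
time_s: 51.12
ee_pos: [0.585, 0.0104, 0.1144]
eef_rot: [-0.0, 1.0, -0.009, -0.0]
wrist_force: [-0.6, 1.3, -1.1]
width: 0.0653
```

Run:
```python
from h import *
show()
snap('scene','s25',5,(190,270,260,380))
```

```text
t 51.12 p [0.585  0.0104 0.1144] yaw -0.99 tilt [-0.      0.0001] F [-0.6  1.3 -1.1] w 0.0653 q [ 0.02  0.45 -0.11  1.79  0.06  0.9  -1.71]
```

View pics/s25.png

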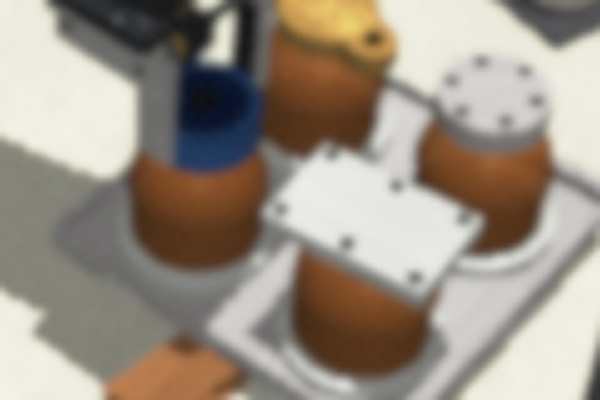

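Request:
step_arm([
  [[0.3,0,0,0.0007,0,0,0],[0.3,0,0,0,0,0,0],[0.3,0,0,0,0,0,0],[0.3,0,0,0,0,0,0],[0.3,0,0,0,0,0,0]],
])

```text
time_s: 51.8
ee_pos: [0.5852, 0.0103, 0.1142]
eef_rot: [-0.0, 1.0, -0.009, 0.0]
wrist_force: [-2.4, 0.4, 6.0]
width: 0.065
```

Contact; ease off and release.

Request:
step_arm([
  [[0.3,0,0,-0.0005,0,0,0],[0.3,0,0,0,0,0,0],[0.79,0,0,0,0,0,0],[0.79,0,0,0,0,0,0],[0.79,0,0,0,0,0,0]],
])

```text
time_s: 52.42
ee_pos: [0.585, 0.0103, 0.1141]
eef_rot: [-0.0, 1.0, -0.009, -0.0]
wrist_force: [-0.5, -0.1, -0.3]
width: 0.0743
```

Request:
step_arm([
  [[0.8,0,0,0,0,0,0],[0.8,0,0,-0.01,0,0,0],[0.8,0,0,-0.03,0,0,0],[0.8,0,0,-0.05,0,0,0],[0.8,0,0,-0.05,0,0,0]],
])

```text
time_s: 53.05
ee_pos: [0.5848, 0.0103, 0.2564]
eef_rot: [-0.0, 1.0, -0.009, 0.0]
wrist_force: [0.1, -0.2, 0.2]
width: 0.0752
```

Run:
```python
from h import *
show()
snap('scene','s26',5,(170,270,260,380))
r=finder.landmark_of('scene','lid_edge'); print([(round(d['p'],2),np.round([d['location'][1]*560,d['location'][0]*420],1)) for d in r[:3]])
```

```text
t 53.05 p [0.5848 0.0103 0.2564] yaw -0.98 tilt [0.0002 0.0001] F [ 0.1 -0.2  0.2] w 0.0752 q [ 0.03  0.31 -0.12  1.65  0.04  1.18 -1.69]
[(0.77, array([158.7, 296.5]))]
```

View pics/s26.png

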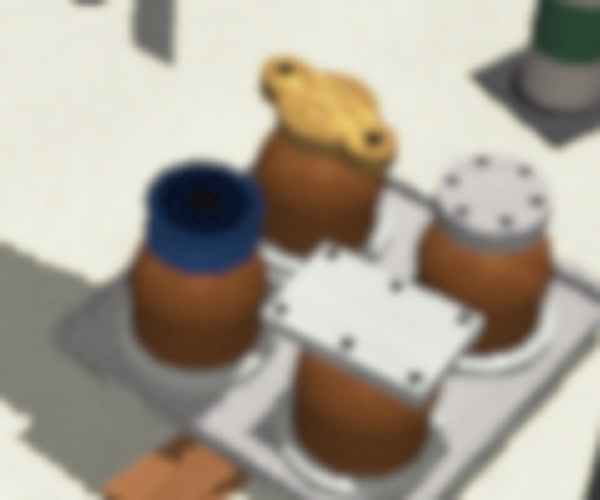

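Run:
```python
from h import *
z2=lambda u,v:(270+u/3-.33,125+v/3-.33)
C={}
for n,(u,v) in dict(TL=(348,216),BL=(331,322),BR=(475,343),TR=(488,240)).items():
    C[n]=atz('top',z2(u,v),.045); print(n,np.round(C[n],4))
print('w',np.linalg.norm(C['BL']-C['BR']),np.linalg.norm(C['TL']-C['TR']),'d',np.linalg.norm(C['TL']-C['BL']),np.linalg.norm(C['TR']-C['BR']))
yv=(C['TL']-C['TR'])[:2]+(C['BL']-C['BR'])[:2]; print('yaw',np.degrees(np.arctan2(yv[1],yv[0]))-90)
h=(C['TL']+C['TR'])/2; xa=-np.array([-yv[1],yv[0]])/np.linalg.norm(yv); print('hinge',h,'xaxis',xa)
for th in np.arange(1.2,1.76,.05):
    X=[h[0]-.11*np.cos(th)*xa[0],h[1]-.11*np.cos(th)*xa[1],.045+.11*np.sin(th)]
    print(round(th,2),np.round(proj('scene',X),1),np.round(proj('top',X),1))
snap('scene','s27',4,(250,360,110,260)); snap('top','t27',4,(170,260,360,480))
```

```text
TL [ 0.5596 -0.3382  0.045 ]
BL [ 0.4462 -0.3181  0.045 ]
BR [ 0.4247 -0.4696  0.045 ]
TR [ 0.5343 -0.4864  0.045 ]
w 0.1529905299133136 0.15033821725811075 d 0.11512104503674928 0.11089298739095234
yaw -8.874794570282546
hinge [ 0.54694965 -0.4122588   0.045     ] xaxis [ 0.98802783 -0.15427575]
1.2 [154.  285.9] [415.9 209.9]
1.25 [154.9 286.9] [416.3 208.2]
1.3 [155.8 288. ] [416.7 206.4]
1.35 [156.8 289.3] [417.  204.6]
1.4 [157.8 290.6] [417.3 202.8]
1.45 [158.9 292. ] [417.6 200.9]
1.5 [160.  293.5] [417.9 199.1]
1.55 [161.2 295.1] [418.2 197.3]
1.6 [162.4 296.8] [418.4 195.5]
1.65 [163.6 298.6] [418.7 193.7]
1.7 [164.9 300.4] [418.8 191.9]
1.75 [166.2 302.4] [419.  190.2]
```

View pics/s27.png

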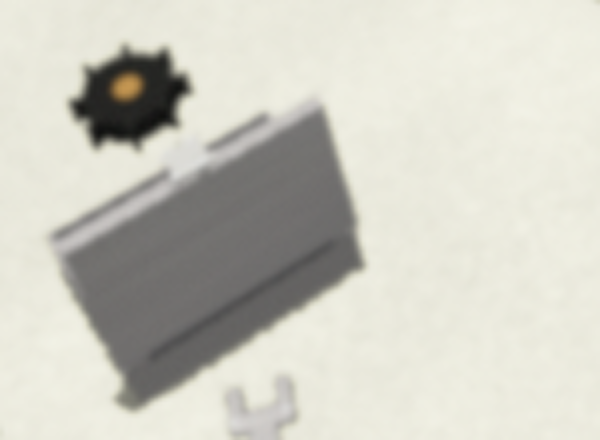

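View pics/t27.png

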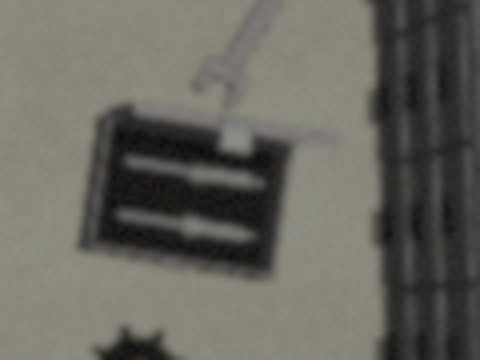

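Run:
```python
from h import *
plan([(.584,-.2,.25,-5,0),(.586,-.4168,.25,-9,0),(.586,-.4168,.137,-9,0)],vmax=.048)
```

```text
[[[0,0.0005,0.0421,0.0011,0,-0.002,0.014],[0,0.001,0.042,0.001,0,0,0.014],[0,0.0016,0.0421,0.0011,0,0,0.014],[0,0.0023,0.042,0.0011,0,0,0.014],[0,0.0028,0.0419,0.0011,0,0,0.014]]]
[[[0,0.0042,0.0432,0,0,0,0.014],[0,0.0047,0.0431,0,0,0,0.014],[0,0.0054,0.043,0,0,0,0.014],[0,0.006,0.043,-0.0001,0,0,0.014],[0,0.0066,0.0428,0,0,0,0.014]]]
[[[0,0,0,0.0377,0,0,0],[0,0,0,0.0377,0,0,0],[0,0,0,0.0376,0,0,0],[0,0,0,0,0,0,0],[0,0,0,0,0,0,0]]]
```

Request:
step_arm([
  [[0,0,0.042,0.001,0,0,0.014],[0,0.001,0.042,0.001,0,0,0.014],[0,0.002,0.042,0.001,0,0,0.014],[0,0.002,0.042,0.001,0,0,0.014],[0,0.003,0.042,0.001,0,0,0.014]],
])

```text
time_s: 53.88
ee_pos: [0.5828, -0.2011, 0.248]
eef_rot: [-0.0, 0.999, -0.044, -0.001]
wrist_force: [0.4, 0.2, -0.1]
width: 0.0287
```

Request:
step_arm([
  [[0,0.004,0.043,0,0,0,0.014],[0,0.005,0.043,0,0,0,0.014],[0,0.005,0.043,0,0,0,0.014],[0,0.006,0.043,0,0,0,0.014],[0,0.007,0.043,0,0,0,0.014]],
])

```text
time_s: 54.5
ee_pos: [0.5851, -0.4177, 0.2479]
eef_rot: [-0.0, 0.997, -0.079, -0.001]
wrist_force: [0.6, 0.5, 1.6]
width: 0.0005
```

Run:
```python
from h import *
show()
snap('scene','s28',3,(170,370,110,370)); snap('top','t28',3,(125,280,330,480))
plan([(.586,-.4168,.137,-9,0)],vmax=.04)
im=eyes.snapshot('top')
o=cv2.resize(np.clip(im[130:216,215:305,::-1].astype(float)*1.6,0,255).astype(np.uint8),None,fx=6.5,fy=6.5,interpolation=cv2.INTER_CUBIC); cv2.imwrite('pics/z3.png',o)
```

```text
t 54.5 p [ 0.5851 -0.4177  0.2479] yaw -9.03 tilt [-0.0017  0.0011] F [0.6 0.5 1.6] w 0.0005 q [ 0.53  0.56  0.07  1.29 -0.04  1.29 -1.13]
[[[0,0.0008,-0.0017,0.0367,0.001,0.003,-0.002],[0,0.0007,-0.0017,0.0366,0,0,-0.002],[0,0.0007,-0.0017,0.0367,0,0,-0.002],[0,0,0,0,0,0,0],[0,0,0,0,0,0,0]]]
```

View pics/s28.png

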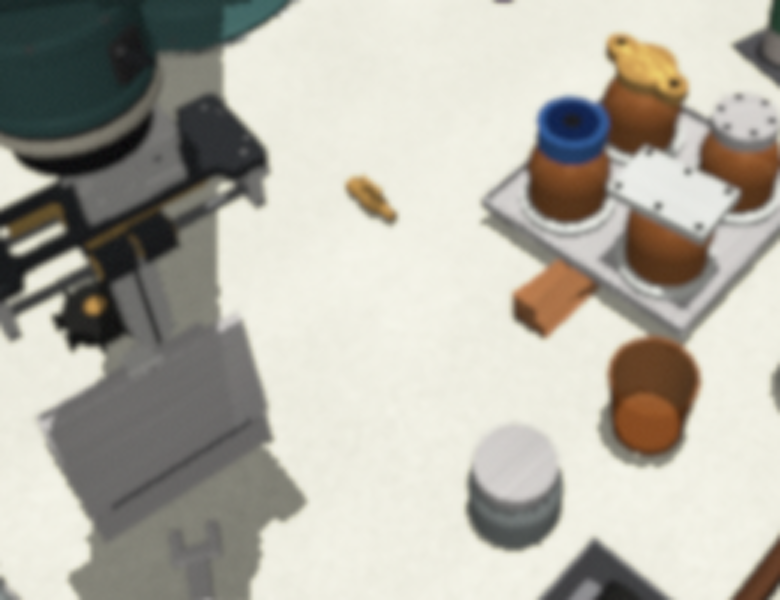

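View pics/z3.png

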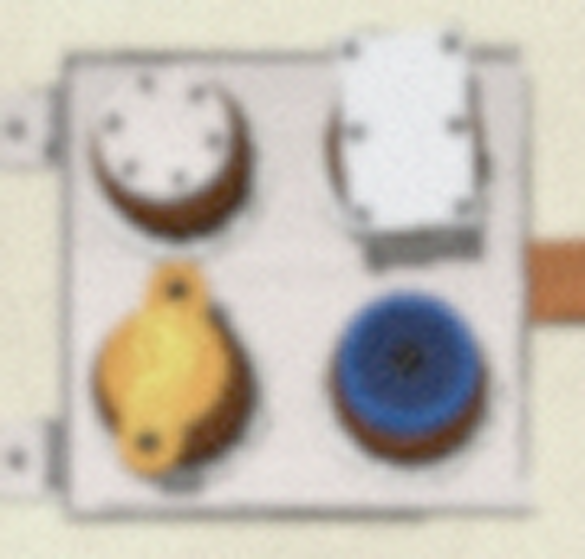

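Run:
```python
from h import *
for n,(u,v),z,b in [('cap',(166,130),.128,(.6951,.1261)),('flange',(162,368),.126,(.5805,.1242)),('pulley',(407,363),.134,(.582,.0093)),('plate',(406,130),.124,(.6961,.0111))]:
    p=atz('top',(215+u/6.5-.5,130+v/6.5-.5),z)[:2]; print(n,np.round(p,4),'minus bowl mm',np.round((p-b)*1e3,1))
# scene: expected centre of tops if centred
for n,b,z in [('cap',(.698,.1275),.128),('flange',(.583,.1256),.126),('pulley',(.5848,.0102),.134),('plate',(.6997,.012),.124)]:
    print(n,np.round((proj('scene',[*b,z])-[110,170]+.5)*3,1))
```

```text
cap [0.6945 0.1238] minus bowl mm [-0.6 -2.3]
flange [0.5809 0.1243] minus bowl mm [0.4 0.1]
pulley [0.5824 0.0087] minus bowl mm [ 0.4 -0.6]
plate [0.6956 0.01  ] minus bowl mm [-0.5 -1.1]
cap [749.8 115.2]
flange [647.5  62.4]
pulley [572.5 119.5]
plate [676.  188.4]
```

Request:
step_arm([
  [[0,0.001,-0.001,0.037,0,0,0],[0,0.001,0,0.037,0,0,0],[0,0,0,0.037,0,0,0],[0,0,0,0,0,0,0],[0,0,0,0,0,0,0]],
])

```text
time_s: 55.28
ee_pos: [0.5884, -0.4157, 0.1396]
eef_rot: [0.0, 0.997, -0.078, 0.0]
wrist_force: [0.1, -0.3, 0.2]
width: 0.0006
```

Request:
step_arm([
  [[0,-0.01,0,0,0,0,0],[0,-0.01,0,0,0,0,0],[0,-0.01,0,0,0,0,0],[0,-0.01,0,0,0,0,0],[0,0,0,0,0,0,0]],
])

```text
time_s: 55.9
ee_pos: [0.5475, -0.4098, 0.1385]
eef_rot: [0.0, 0.997, -0.079, -0.0]
wrist_force: [-0.5, 0.0, 0.3]
width: 0.0006
```

Run:
```python
from h import *
show()
s,p,R,y=st(); h=np.array([.549,-.411]); xa=np.array([.988,-.154]); print('bx',(p[:2]-h)@xa,'by',(p[:2]-h)@np.array([.154,.988]))
snap('scene','s29',3,(200,370,110,310))
```

```text
t 55.9 p [ 0.5475 -0.4098  0.1385] yaw -9.04 tilt [-0.0001 -0.0001] F [-0.5  0.   0.3] w 0.0006 q [ 0.55  0.58  0.06  1.51 -0.04  1.04 -1.1 ]
bx -0.0016487555485068246 by 0.000950785197401608
```

View pics/s29.png

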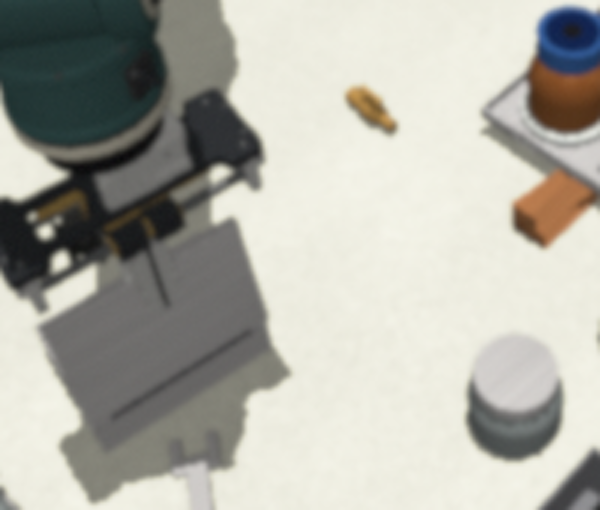

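Request:
step_arm([
  [[0,-0.014,0,0.0065,0,0,0],[0,-0.022,0,0.009,0,0,0],[0,-0.0185,0,0.0145,0,0,0],[0,-0.0145,0,0.0185,0,0,0],[0,0,0,0,0,0,0]],
])

```text
time_s: 56.58
ee_pos: [0.4792, -0.3986, 0.0888]
eef_rot: [-0.001, 0.997, -0.079, -0.001]
wrist_force: [1.0, -0.0, 0.7]
width: 0.0006
```

Run:
```python
from h import *
show()
snap('scene','s30',3,(200,370,110,310))
```

```text
t 56.58 p [ 0.4792 -0.3986  0.0888] yaw -9.04 tilt [-0.0018  0.0012] F [ 1.  -0.   0.7] w 0.0006 q [ 0.6   0.54  0.06  1.71 -0.04  0.89 -1.05]
```

View pics/s30.png

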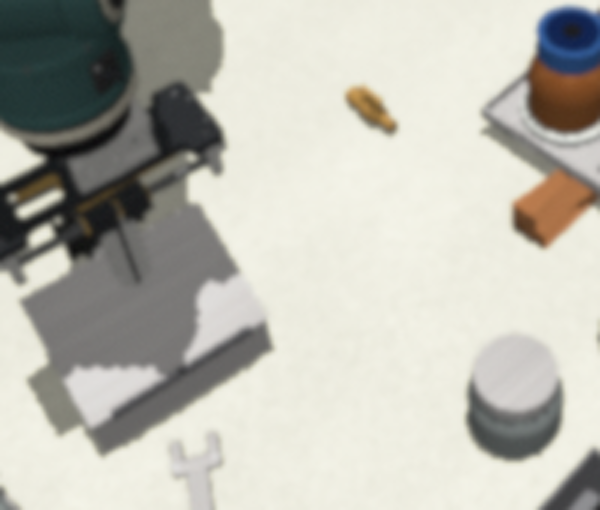

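Lid is folding down nicely. Continue to shut.

Request:
step_arm([
  [[0,-0.009,0,0.02,0,0,0],[0,-0.003,0,0.015,0,0,0],[0,0,0,0.006,0,0,0],[0,0,0,0.002,0,0,0],[0,0,0,0,0,0,0]],
])

```text
time_s: 57.25
ee_pos: [0.4685, -0.397, 0.0484]
eef_rot: [-0.0, 0.997, -0.079, -0.0]
wrist_force: [-10.9, 8.5, 27.8]
width: 0.0005
```

Run:
```python
from h import *
show()
```

```text
t 57.25 p [ 0.4685 -0.397   0.0484] yaw -9.0 tilt [-0.0003  0.0004] F [-10.9   8.5  27.8] w 0.0005 q [ 0.61  0.58  0.06  1.76 -0.04  0.8  -1.04]
```

Request:
step_arm([
  [[0,0,0,-0.02,0,0,0],[0,0,0,-0.05,0,0,0],[0,0,0,-0.06,0,0,0],[0,-0.02,0,-0.06,0,0,0],[0,-0.05,0,0,0,0,0]],
])

```text
time_s: 57.88
ee_pos: [0.4016, -0.3871, 0.241]
eef_rot: [0.002, 0.997, -0.078, 0.003]
wrist_force: [-0.2, -0.7, -0.6]
width: 0.0004
```

Run:
```python
from h import *
show()
snap('scene','s31',4,(240,370,100,260))
snap('scene','s31b',1.4)
```

```text
t 57.88 p [ 0.4016 -0.3871  0.241 ] yaw -8.89 tilt [ 0.0062 -0.0049] F [-0.2 -0.7 -0.6] w 0.0004 q [ 0.64  0.26  0.09  1.75 -0.03  1.12 -0.99]
```

View pics/s31.png

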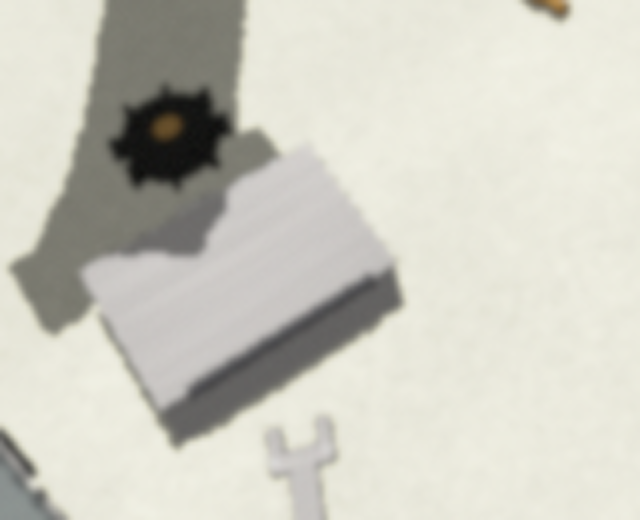

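View pics/s31b.png

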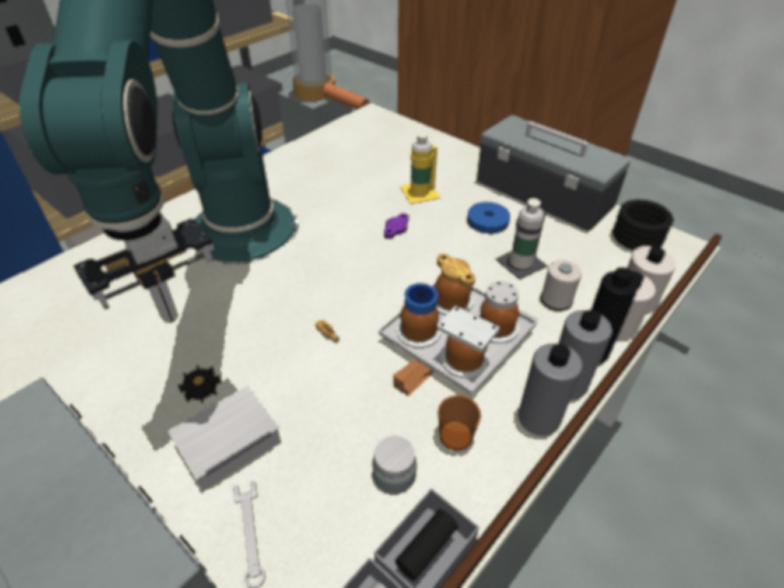

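Run:
```python
from h import *
h=np.array([.549,-.411]); xa=np.array([.988,-.154]); ya=np.array([.154,.988])
for z in(.045,.048,.0535):
  for by in(-.075,.075):
    print(z,by,np.round((proj('scene',[*(h-.11*xa+by*ya),z])-[100,240]+.5)*4,1), 'hinge',np.round((proj('scene',[*(h+by*ya),.045])-[100,240]+.5)*4,1))
```

```text
0.045 -0.075 [ 91.  276.6] hinge [171.7 408.7]
0.045 0.075 [312.6 147.9] hinge [401.6 262.5]
0.048 -0.075 [ 89.6 273.8] hinge [171.7 408.7]
0.048 0.075 [311.7 145.1] hinge [401.6 262.5]
0.0535 -0.075 [ 87.1 268.8] hinge [171.7 408.7]
0.0535 0.075 [310.2 139.9] hinge [401.6 262.5]
```

Run:
```python
from pl import *
ims=np.mean([eyes.snapshot('scene').astype(float) for _ in range(3)],0).astype(np.uint8)
sc=cv2.cvtColor(ims,cv2.COLOR_RGB2BGR)
f=8; u0,v0,u1,v1=285,170,375,245
s=cv2.resize(sc[v0:v1,u0:u1],None,fx=f,fy=f,interpolation=cv2.INTER_CUBIC)
def P(cam,pts): return ((np.array([proj(cam,p) for p in pts])-[u0,v0]+.5)*f).astype(np.int32)
def circ(c,z,r): return [(c[0]+r*np.cos(a),c[1]+r*np.sin(a),z) for a in np.linspace(0,2*np.pi,60)]
for c,z,r in [((.697,.1272),.128,.032),((.697,.1272),.110,.032),((.585,.0103),.134,.033),((.585,.0103),.110,.033),((.583,.1255),.126,.030)]:
    cv2.polylines(s,[P('scene',circ(c,z,r))],True,(0,255,0),1)
cv2.imwrite('pics/o3.png',s)
```

```text
(no output)
```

View pics/o3.png

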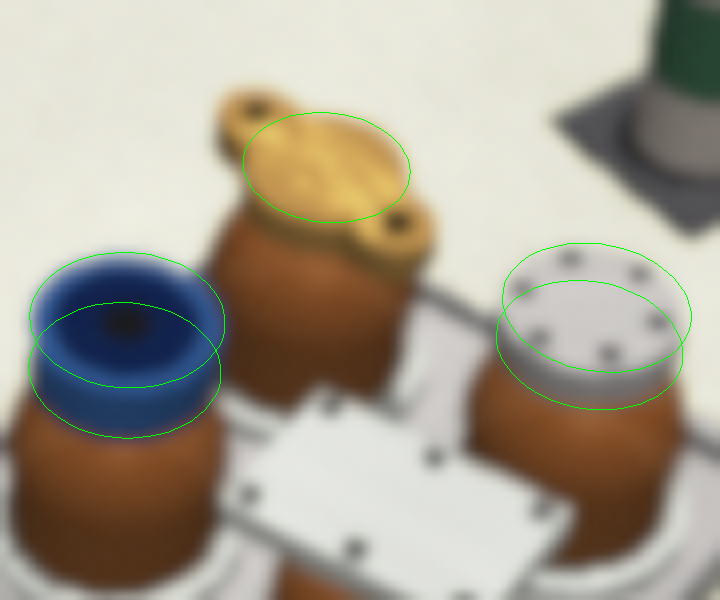

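Run:
```python
from h import *
im=np.mean([eyes.snapshot('top').astype(float) for _ in range(3)],0); sc=np.mean([eyes.snapshot('scene').astype(float) for _ in range(3)],0)
cv2.imwrite('pics/z4.png',cv2.resize(np.clip(im[155:205,140:200,::-1]*1.5,0,255).astype(np.uint8),None,fx=10,fy=10,interpolation=cv2.INTER_CUBIC))
cv2.imwrite('pics/z5.png',cv2.resize(np.clip(sc[130:210,350:410,::-1],0,255).astype(np.uint8),None,fx=7,fy=7,interpolation=cv2.INTER_CUBIC))
for p in [(158,172.3)]: print(atz('top',p,.178))
for p in [(384.3,143.9),(381,145)]: print(atz('scene',p,.178))
```

```text
[0.61419872 0.36225486 0.178     ]
[0.62006354 0.36902918 0.178     ]
[0.61560862 0.35720158 0.178     ]
```

View pics/z4.png

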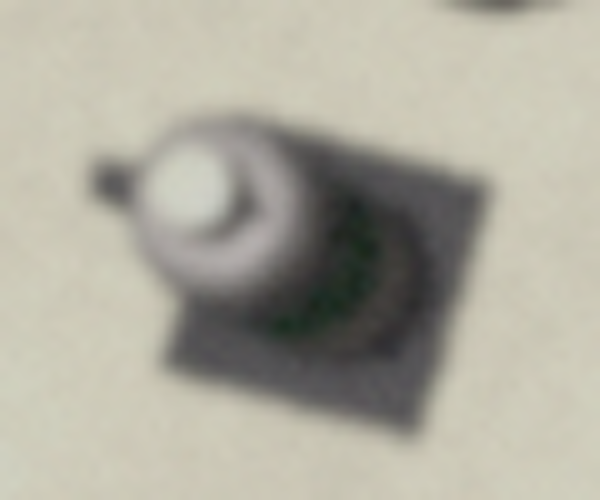

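View pics/z5.png

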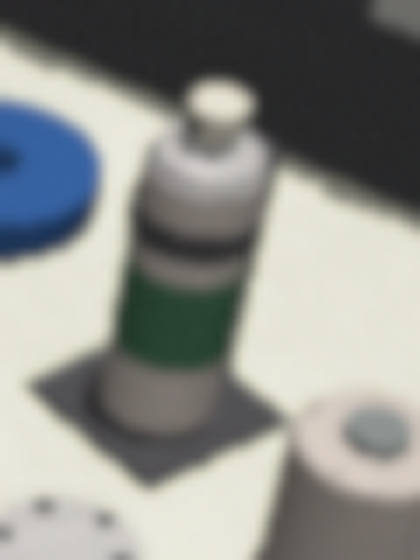

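Run:
```python
from h import *
print(atz('top',(158.2,173.3),.178),atz('scene',(381.1,143.9),.178))
show()
plan([(.45,-.1,.27,20),(.52,.2,.27,60),(.615,.3605,.25,100)],vmax=.055,claw=0)
```

```text
[0.6111919  0.36156449 0.178     ] [0.61274259 0.36247581 0.178     ]
t 58.42 p [ 0.3998 -0.386   0.2356] yaw -8.97 tilt [-0.0005  0.0004] F [-0.1 -0.5 -0.1] w 0.0004 q [ 0.64  0.27  0.09  1.76 -0.03  1.12 -0.99]
[[[0,0.0008,-0.0484,-0.0057,0,0.001,-0.084],[0,0.0049,-0.0481,-0.0057,0,0,-0.085],[0,0.009,-0.0476,-0.0057,0,0,-0.084],[0,0.0129,-0.0466,-0.0057,0,-0.001,-0.084],[0,0.0168,-0.0454,-0.0058,0,0,-0.084]]]
[[[0,0.0205,-0.0438,-0.0057,0,0,-0.085],[0,0.0281,-0.043,0,0,0,-0.116],[0,0.0329,-0.0394,0,0,0,-0.116],[0,0.0372,-0.0354,0,0,0,-0.117],[0,0.0411,-0.0308,0,0,0,-0.116]]]
[[[0,0.0444,-0.0259,0,0,0,-0.116],[0,0.047,-0.0205,0,-0.001,0,-0.117],[0,0.0373,0.0004,0.004,0,0,-0.139],[0,0.0369,0.0056,0.004,0,0,-0.14],[0,0.0357,0.0107,0.004,0,0,-0.14]]]
[[[0,0.0339,0.0155,0.004,0,0,-0.139],[0,0.0315,0.0201,0.004,0,0,-0.14],[0,0,0,0,0,0,0],[0,0,0,0,0,0,0],[0,0,0,0,0,0,0]]]
```

Run:
```python
from h import *
plan([(.45,-.1,.27,15),(.52,.2,.27,40),(.614,.3625,.25,50)],vmax=.05,claw=0)
```

```text
[[[0,0.0008,-0.0484,-0.0057,0,0.001,-0.07],[0,0.0043,-0.0482,-0.0057,0,0,-0.069],[0,0.0075,-0.0478,-0.0057,0,0,-0.07],[0,0.0108,-0.0472,-0.0057,0,0,-0.07],[0,0.0142,-0.0462,-0.0058,0,-0.001,-0.07]]]
[[[0,0.0173,-0.0452,-0.0057,0,0,-0.069],[0,0.0207,-0.0388,0,0,0,-0.063],[0,0.0232,-0.0375,0,0,0,-0.062],[0,0.0254,-0.0359,0,0,0,-0.062],[0,0.0276,-0.0343,0,0,0,-0.063]]]
[[[0,0.0297,-0.0325,0,0,0,-0.062],[0,0.0316,-0.0305,0,0,0,-0.062],[0,0.0335,-0.0286,0,0,0,-0.063],[0,0.0441,-0.016,0.005,0,0,-0.043],[0,0.0448,-0.0141,0.005,0,0,-0.044]]]
[[[0,0.0453,-0.0121,0.005,0,0,-0.044],[0,0.0459,-0.0101,0.005,0,0,-0.043],[0,0,0,0,0,0,0],[0,0,0,0,0,0,0],[0,0,0,0,0,0,0]]]
```

Request:
step_arm([
  [[0,0.001,-0.048,-0.006,0,0,-0.07],[0,0.004,-0.048,-0.006,0,0,-0.07],[0,0.008,-0.048,-0.006,0,0,-0.07],[0,0.011,-0.047,-0.006,0,0,-0.07],[0,0.014,-0.046,-0.006,0,0,-0.07]],
])

```text
time_s: 59.05
ee_pos: [0.4419, -0.147, 0.2662]
eef_rot: [0.0, 0.995, 0.097, 0.0]
wrist_force: [0.8, -1.2, 0.2]
width: 0.0006
```

Request:
step_arm([
  [[0,0.017,-0.045,-0.006,0,0,-0.07],[0,0.021,-0.039,0,0,0,-0.062],[0,0.023,-0.038,0,0,0,-0.062],[0,0.025,-0.036,0,0,0,-0.062],[0,0.028,-0.034,0,0,0,-0.062]],
])

```text
time_s: 59.68
ee_pos: [0.4898, 0.0724, 0.272]
eef_rot: [-0.0, 0.967, 0.254, 0.0]
wrist_force: [1.0, -0.8, 0.3]
width: 0.0007
```

Request:
step_arm([
  [[0,0.03,-0.032,0,0,0,-0.062],[0,0.032,-0.03,0,0,0,-0.062],[0,0.034,-0.029,0,0,0,-0.062],[0,0.044,-0.016,0.005,0,0,-0.044],[0,0.045,-0.014,0.005,0,0,-0.044]],
])

```text
time_s: 60.3
ee_pos: [0.5688, 0.2822, 0.2617]
eef_rot: [-0.0, 0.924, 0.383, -0.0]
wrist_force: [-0.7, -0.5, -0.4]
width: 0.0004
```

Request:
step_arm([
  [[0,0.045,-0.012,0.005,0,0,-0.044],[0,0.046,-0.01,0.005,0,0,-0.044],[0,0,0,0,0,0,0],[0,0,0,0,0,0,0],[0,0,0,0,0,0,0]],
])

```text
time_s: 60.92
ee_pos: [0.6153, 0.3607, 0.2525]
eef_rot: [0.0, 0.907, 0.422, 0.0]
wrist_force: [0.3, 0.2, -0.1]
width: 0.0005
```

Run:
```python
from h import *
show()
plan([(.614,.3625,.186,50)],vmax=.04,claw=0)
snap('scene','s32',4,(100,250,270,420))
```

```text
t 60.92 p [0.6153 0.3607 0.2525] yaw 49.94 tilt [ 0.0006 -0.0002] F [ 0.3  0.2 -0.1] w 0.0005 q [-0.28  0.59 -0.47  1.29  0.26  1.32 -1.45]
[[[0,0.0003,-0.0011,0.0333,0.001,0,-0.001],[0,0.0003,-0.0011,0.0332,0,0,0],[0,0,0,0,0,0,0],[0,0,0,0,0,0,0],[0,0,0,0,0,0,0]]]
```

View pics/s32.png

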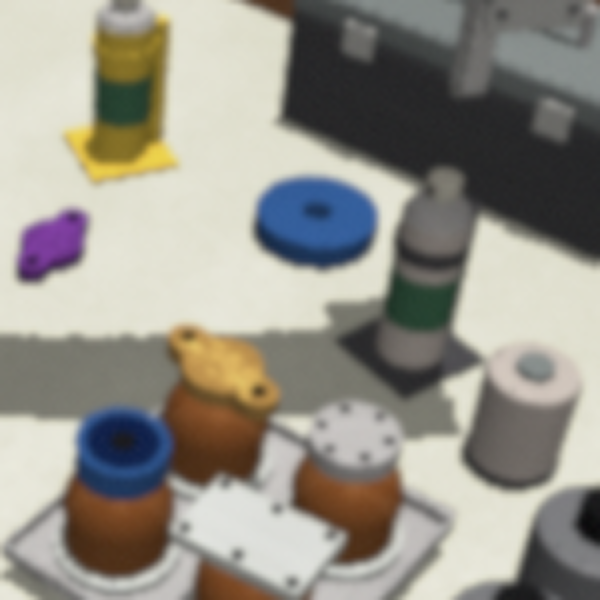

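Run:
```python
from h import *
sc=np.mean([eyes.snapshot('scene').astype(float) for _ in range(3)],0)
f=6;u0,v0=110,265
s=cv2.resize(np.clip(sc[265:355,110:210,::-1],0,255).astype(np.uint8),None,fx=f,fy=f,interpolation=cv2.INTER_CUBIC)
cv2.imwrite('pics/z6.png',s)
```

```text
(no output)
```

View pics/z6.png

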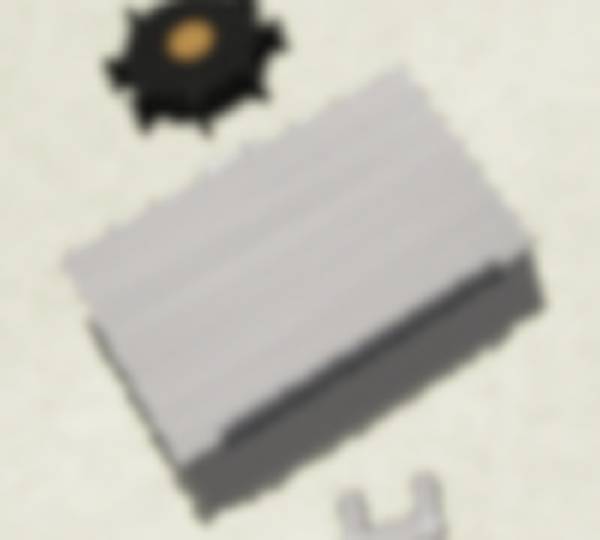

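Request:
step_arm([
  [[0,0,-0.002,0.033,0,0,0],[0,0,0,0.033,0,0,0],[0,0,0,0,0,0,0],[0,0,0,0,0,0,0],[0,0,0,0,0,0,0]],
])

```text
time_s: 61.75
ee_pos: [0.6142, 0.3633, 0.1877]
eef_rot: [-0.0, 0.906, 0.423, 0.001]
wrist_force: [-0.7, 0.4, -0.3]
width: 0.0004
```

Run:
```python
from h import *
h=np.array([.546,-.4125]); xa=np.array([.988,-.154]); ya=np.array([.154,.988])
pj=lambda bx,by,z: np.round((proj('scene',[*(h+bx*xa+by*ya),z])-[110,265]+.5)*6,0)
for n,a in dict(bf_L=(-.11,-.075,0),bf_Ltop=(-.11,-.075,.045),bk_L=(0,-.075,0),bk_Ltop=(0,-.075,.045),bk_R=(0,.075,0),bk_Rtop=(0,.075,.045),f_Rtop=(-.11,.075,.045)).items(): print(n,pj(*a))
for th in (0,.05,.1,.2): print(th,pj(-.11*np.cos(th),-.075,.045+.11*np.sin(th)),pj(-.11*np.cos(th),.075,.045+.11*np.sin(th)))
```

```text
bf_L [ 99. 322.]
bf_Ltop [ 69. 263.]
bk_L [217. 518.]
bk_Ltop [189. 461.]
bk_R [550. 302.]
bk_Rtop [535. 242.]
f_Rtop [402.  70.]
0 [ 69. 263.] [402.  70.]
0.05 [ 65. 256.] [400.  63.]
0.1 [ 62. 249.] [398.  55.]
0.2 [ 56. 236.] [395.  42.]
```

Request:
step_arm([
  [[0,0,0,0.008,0,0,0],[0,0,0,0.004,0,0,0],[0,0,0,0.003,0,0,0],[0,0,0,0,0,0,0],[0,0,0,0,0,0,0]],
])

```text
time_s: 62.38
ee_pos: [0.6141, 0.3632, 0.1731]
eef_rot: [0.0, 0.906, 0.423, 0.001]
wrist_force: [-5.4, -4.2, 22.6]
width: 0.0003
```

Run:
```python
from h import *
show()
```

```text
t 62.38 p [0.6141 0.3632 0.1731] yaw 50.0 tilt [0.0018 0.0008] F [-5.4 -4.2 22.6] w 0.0003 q [-0.29  0.65 -0.46  1.38  0.29  1.18 -1.47]
```

Request:
step_arm([
  [[0,0,0,0,0,0,0],[0,0,0,-0.01,0,0,0],[0,0,0,-0.03,0,0,0],[0,0,0,-0.05,0,0,0],[0,0,0,-0.03,0,0,0]],
])

```text
time_s: 63.0
ee_pos: [0.6138, 0.3631, 0.2933]
eef_rot: [-0.0, 0.906, 0.423, 0.001]
wrist_force: [0.5, -0.5, -0.1]
width: 0.0003
```

Request:
step_arm([
  [[0,-0.03,0,0,0,0,0],[0,-0.03,0,0,0,0,0],[0,-0.03,0,0,0,0,0],[0,0,0,0,0,0,0],[0,0,0,0,0,0,0]],
])

```text
time_s: 63.62
ee_pos: [0.556, 0.2943, 0.291]
eef_rot: [-0.0, 0.906, 0.423, 0.0]
wrist_force: [0.7, 0.2, -0.2]
width: 0.0004
```

Run:
```python
from h import *
show()
snap('scene','s33',1.4); snap('top','t33',3,(125,290,130,360))
EOF=0
```

```text
t 63.62 p [0.556  0.2943 0.291 ] yaw 50.01 tilt [-0.0001  0.0002] F [ 0.7  0.2 -0.2] w 0.0004 q [-0.17  0.4  -0.5   1.48  0.2   1.31 -1.39]
```

View pics/s33.png

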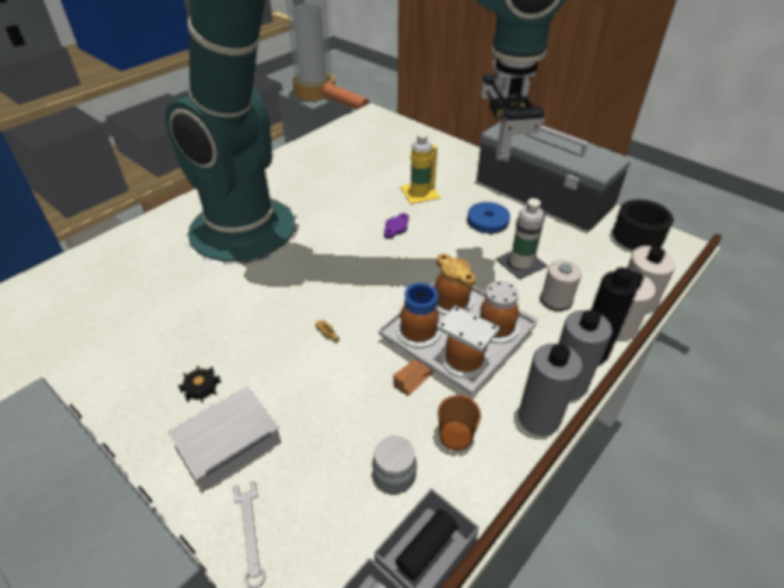

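View pics/t33.png

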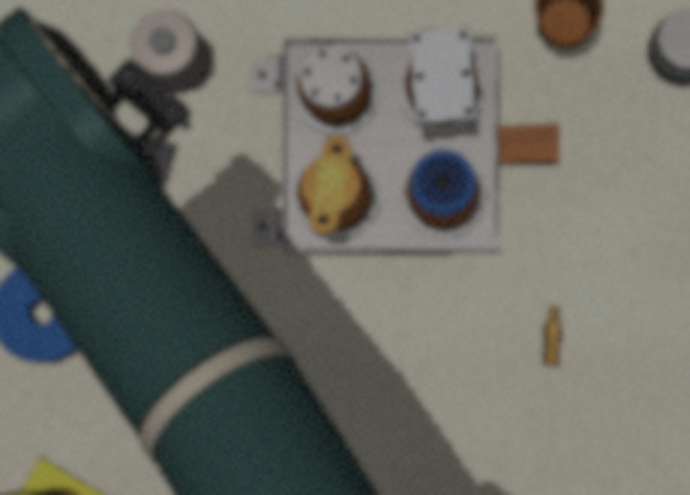

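Run:
```python
from h import *
ims=np.mean([eyes.snapshot('scene').astype(float) for _ in range(2)],0).astype(np.uint8)
cv2.imwrite('pics/fin.png',cv2.resize(ims[175:285,270:390,::-1],None,fx=5,fy=5,interpolation=cv2.INTER_CUBIC))
for l in('cap','pulley','flange','plate'):
    r=finder.landmark_of('scene',l); print(l,[(round(d['p'],2),np.round([d['location'][1]*560,d['location'][0]*420],1).tolist()) for d in r[:3]])
for n,b,z in [('cap',(.698,.1275),.119),('flange',(.583,.1256),.118),('pulley',(.5848,.0102),.122),('plate',(.6997,.012),.117)]: print(n,np.round(proj('scene',[*b,z]),1))
```

```text
cap []
pulley [(0.84, [299.0, 214.6]), (0.3, [148.3, 293.8])]
flange [(0.8, [324.1, 195.1]), (0.65, [283.0, 158.5])]
plate [(0.81, [331.2, 235.3]), (0.2, [169.8, 323.3])]
cap [359.  210.3]
flange [325.1 192.4]
pulley [300.2 212.5]
plate [334.6 234.1]
```

View pics/fin.png

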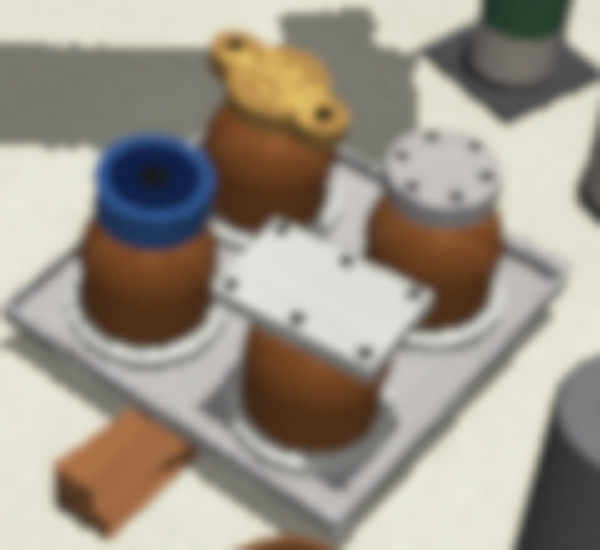

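Run:
```python
from h import *
print(bot.sign_off())
```

```text
the job is handed in; nothing more can be done
None
```

I finished the job and handed it in at about 64 s of the 200 s allowed. The hand-in gives no verdict, so the results below are my own checks.

- **Tray:** The wedge went in under the low edge in two pushes. The camera put the tray about 0.008 rad low after the first push, so I pushed it about 3 mm further. After that the estimate was a few thousandths of a radian from level.
- **Spares:** All four were present, each on its own bowl. In the overhead view their middles were within about 1 mm of the crowns, except the end cap, which read 2.4 mm off. All four looked flat and still.
- **Lid:** Pressed down with about 28 N. Its corners then matched the shut position in the camera view.
- **Spray can:** The cap was pressed down with 22.6 N, with the fingertip at 173 mm, which is the 5 mm travel. In the last picture the cap looks up again and the arm is clear of everything.

**Disagreements and gaps:**
- The overhead camera read up to about 4 mm low in x against the gripper, so I averaged it with the other camera.
- My estimates of how far the wedge sits under the edge differed by about 5 mm. The tray's measured tilt agreed with the shorter figure.
- The network did not find the end cap in the last picture. I judged that one by eye.
- I did not measure the spares' tilt numerically.

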